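# Nest the table microphones in their round tin

## Robot

A 6-joint arm with a two-finger parallel gripper is mounted at the origin on the work surface. World frame = base frame: x ahead of the robot, y to its left, z up, the work surface at z = 0. Lengths are in m, angles in rad, forces in N, time in s.
With the tool pointing down it reaches from about 0.375 to 0.75 m from the base axis. Payload 9 kg.
Tool frame: the origin (TCP) lies on the front face of the gripper's body, between the roots of the fingers; the fingertips stand 73 mm ahead of it and the grasp point (between the pads) lies 54 mm ahead of it; y points along the fingers, x is the direction in which the jaws open and shut, and the axes are right-handed (so a half turn about y gives the same grasp; the last joint's range is limited). The gripper opens to 85 mm and grips with 20 to 120 N. Pads are 22 mm wide; open, the fingers measure 114 mm over their backs; the gripper's body (76 mm by 85 mm) begins 54 mm behind the grasp point. The pads swing forward as they close: fully open they stand 13 mm farther back than shut.
Start: joints at [1.055, 0.104, 0.097, 1.564, 0, 1.353], TCP at [0.176, 0.574, 0.304] pointing down, gripper open.
Joint ranges: [-2.99, 2.99], [-0.84, 1.86], [-1.1, 1.16], [-1.84, 2.11], [-1.51, 1.56], [-3.14, 3.14]. Speed limits (rad/s): [2.22, 2.22, 2.57, 3.14, 3.14, 3.14].

## Interface

Orientations are given as a unit quaternion [w, x, y, z].
In Python, from station import arm gives the robot as it stands.
- The arm moves only by the tool step_arm, never from a script. Its argument "commands" is a list of rows, each an object of numbers: "gripper": the opening, from 0 (shut) to 1 (fully open); "x", "y", "z": the shift along the tool's x, y, z in cm; "ax", "ay", "az": the turn, a rotation vector about the tool's x, y, z in rad. In form: [{"gripper": .., "x": .., "y": .., "z": .., "ax": .., "ay": .., "az": ..}, ...]. A call has 1 to 5 rows; each row shifts and turns the commanded pose from where the row before left it, along the tool's axes as they then stand; what a row does not reach is not made up. A row lasts 1/10 s, in which the tool goes at most 50 mm and 8.59 degrees, less where a joint would pass 70% of its speed; a pose out of reach is approached as far as the arm can. A call is refused whole if a number of a shift passes 5 or a number of a turn 0.15, either way. A call with a gripper value outside its range is refused whole. The fingers move at their own pace and stop on an object; the grip force is fixed at half the most. Time passes only in rows, so rows that do not move let the fingers close. It gives the time, the measured TCP pose, the force and the opening at its end, in the units of the state.
- arm.get_obs(): the state, without advancing time (a new reading comes with each control period).
- arm.snapshot(name): name is "scene" or "side" or "wrist"; returns the picture (400x640x3 uint8, red, green, blue); there is no depth.
- arm.camera_info(name): a dict with "fx", "fy", "cx", "cy" (pixels), "R" (3x3) and "t" (3): a world point X has camera coordinates R X + t. Camera axes: x right, y down, z forward; pixel columns grow to the right and rows downward; lengths in m; the calibration is good to about 2 mm. A picture is of the moment at which its call begins: read the wrist's pose just before it. camera_info takes no time and is no camera call; for the wrist camera it gives the pose at the moment of the call.
- arm.finish_job(): hands the job in, once; it reports no verdict.
The state is a dict: "time_s": time; "qpos": joint angles; "qvel": joint speeds; "joint_torque": joint torques, N m; "tcp_pos": TCP position; "ee_rot": TCP orientation; "force": force on the tool from outside, world axes, zero at the start; "moment": the same for the moment, N m; "opening": opening from 0.0 (shut) to 1.0 (fully open).
Only numpy, scipy, OpenCV 4.12 (cv2) and the standard library are available. Lean on these libraries where they do the work, as an engineer would, in place of code of your own. Each camera call takes 0.05 s, during which the arm holds its last target.

## Task

The session is over: first turn the monitor level knob down to the mark of paper tape beside its scale, so that no handling noise reaches the speakers, and only then pick up the wireless table microphones. Pack every one of them upright on the floor of the round tin as in a honeycomb - one in the middle, the others around it, each close against the middle one and against a neighbour in the ring with only a few millimetres between - then put the lid squarely and fully down on the tin, and leave the tape roll, the battery box and the cup standing where they are.

Things in the scene. Friction and masses are not known exactly. Their poses are not given: they have to be found in the camera images.
- tin: open round aluminium tin, loose, 0.8 kg: 185 mm across outside, 180 mm inside, 60 mm high, flat floor 4 mm above its underside. It just holds seven microphones, one in the middle and six round it (centres 58 to 60 mm apart). Origin: centre of the underside, z up
- lid: round lid of the tin, lying right way up, loose, 0.22 kg: 197 mm across, a 3 mm plate with a skirt 10 mm deep (192 mm inside, so 3.5 mm of play round the tin) and in the centre a black cylindrical grip 30 mm across, 34 mm tall. Origin: centre of the underside, level with the skirt's edge, z up; grip top 47 mm above it. Fully on, it lies 50 mm above the tin's underside
- mic1: wireless table microphone (all alike), upright, 130 g: black round foot 56 mm across, 12 mm high, and a metal neck 28 mm across rising from its centre to 48 mm total height; grip it by the neck. Origin: centre of the underside, z up. Five to seven are present (None if absent)
- mic2: wireless table microphone (all alike), upright, 130 g: black round foot 56 mm across, 12 mm high, and a metal neck 28 mm across rising from its centre to 48 mm total height; grip it by the neck. Origin: centre of the underside, z up. Five to seven are present (None if absent)
- mic3: wireless table microphone (all alike), upright, 130 g: black round foot 56 mm across, 12 mm high, and a metal neck 28 mm across rising from its centre to 48 mm total height; grip it by the neck. Origin: centre of the underside, z up. Five to seven are present (None if absent)
- mic4: wireless table microphone (all alike), upright, 130 g: black round foot 56 mm across, 12 mm high, and a metal neck 28 mm across rising from its centre to 48 mm total height; grip it by the neck. Origin: centre of the underside, z up. Five to seven are present (None if absent)
- mic5: wireless table microphone (all alike), upright, 130 g: black round foot 56 mm across, 12 mm high, and a metal neck 28 mm across rising from its centre to 48 mm total height; grip it by the neck. Origin: centre of the underside, z up. Five to seven are present (None if absent)
- mic6: wireless table microphone (all alike), upright, 130 g: black round foot 56 mm across, 12 mm high, and a metal neck 28 mm across rising from its centre to 48 mm total height; grip it by the neck. Origin: centre of the underside, z up. Five to seven are present (None if absent)
- mic7: wireless table microphone (all alike), upright, 130 g: black round foot 56 mm across, 12 mm high, and a metal neck 28 mm across rising from its centre to 48 mm total height; grip it by the neck. Origin: centre of the underside, z up. Five to seven are present (None if absent)
- controller: desktop monitor controller fixed to the table: dark steel box 160 mm (its x) by 150 mm (its y) by 50 mm high, with the level knob on top, 30 mm from its centre towards -x, a scale of eleven short white ticks round the knob, four small push buttons along its +x edge. Origin: centre of its underside, x away from the robot at yaw 0
- level (a joint): angle of the level knob, rad: 0 at the counter-clockwise stop (lowest level), 4.71 at the clockwise stop; it grows as the knob turns clockwise seen from above. With the pointer on the middle of the tape (at the third tick of the scale) it reads 0.94. It stays where it is left; it takes about 0.05 N m to turn
- level_grip (a point): grip point of the level knob, on its axis, 76 mm above the table. The knob is a black bar 54 mm long, 14 mm wide, from 59 to 89 mm above the table, on a disc 60 mm across. The point's x axis runs along the bar to the pointer end (white line), z up
- level_mark (a point): centre of the strip of paper tape, 24 by 8 mm, stuck on top of the controller beside the third tick of the scale, pointing at the knob's axis, 49 mm from it
- tape_roll: bystander: roll of paper tape lying flat, 60 mm across, 24 mm high, origin at centre of underside
- battery_box: bystander: grey box of batteries, 52 by 40 by 26 mm, origin at centre of underside
- mug: bystander: white handleless cup, 60 mm across, 62 mm high, origin at centre of underside
Things that resemble listed ones, but are neither listed nor needed, are in the scene too. What is shaped like the mic1 but orange, pink or purple is not meant.

How it is judged:
By the outcome, as a careful person would: the job done as asked, in the order asked, and still so for the second after the job is handed in, with the robot touching nothing.
Of mic1, mic2, mic3, mic4, mic5, mic6, mic7 only 5 to 7 are there at a start; the rules pass over those that are not, and their reading is None.
At some moment in a run one of mic1, mic2, mic3, mic4, mic5, mic6, mic7 may be knocked a few centimetres aside while the robot is not near it.
It also fails if it takes over 210 s, if anything falls off the work surface, if the arm or the gripper's body presses on something with over 40 N, if the wrist force passes 120 N, or if a joint passes its speed limit or range.

## Working session

There is one attempt and no reset: what is moved stays moved. The work goes in short steps, Python scripts to look and compute and a tool call to move; the robot and the scene stay as the last step left them, time stands still between calls to the robot, and variables do not carry over. Pictures are saved under pics/ and viewed, and the job is handed in when it is done.

Besides the shell and the picture viewer there is one more tool, called as name(argument=value, ...) on one line, values as JSON. step_arm: Moves the arm, as the interface text tells. Its arguments: {"type":"object","properties":{"commands":{"type":"array","items":{"type":"object","properties":{"gripper":{"type":"number"},"x":{"type":"number"},"y":{"type":"number"},"z":{"type":"number"},"ax":{"type":"number"},"ay":{"type":"number"},"az":{"type":"number"}}}}},"required":["commands"]}

```bash
ls; mkdir -p pics; python3 - <<'E'
from station import arm
import cv2,json
o=arm.get_obs(); print(o)
for n in ("scene","side","wrist"):
    c=arm.camera_info(n); print(n,c)
    im=arm.snapshot(n); cv2.imwrite(f"pics/{n}0.png",im[:,:,::-1])
E
```

```text
pics
{'time_s': 0.0, 'qpos': array([1.05530870e+00, 1.04683752e-01, 9.64386248e-02, 1.56389177e+00,
       1.91970000e-06, 1.35311551e+00]), 'qvel': array([-0.00220261, -0.00074109,  0.00022723, -0.00010245,  0.00145739,
        0.00065996]), 'joint_torque': array([-2.33421051e-03, -5.56923544e+01,  5.03656340e+01,  1.63421180e-02,
       -4.58574577e-04,  2.56495224e-05]), 'tcp_pos': array([0.17591032, 0.5733774 , 0.3031145 ]), 'ee_rot': array([-0.5684518 ,  0.56883606,  0.41985693, -0.42072348]), 'force': array([-0.00672464,  0.36493273, -0.35300407]), 'moment': array([-0.01698084,  0.00257582, -0.01351125]), 'opening': 1.000517527573674}
scene {'fx': 437.39673613489737, 'fy': 437.39673613489737, 'cx': 319.35664720054183, 'cy': 207.61463654687103, 'R': array([[-0.41656636,  0.90903214,  0.01153416],
       [ 0.51953746,  0.24845252, -0.81752808],
       [-0.74602499, -0.33456227, -0.57577321]]), 't': array([ 0.2530625 , -0.22894752,  1.50690368])}
side {'fx': 404.72497998111135, 'fy': 404.72497998111135, 'cx': 311.675197259128, 'cy': 194.84185856014057, 'R': array([[ 0.99975768, -0.02186667,  0.00253643],
       [-0.01517446, -0.76804769, -0.64021284],
       [ 0.01594742,  0.64001921, -0.76819339]]), 't': array([-0.58885629,  0.06556165,  0.97175166])}
wrist {'fx': 275.48748222627984, 'fy': 275.48748222627984, 'cx': 319.70663436410905, 'cy': 200.37634325027742, 'R': array([[ 2.93739747e-01,  9.55885082e-01,  8.19198371e-04],
       [ 9.07956342e-01, -2.79279195e-01,  3.12439454e-01],
       [ 2.98884998e-01, -9.10320898e-02, -9.49937322e-01]]), 't': array([-0.60067396, -0.03991153,  0.37946992])}
```

Mics (black, with neck) in scene view: (243,165), (201,204), (315,211), (343,225), (362,205), (377,275), (479,223), so seven. Look-alikes are pink (354,315), orange (400,318) and purple (452,335), which stay out, and the lid grip (418,230). Enlarging to measure.

```bash
cat > h.py <<'E'
import numpy as np, cv2
from station import arm
def proj(c,X):
    X=np.atleast_2d(X); p=X@c['R'].T+c['t']
    return np.c_[c['fx']*p[:,0]/p[:,2]+c['cx'], c['fy']*p[:,1]/p[:,2]+c['cy']]
def unproj(c,u,v,z):
    d=c['R'].T@np.array([(u-c['cx'])/c['fx'],(v-c['cy'])/c['fy'],1]); o=-c['R'].T@c['t']
    return o+d*(z-o[2])/d[2]
def circ(x,y,z,r,n=60):
    a=np.linspace(0,2*np.pi,n); return np.c_[x+r*np.cos(a),y+r*np.sin(a),np.full(n,z)]
def crop(im,x0,y0,x1,y1,s,fn):
    cv2.imwrite(fn,cv2.resize(im[y0:y1,x0:x1],None,fx=s,fy=s,interpolation=cv2.INTER_CUBIC))
E
python3 - <<'E'
import cv2
from h import *
a=cv2.imread('pics/scene0.png'); b=cv2.imread('pics/side0.png')
crop(a,180,145,380,295,4,'pics/a1.png')
crop(a,330,180,500,300,4,'pics/a2.png')
crop(b,200,90,400,240,4,'pics/b1.png')
crop(b,190,220,390,390-10,4,'pics/b2.png')
E
cat > meas0.py <<'E'
from h import *
from scipy.optimize import least_squares
S=arm.camera_info('scene'); D=arm.camera_info('side')
a=cv2.imread('pics/scene0.png'); b=cv2.imread('pics/side0.png')
top={'A':((481.5,214.75),(239.75,114.75)),'B':((378.75,264.25),(341.75,155.75)),'C':((363.25,197.4),(250.75,191)),
'D':((344.1,216.6),(292.5,194.75)),'E':((316,203.25),(282.4,224.1)),'F':((242.5,158),(210,361.5)),'G':((200.5,195.5),(331.75,352))}
P={}
for k,(s,d) in top.items():
    p=unproj(S,*s,.048); q=unproj(D,*d,.048)
    P[k]=(p+q)[:2]/2; print(k,p[:2].round(4),q[:2].round(4),'diff mm',((p-q)[:2]*1000).round(1))
def ext(c,x,y,z,r):
    p=proj(c,circ(x,y,z,r,200)); return np.r_[p[:,0].min(),p[:,0].max(),p[:,1].min(),p[:,1].max()]
for n,z,r,es,ed in (('tin',.06,.0925,(235,305,165,201.75),(222,314.25,241.75,324.5)),('lid',.013,.0985,(376.5,458.5,211.75,263.25),(238.75,311,130.75,180.5))):
    out=[]
    for c,e in ((S,es),(D,ed)):
        f=least_squares(lambda v:ext(c,v[0],v[1],z,r)-e,[.4,0]); out.append(f.x); print(n,f.x.round(4),f.fun.round(2))
    P[n]=np.mean(out,0)
for n,(s,d),z in (('mark',((332.5,256.25),(352.75,183.75)),.05),('c1',((180+485/4,225),(200+497/4,90+533/4)),.05),('c2',((180+700/4,145+408/4),(330,175.5)),.05),('c3',((180+545/4,145+570/4),(200+778/4,180)),.05),('c4',((180+318/4,145+475/4),(200+774/4,90+552/4)),.05),
   ('mug rim',((180+237/4,145+295/4),(190+659/4,220+206/4)),.062),('roll',((180+609/4,145+192/4),(190+200/4,220+43/4)),.024),('batt',((330+530/4,180+402/4),(200+473/4,90+122/4)),.026)):
    print(n,unproj(S,*s,z)[:2].round(4),unproj(D,*d,z)[:2].round(4))
print({k:v.round(4).tolist() for k,v in P.items()})
for im,c in ((a,S),(b,D)):
    big=cv2.resize(im,None,fx=3,fy=3,interpolation=cv2.INTER_CUBIC)
    def dr(X,col): cv2.polylines(big,[np.round(proj(c,X)*3+1).astype(int)],True,col,1)
    for k,v in P.items():
        if k=='tin': dr(circ(*v,.06,.0925),(0,255,0));dr(circ(*v,.0,.0925),(0,255,0))
        elif k=='lid': dr(circ(*v,.013,.0985),(0,255,0));dr(circ(*v,.047,.015),(0,0,255))
        else: dr(circ(*v,.0,.028),(0,255,0));dr(circ(*v,.048,.014),(0,0,255))
    if c is S: cv2.imwrite('pics/ov_s.png',big[420:900,540:1340][:, :800] if False else cv2.resize(big[420:900,540:1500],(800,400)))
    else: cv2.imwrite('pics/ov_d.png',cv2.resize(big[300:1180,540:1140],(545,600-0)) if False else big[300:1180,560:1140][:, :])
E
python3 meas0.py; python3 -c "
import cv2;i=cv2.imread('pics/ov_d.png');cv2.imwrite('pics/ov_d1.png',i[:440]);cv2.imwrite('pics/ov_d2.png',i[400:])"
```

```text
A [0.3884 0.338 ] [0.3908 0.3354] diff mm [-2.4  2.5]
B [0.6679 0.1653] [0.6706 0.1642] diff mm [-2.7  1.1]
C [0.442  0.0487] [0.4434 0.0486] diff mm [-1.4  0. ]
D [0.5414 0.0353] [0.5439 0.0349] diff mm [-2.5  0.4]
E [ 0.5191 -0.0505] [ 0.5219 -0.0507] diff mm [-2.8  0.2]
F [ 0.3988 -0.3471] [ 0.4007 -0.3479] diff mm [-1.9  0.8]
G [ 0.6161 -0.335 ] [ 0.6177 -0.3358] diff mm [-1.7  0.8]
tin [ 0.4979 -0.1951] [ 0.06 -0.06 -0.03  0.04]
tin [ 0.4981 -0.1957] [-0.43  0.43 -0.79  0.53]
lid [0.4923 0.2079] [-0.28  0.27  0.12 -0.15]
lid [0.4935 0.2095] [-0.12  0.12 -0.71  0.54]
mark [0.6886 0.0676] [0.6904 0.0652]
c1 [ 0.6186 -0.0425] [ 0.616  -0.0517]
c2 [0.639  0.1006] [0.6364 0.0935]
c3 [0.7876 0.0752] [0.7941 0.0755]
c4 [ 0.7761 -0.0618] [ 0.7698 -0.0678]
mug rim [ 0.6736 -0.1776] [ 0.672  -0.1815]
roll [ 0.4237 -0.0459] [ 0.4235 -0.0502]
batt [0.6165 0.335 ] [0.6153 0.3324]
{'A': [0.3896, 0.3367], 'B': [0.6692, 0.1648], 'C': [0.4427, 0.0486], 'D': [0.5426, 0.0351], 'E': [0.5205, -0.0506], 'F': [0.3998, -0.3475], 'G': [0.6169, -0.3354], 'tin': [0.498, -0.1954], 'lid': [0.4929, 0.2087]}
```

```bash
python3 - <<'E'
import cv2
from h import *
a=cv2.imread('pics/scene0.png'); b=cv2.imread('pics/side0.png')
S=arm.camera_info('scene'); D=arm.camera_info('side')
crop(a,290,215,350,265,9,'pics/k1.png'); crop(b,320,165,380,220,9,'pics/k2.png')
i=cv2.imread('pics/k1.png'); j=cv2.imread('pics/k2.png'); j=j[:450]
cv2.imwrite('pics/k.png',np.hstack([i,j])[:, :])
c=[.675,.019]
for cam in (S,D):
    print(proj(cam,[[*c,.089],[*c,.05]]).round(1))
E
```

```text
[[314.8 232.5]
 [314.7 246.3]]
[[349.2 187.7]
 [347.9 198.5]]
```

```bash
python3 - <<'E'
from h import *
S=arm.camera_info('scene'); D=arm.camera_info('side')
for c,p,q in ((S,(290+122/9,215+138/9),(290+208/9,215+150/9)),(D,(320+292/9,165+280/9),(320+266/9,165+218/9))):
    e=unproj(c,*p,.089)[:2]; i=unproj(c,*q,.089)[:2]; d=e-i; print(e,i,np.degrees(np.arctan2(d[1],d[0])), np.linalg.norm(d))
    d=e-np.array([.675,.019]);print(np.degrees(np.arctan2(d[1],d[0])), np.linalg.norm(d))
# bar far end top corners
print(unproj(D,320+243/9,165+133/9,.089), unproj(S,290+335/9,215+160/9,.089))
o=arm.get_obs(); from scipy.spatial.transform import Rotation as R
q=o['ee_rot']; print(R.from_quat([q[1],q[2],q[3],q[0]]).as_matrix().round(3))
E
```

```text
[ 0.67882184 -0.00625049] [0.67411302 0.01450862] -77.21977576964629 0.021286467453428094
-81.39321280856039 0.02553808338796756
[ 0.68037228 -0.00598489] [0.6755424  0.01452238] -76.74721096296953 0.02106836574048307
-77.86496096377908 0.025555941749866754
[0.67196169 0.04354764 0.089     ] [0.66450314 0.04369456 0.089     ]
[[ 0.293 -0.    -0.956]
 [ 0.956 -0.001  0.293]
 [-0.001 -1.     0.   ]]
```

```bash
cat > plan.py <<'E'
import sys
from h import *
def cur():
    o=arm.get_obs(); w,x,y,z=o['ee_rot']
    from scipy.spatial.transform import Rotation as Ro
    M=Ro.from_quat([x,y,z,w]).as_matrix(); return o,M
def plan(x,y,z,psi=None):
    o,M=cur(); p=o['tcp_pos']; ps=np.degrees(np.arctan2(M[1,0],M[0,0]))
    print('t',round(o['time_s'],2),'tcp',p.round(4),'psi',ps.round(2),'tilt',np.degrees(M[2,:]+[0,1,0]).round(2),'op',round(o['opening'],3),'F',o['force'].round(1),'j1,j6',np.degrees(o['qpos'][[0,5]]).round(0))
    if psi is None: psi=ps
    t=0.
    d=(psi-ps+180)%360-180
    print('ay first',round(-np.radians(d),3),'=rows',round(abs(np.radians(d))/.15,1))
    q=np.radians(psi); D=np.array([x,y,z])-p
    print('then cm: x %.2f  z %.2f  (n=%.1f)   y(down) %.2f'%(100*(D[0]*np.cos(q)+D[1]*np.sin(q)),100*(-D[0]*np.sin(q)+D[1]*np.cos(q)),20*np.hypot(D[0],D[1]),-100*D[2]))
if __name__=='__main__': plan(*[float(v) for v in sys.argv[1:]])
E
python3 plan.py .675 .019 .2 12.5
```

```text
t 0.15 tcp [0.1759 0.5734 0.3033] psi 72.94 tilt [-0.06  0.    0.01] op 1.001 F [ 0.4  0.4 -0.7] j1,j6 [60. 78.]
ay first 1.055 =rows 7.0
then cm: x 36.72  z -64.93  (n=14.9)   y(down) 10.33
```

step_arm(commands=[{"ay": 0.15,"gripper": 1},{"ay": 0.15},{"ay": 0.15},{"ay": 0.15},{"ay": 0.15}])

```text
invalid input
```

step_arm(commands=[{"gripper": 1,"x": 0,"y": 0,"z": 0,"ax": 0,"ay": 0.15,"az": 0},{"gripper": 1,"x": 0,"y": 0,"z": 0,"ax": 0,"ay": 0.15,"az": 0},{"gripper": 1,"x": 0,"y": 0,"z": 0,"ax": 0,"ay": 0.15,"az": 0},{"gripper": 1,"x": 0,"y": 0,"z": 0,"ax": 0,"ay": 0.15,"az": 0},{"gripper": 1,"x": 0,"y": 0,"z": 0,"ax": 0,"ay": 0.15,"az": 0}])

```text
time_s: 0.65
tcp_pos: [0.176, 0.5735, 0.3036]
ee_rot: [-0.684, 0.684, 0.181, -0.181]
force: [-0.4, -0.2, 0.1]
opening: 1.004
```

```bash
python3 plan.py .675 .019 .2 12.5
```

```text
t 0.65 tcp [0.176  0.5735 0.3036] psi 29.61 tilt [-0.03  0.   -0.01] op 1.004 F [-0.4 -0.2  0.1] j1,j6 [ 60. 121.]
ay first 0.299 =rows 2.0
then cm: x 36.71  z -64.94  (n=14.9)   y(down) 10.36
```

step_arm(commands=[{"gripper": 0.5,"x": 0,"y": 0,"z": 0,"ax": 0,"ay": 0.15,"az": 0},{"gripper": 0.5,"x": 0,"y": 0,"z": 0,"ax": 0,"ay": 0.149,"az": 0},{"gripper": 0.5,"x": 2.3,"y": 0.4,"z": -4.1,"ax": 0,"ay": 0,"az": 0},{"gripper": 0.5,"x": 2.3,"y": 0.4,"z": -4.1,"ax": 0,"ay": 0,"az": 0},{"gripper": 0.5,"x": 2.3,"y": 0.4,"z": -4.1,"ax": 0,"ay": 0,"az": 0}])

```text
time_s: 1.15
tcp_pos: [0.2712, 0.4678, 0.2914]
ee_rot: [-0.703, 0.703, 0.079, -0.079]
force: [0.1, -0.6, -0.4]
opening: 0.499
```

step_arm(commands=[{"gripper": 0.5,"x": 2.3,"y": 0.4,"z": -4.1,"ax": 0,"ay": 0,"az": 0},{"gripper": 0.5,"x": 2.3,"y": 0.4,"z": -4.1,"ax": 0,"ay": 0,"az": 0},{"gripper": 0.5,"x": 2.3,"y": 0.4,"z": -4.1,"ax": 0,"ay": 0,"az": 0},{"gripper": 0.5,"x": 2.3,"y": 0.4,"z": -4.1,"ax": 0,"ay": 0,"az": 0},{"gripper": 0.5,"x": 2.3,"y": 0.4,"z": -4.1,"ax": 0,"ay": 0,"az": 0}])

```text
time_s: 1.65
tcp_pos: [0.4292, 0.293, 0.2717]
ee_rot: [0.703, -0.703, -0.079, 0.079]
force: [0.8, 0.8, -0.2]
opening: 0.499
```

```bash
python3 plan.py .675 .019 .2 12.5
```

```text
t 1.65 tcp [0.4292 0.293  0.2717] psi 12.84 tilt [0.01 0.   0.01] op 0.499 F [ 0.8  0.8 -0.2] j1,j6 [20. 97.]
ay first 0.006 =rows 0.0
then cm: x 18.06  z -32.07  (n=7.4)   y(down) 7.17
```

step_arm(commands=[{"gripper": 0.5,"x": 2.25,"y": 0.9,"z": -4.0,"ax": 0,"ay": 0,"az": 0},{"gripper": 0.5,"x": 2.25,"y": 0.9,"z": -4.0,"ax": 0,"ay": 0,"az": 0},{"gripper": 0.5,"x": 2.25,"y": 0.9,"z": -4.0,"ax": 0,"ay": 0,"az": 0},{"gripper": 0.5,"x": 2.25,"y": 0.9,"z": -4.0,"ax": 0,"ay": 0,"az": 0},{"gripper": 0.5,"x": 2.25,"y": 0.9,"z": -4.0,"ax": 0,"ay": 0,"az": 0}])

```text
time_s: 2.15
tcp_pos: [0.5834, 0.123, 0.2263]
ee_rot: [0.703, -0.703, -0.079, 0.079]
force: [-0.3, 0.6, 0.1]
opening: 0.502
```

step_arm(commands=[{"gripper": 0.5,"x": 2.25,"y": 0.9,"z": -4.0,"ax": 0,"ay": 0,"az": 0},{"gripper": 0.5,"x": 2.25,"y": 0.9,"z": -4.0,"ax": 0,"ay": 0,"az": 0},{"gripper": 0.5,"x": 2.25,"y": 0.9,"z": -4.0,"ax": 0,"ay": 0,"az": 0},{"gripper": 0.5,"x": 0,"y": 0,"z": 0,"ax": 0,"ay": 0,"az": 0}])

```text
time_s: 2.55
tcp_pos: [0.6763, 0.018, 0.1958]
ee_rot: [0.703, -0.703, -0.076, 0.079]
force: [0.1, 0.1, 0.2]
opening: 0.5
```

```bash
python3 plan.py .675 .019 .136 12.5; cat > wr.py <<'E'
import sys
from h import *
c=arm.camera_info('wrist'); im=arm.snapshot('wrist')[:,:,::-1].copy(); cv2.imwrite('pics/%s.png'%sys.argv[1],im)
np.savez('pics/%s.npz'%sys.argv[1],**c)
E
python3 wr.py w1; python3 - <<'E'
import cv2
from h import *
c=np.load('pics/w1.npz')
print(proj(c,[[.675,.019,.089],[.675,.019,.05],[.6895,.0664,.05]]))
E
```

```text
t 2.55 tcp [0.6763 0.018  0.1958] psi 12.57 tilt [-0.21  0.    0.03] op 0.5 F [0.1 0.1 0.2] j1,j6 [-9. 68.]
ay first 0.001 =rows 0.0
then cm: x -0.11  z 0.12  (n=0.0)   y(down) 5.98
[[318.40847149 229.80618491]
 [318.70751783 210.57895992]
 [349.74201331 159.09657765]]
```

step_arm(commands=[{"gripper": 0.5,"x": -0.1,"y": 2.0,"z": 0.1,"ax": 0,"ay": 0,"az": 0},{"gripper": 0.5,"x": 0,"y": 2.0,"z": 0,"ax": 0,"ay": 0,"az": 0},{"gripper": 0.5,"x": 0,"y": 2.0,"z": 0,"ax": 0,"ay": 0,"az": 0},{"gripper": 0.0,"x": 0,"y": 0,"z": 0,"ax": 0,"ay": 0,"az": 0},{"gripper": 0.0,"x": 0,"y": 0,"z": 0,"ax": 0,"ay": 0,"az": 0}])

```text
time_s: 3.1
tcp_pos: [0.6733, 0.0242, 0.1405]
ee_rot: [0.703, -0.703, -0.079, 0.079]
force: [-1.2, -1.6, -5.1]
opening: 0.17
```

step_arm(commands=[{"gripper": 0.0,"x": 0,"y": 0,"z": 0,"ax": 0,"ay": 0,"az": 0},{"gripper": 0.0,"x": 0,"y": 0,"z": 0,"ax": 0,"ay": 0,"az": 0}])

```text
time_s: 3.3
tcp_pos: [0.6733, 0.0238, 0.1407]
ee_rot: [0.703, -0.702, -0.079, 0.079]
force: [-5.9, 1.1, -0.3]
opening: 0.149
```

```bash
python3 plan.py .675 .019 .136 12.5
```

```text
t 3.3 tcp [0.6733 0.0238 0.1407] psi 12.85 tilt [-0.02  0.    0.03] op 0.149 F [-5.9  1.1 -0.3] j1,j6 [-9. 68.]
ay first 0.006 =rows 0.0
then cm: x 0.06  z -0.51  (n=0.1)   y(down) 0.47
```

step_arm(commands=[{"gripper": 0.35,"x": 0,"y": 0,"z": 0,"ax": 0,"ay": 0,"az": 0},{"gripper": 0.35,"x": 0,"y": 0.2,"z": -0.25,"ax": 0,"ay": 0,"az": 0},{"gripper": 0.35,"x": 0,"y": 0.2,"z": -0.25,"ax": 0,"ay": 0,"az": 0},{"gripper": 0.35,"x": 0,"y": 0,"z": 0,"ax": 0,"ay": 0,"az": 0}])

```text
time_s: 3.7
tcp_pos: [0.6751, 0.018, 0.136]
ee_rot: [-0.703, 0.703, 0.079, -0.079]
force: [0.1, -0.1, 0.1]
opening: 0.35
```

```bash
python3 plan.py .675 .019 .136 12.5
```

```text
t 3.7 tcp [0.6751 0.018  0.136 ] psi 12.81 tilt [ 0.03  0.   -0.01] op 0.35 F [ 0.1 -0.1  0.1] j1,j6 [-10.  68.]
ay first 0.005 =rows 0.0
then cm: x 0.01  z 0.10  (n=0.0)   y(down) -0.00
```

step_arm(commands=[{"gripper": 0,"x": 0,"y": 0,"z": 0.1,"ax": 0,"ay": 0,"az": 0},{"gripper": 0,"x": 0,"y": 0,"z": 0,"ax": 0,"ay": 0,"az": 0},{"gripper": 0,"x": 0,"y": 0,"z": 0,"ax": 0,"ay": 0,"az": 0},{"gripper": 0,"x": 0,"y": 0,"z": 0,"ax": 0,"ay": -0.1,"az": 0},{"gripper": 0,"x": 0,"y": 0,"z": 0,"ax": 0,"ay": -0.12,"az": 0}])

```text
time_s: 4.2
tcp_pos: [0.6744, 0.0194, 0.1362]
ee_rot: [-0.689, 0.69, 0.157, -0.157]
force: [-3.1, -1.7, 4.1]
opening: 0.15
```

step_arm(commands=[{"gripper": 0,"x": 0,"y": 0,"z": 0,"ax": 0,"ay": -0.12,"az": 0},{"gripper": 0,"x": 0,"y": 0,"z": 0,"ax": 0,"ay": -0.12,"az": 0},{"gripper": 0,"x": 0,"y": 0,"z": 0,"ax": 0,"ay": -0.12,"az": 0},{"gripper": 0,"x": 0,"y": 0,"z": 0,"ax": 0,"ay": -0.12,"az": 0},{"gripper": 0,"x": 0,"y": 0,"z": 0,"ax": 0,"ay": -0.12,"az": 0}])

```text
time_s: 4.7
tcp_pos: [0.6747, 0.0197, 0.1362]
ee_rot: [0.612, -0.612, -0.354, 0.354]
force: [-2.1, -0.3, 2.7]
opening: 0.154
```

step_arm(commands=[{"gripper": 0,"x": 0,"y": 0,"z": 0,"ax": 0,"ay": -0.12,"az": 0},{"gripper": 0,"x": 0,"y": 0,"z": 0,"ax": 0,"ay": -0.12,"az": 0},{"gripper": 0,"x": 0,"y": 0,"z": 0,"ax": 0,"ay": -0.12,"az": 0},{"gripper": 0,"x": 0,"y": 0,"z": 0,"ax": 0,"ay": -0.12,"az": 0},{"gripper": 0,"x": 0,"y": 0,"z": 0,"ax": 0,"ay": -0.12,"az": 0}])

```text
time_s: 5.2
tcp_pos: [0.6747, 0.0201, 0.1362]
ee_rot: [-0.48, 0.48, 0.52, -0.519]
force: [-1.7, 2.7, 3.4]
opening: 0.153
```

```bash
python3 plan.py .675 .019 .136 163.7
```

```text
t 5.2 tcp [0.6747 0.0201 0.1362] psi 94.5 tilt [ 0.06  0.   -0.04] op 0.153 F [-1.7  2.7  3.4] j1,j6 [ -9. -14.]
ay first -1.208 =rows 8.1
then cm: x -0.06  z 0.10  (n=0.0)   y(down) 0.02
```

step_arm(commands=[{"gripper": 0,"x": 0,"y": 0,"z": 0,"ax": 0,"ay": -0.12,"az": 0},{"gripper": 0,"x": 0,"y": 0,"z": 0,"ax": 0,"ay": -0.12,"az": 0},{"gripper": 0,"x": 0,"y": 0,"z": 0,"ax": 0,"ay": -0.12,"az": 0},{"gripper": 0,"x": 0,"y": 0,"z": 0,"ax": 0,"ay": -0.12,"az": 0},{"gripper": 0,"x": 0,"y": 0,"z": 0,"ax": 0,"ay": -0.12,"az": 0}])

```text
time_s: 5.7
tcp_pos: [0.6745, 0.0205, 0.1362]
ee_rot: [-0.305, 0.305, 0.639, -0.637]
force: [-2.9, 3.8, 3.9]
opening: 0.151
```

step_arm(commands=[{"gripper": 0,"x": 0,"y": 0,"z": 0,"ax": 0,"ay": -0.12,"az": 0},{"gripper": 0,"x": 0,"y": 0,"z": 0,"ax": 0,"ay": -0.12,"az": 0},{"gripper": 0,"x": 0,"y": 0,"z": 0,"ax": 0,"ay": -0.12,"az": 0},{"gripper": 0,"x": 0,"y": 0,"z": 0,"ax": 0,"ay": -0.12,"az": 0},{"gripper": 0,"x": 0,"y": 0,"z": 0,"ax": 0,"ay": -0.12,"az": 0}])

```text
time_s: 6.2
tcp_pos: [0.6742, 0.0207, 0.1362]
ee_rot: [-0.103, 0.102, 0.7, -0.699]
force: [-4.4, 3.8, 4.7]
opening: 0.153
```

step_arm(commands=[{"gripper": 0,"x": 0,"y": 0,"z": 0,"ax": 0,"ay": 0,"az": 0}])

```text
time_s: 6.3
tcp_pos: [0.6742, 0.0207, 0.1362]
ee_rot: [-0.103, 0.103, 0.7, -0.699]
force: [-5.3, 5.2, 4.8]
opening: 0.15
```

```bash
python3 plan.py .675 .019 .136 163.7; python3 wr.py w2;  python3 - <<'E'
import cv2
from h import *
c=np.load('pics/w2.npz')
print(proj(c,[[.675,.0195,.089],[.675,.0195,.05],[.6895,.0664,.05]]))
im=cv2.imread('pics/w2.png'); crop(im,220,160,420,300,4,'pics/w2c.png')
E
```

```text
t 6.3 tcp [0.6742 0.0207 0.1362] psi 163.25 tilt [ 0.07  0.   -0.1 ] op 0.15 F [-5.3  5.2  4.8] j1,j6 [ -9. -83.]
ay first -0.008 =rows 0.1
then cm: x -0.13  z 0.14  (n=0.0)   y(down) 0.02
[[316.84430534 276.68776971]
 [317.43909197 240.80588815]
 [317.11511492 305.5256837 ]]
```

step_arm(commands=[{"gripper": 0.4,"x": 0,"y": 0,"z": 0,"ax": 0,"ay": 0,"az": 0},{"gripper": 0.4,"x": 0,"y": 0,"z": 0,"ax": 0,"ay": 0,"az": 0},{"gripper": 0.4,"x": 0,"y": -3,"z": 0,"ax": 0,"ay": 0,"az": 0},{"gripper": 0.5,"x": 0,"y": -4,"z": 0,"ax": 0,"ay": 0,"az": 0},{"gripper": 1,"x": 0,"y": -4,"z": 0,"ax": 0,"ay": 0,"az": 0}])

```text
time_s: 6.85
tcp_pos: [0.6743, 0.0195, 0.2467]
ee_rot: [-0.105, 0.105, 0.699, -0.699]
force: [0.5, 0.1, 0.1]
opening: 0.654
```

```bash
python3 plan.py .5205 -.0506 .16 0; python3 - <<'E'
from h import *
im=arm.snapshot('scene')[:,:,::-1].copy(); cv2.imwrite('pics/s1.png',im); 
b=arm.snapshot('side')[:,:,::-1].copy(); cv2.imwrite('pics/d1.png',b); 
S=arm.camera_info('scene'); D=arm.camera_info('side')
crop(b,310,160,400,220,8,'pics/k3.png')
E
python3 wr.py w3
```

```text
t 6.85 tcp [0.6743 0.0195 0.2467] psi 162.94 tilt [0.04 0.   0.  ] op 0.654 F [0.5 0.1 0.1] j1,j6 [ -9. -82.]
ay first 2.844 =rows 19.0
then cm: x -15.38  z -7.01  (n=3.4)   y(down) 8.67
```

```bash
cat > P.py <<'E'
P={'A': [0.3896, 0.3367], 'B': [0.6692, 0.1648], 'C': [0.4427, 0.0486], 'D': [0.5426, 0.0351], 'E': [0.5205, -0.0506], 'F': [0.3998, -0.3475], 'G': [0.6169, -0.3354], 'tin': [0.498, -0.1954], 'lid': [0.4929, 0.2087]}
E
python3 - <<'E'
from h import *; from P import P
for n in ('w3','w1'):
    c=np.load(f'pics/{n}.npz'); im=cv2.imread(f'pics/{n}.png'); big=cv2.resize(im,None,fx=4,fy=4,interpolation=cv2.INTER_CUBIC)
    def dr(X,col): cv2.polylines(big,[np.round(proj(c,X)*4+1.5).astype(int)],True,col,1)
    for k in 'ABCDE':
        dr(circ(*P[k],.0,.028),(0,255,0)); dr(circ(*P[k],.012,.028),(0,255,0)); dr(circ(*P[k],.048,.014),(0,0,255))
    dr(circ(*P['lid'],.013,.0985),(0,255,0));dr(circ(*P['tin'],.06,.0925),(0,255,0))
    cv2.imwrite(f'pics/{n}o.png', big[0:600,1640:2440] if n=='w3' else big[150:1450,0:800][:600])
E
python3 plan.py .5205 -.0506 .17 150
```

```text
t 7.0 tcp [0.6763 0.0191 0.2499] psi 162.94 tilt [-0.38  0.   -0.06] op 0.899 F [-0.1 -0.  -0.9] j1,j6 [ -9. -82.]
ay first 0.226 =rows 1.5
then cm: x 10.00  z 13.83  (n=3.4)   y(down) 7.99
```

step_arm(commands=[{"gripper": 0.6,"x": 0,"y": 0,"z": 0,"ax": 0,"ay": 0.113,"az": 0},{"gripper": 0.6,"x": 0,"y": 0,"z": 0,"ax": 0,"ay": 0.113,"az": 0},{"gripper": 0.6,"x": 2.5,"y": 2,"z": 3.46,"ax": 0,"ay": 0,"az": 0},{"gripper": 0.6,"x": 2.5,"y": 2,"z": 3.46,"ax": 0,"ay": 0,"az": 0},{"gripper": 0.6,"x": 2.5,"y": 2,"z": 3.46,"ax": 0,"ay": 0,"az": 0}])

```text
time_s: 7.5
tcp_pos: [0.556, -0.0331, 0.1834]
ee_rot: [-0.183, 0.182, 0.683, -0.683]
force: [-0.0, -0.6, 1.5]
opening: 0.602
```

step_arm(commands=[{"gripper": 0.6,"x": 2.5,"y": 2,"z": 3.46,"ax": 0,"ay": 0,"az": 0},{"gripper": 0.6,"x": 0,"y": 0,"z": 0,"ax": 0,"ay": 0,"az": 0},{"gripper": 0.6,"x": 0,"y": 0,"z": 0,"ax": 0,"ay": 0,"az": 0}])

```text
time_s: 7.8
tcp_pos: [0.5173, -0.0504, 0.164]
ee_rot: [-0.184, 0.183, 0.683, -0.683]
force: [0.9, 1.1, 0.2]
opening: 0.6
```

```bash
cat > look.py <<'E'
# look.py name X Y psi : wrist view with overlay of mic model at X,Y and plan to it
import sys
from h import *
from plan import plan
n,X,Y,psi=sys.argv[1],*map(float,sys.argv[2:5])
c=arm.camera_info('wrist'); im=arm.snapshot('wrist')[:,:,::-1].copy(); np.savez(f'pics/{n}.npz',**c); cv2.imwrite(f'pics/{n}.png',im)
big=cv2.resize(im,None,fx=4,fy=4,interpolation=cv2.INTER_CUBIC)
def dr(X,col): cv2.polylines(big,[np.round(proj(c,X)*4+1.5).astype(int)],True,col,1)
dr(circ(X,Y,.0,.028),(0,255,0)); dr(circ(X,Y,.012,.028),(0,255,0)); dr(circ(X,Y,.048,.014),(0,0,255))
u,v=(proj(c,[[X,Y,.03]])[0]*4).astype(int); x0=int(np.clip(u-300,0,2560-600)); y0=int(np.clip(v-260,0,1600-520))
cv2.imwrite(f'pics/{n}o.png',big[y0:y0+520,x0:x0+600]); 
p=proj(c,[[X,Y,.048],[X+.005,Y,.048],[X,Y+.005,.048]])*4-[x0,y0]; print('crop px: top centre',p[0].round(0),'per +5mm x',(p[1]-p[0]).round(0),'y',(p[2]-p[0]).round(0))
plan(X,Y,.087,psi)
E
python3 look.py e1 .5205 -.0506 150
```

```text
crop px: top centre [300. 296.] per +5mm x [-23.  13.] y [14. 22.]
t 7.85 tcp [ 0.5189 -0.0505  0.1656] psi 149.96 tilt [-0.02  0.   -0.02] op 0.603 F [1.4 0.5 0.5] j1,j6 [-20. -80.]
ay first -0.001 =rows 0.0
then cm: x -0.14  z -0.07  (n=0.0)   y(down) 7.86
```

step_arm(commands=[{"gripper": 0.6,"x": -0.15,"y": 3,"z": -0.17,"ax": 0,"ay": 0,"az": 0},{"gripper": 0.6,"x": 0,"y": 3,"z": 0,"ax": 0,"ay": 0,"az": 0},{"gripper": 0.6,"x": 0,"y": 1.8,"z": 0,"ax": 0,"ay": 0,"az": 0},{"gripper": 0.6,"x": 0,"y": 0,"z": 0,"ax": 0,"ay": 0,"az": 0},{"gripper": 0.6,"x": 0,"y": 0,"z": 0,"ax": 0,"ay": 0,"az": 0}])

```text
time_s: 8.35
tcp_pos: [0.5221, -0.0496, 0.089]
ee_rot: [-0.182, 0.183, 0.683, -0.683]
force: [-0.9, -0.6, -0.3]
opening: 0.603
```

```bash
python3 plan.py .520 -.0514 .087 150
```

```text
t 8.35 tcp [ 0.5221 -0.0496  0.089 ] psi 150.04 tilt [-0.07  0.   -0.02] op 0.603 F [-0.9 -0.6 -0.3] j1,j6 [-20. -80.]
ay first 0.001 =rows 0.0
then cm: x 0.10  z 0.26  (n=0.1)   y(down) 0.20
```

step_arm(commands=[{"gripper": 0.6,"x": 0.1,"y": 0.2,"z": 0.26,"ax": 0,"ay": 0,"az": 0},{"gripper": 0.6,"x": 0,"y": 0,"z": 0,"ax": 0,"ay": 0,"az": 0},{"gripper": 0.0,"x": 0,"y": 0,"z": 0,"ax": 0,"ay": 0,"az": 0},{"gripper": 0.0,"x": 0,"y": 0,"z": 0,"ax": 0,"ay": 0,"az": 0},{"gripper": 0.0,"x": 0,"y": 0,"z": 0,"ax": 0,"ay": 0,"az": 0}])

```text
time_s: 8.85
tcp_pos: [0.5193, -0.0516, 0.0868]
ee_rot: [0.182, -0.184, -0.683, 0.683]
force: [-1.1, -0.4, 6.2]
opening: 0.307
```

```bash
python3 look.py e2 .520 -.0514 150
```

```text
crop px: top centre [299. 345.] per +5mm x [-37.  18.] y [21. 31.]
t 8.9 tcp [ 0.5193 -0.0515  0.0868] psi 150.0 tilt [-0.08  0.   -0.02] op 0.315 F [-0.3 -0.2  5.2] j1,j6 [-20. -80.]
ay first -0.0 =rows 0.0
then cm: x -0.05  z -0.05  (n=0.0)   y(down) -0.02
```

step_arm(commands=[{"gripper": 0,"x": 0,"y": -2,"z": 0,"ax": 0,"ay": 0,"az": 0},{"gripper": 0,"x": 0,"y": -4,"z": 0,"ax": 0,"ay": 0,"az": 0},{"gripper": 0,"x": 0,"y": -4,"z": 0,"ax": 0,"ay": 0,"az": 0},{"gripper": 0,"x": 0,"y": -2,"z": 0,"ax": 0,"ay": 0,"az": 0},{"gripper": 0,"x": 0,"y": 0,"z": 0,"ax": 0,"ay": 0,"az": 0}])

```text
time_s: 9.4
tcp_pos: [0.5202, -0.0519, 0.2093]
ee_rot: [0.181, -0.185, -0.683, 0.683]
force: [0.5, 0.3, -1.2]
opening: 0.314
```

```bash
python3 plan.py .498 -.1954 .21 150; python3 wr.py t1; python3 - <<'E'
from h import *
c=np.load('pics/t1.npz'); im=cv2.imread('pics/t1.png')
for r,z in ((.0925,.06),(.09,.004)):
    p=proj(c,circ(.498,-.1954,z,r)); cv2.polylines(im,[np.round(p*16).astype(int)],True,(0,255,0),1,cv2.LINE_AA,4)
cv2.imwrite('pics/t1o.png',im)
E
```

```text
t 9.4 tcp [ 0.5202 -0.0519  0.2093] psi 150.0 tilt [-0.3   0.   -0.06] op 0.314 F [ 0.5  0.3 -1.2] j1,j6 [-20. -80.]
ay first 0.0 =rows 0.0
then cm: x -5.25  z 13.54  (n=2.9)   y(down) -0.07
```

step_arm(commands=[{"gripper": 0,"x": -1.75,"y": 0,"z": 4.49,"ax": 0,"ay": 0,"az": 0},{"gripper": 0,"x": -1.75,"y": 0,"z": 4.49,"ax": 0,"ay": 0,"az": 0},{"gripper": 0,"x": -1.75,"y": 0,"z": 4.49,"ax": 0,"ay": 0,"az": 0},{"gripper": 0,"x": 0,"y": 1,"z": 0,"ax": 0,"ay": 0,"az": 0},{"gripper": 0,"x": 0,"y": 0,"z": 0,"ax": 0,"ay": 0,"az": 0}])

```text
time_s: 9.95
tcp_pos: [0.4953, -0.1944, 0.1926]
ee_rot: [-0.185, 0.182, 0.684, -0.682]
force: [-0.5, 0.1, -1.4]
opening: 0.313
```

```bash
python3 plan.py .4984 -.1947 .093 150
```

```text
t 9.95 tcp [ 0.4953 -0.1944  0.1926] psi 149.86 tilt [ 0.29  0.   -0.05] op 0.313 F [-0.5  0.1 -1.4] j1,j6 [-36. -95.]
ay first -0.002 =rows 0.0
then cm: x -0.28  z -0.12  (n=0.1)   y(down) 9.96
```

step_arm(commands=[{"gripper": 0,"x": 0,"y": 2,"z": 0,"ax": 0,"ay": 0,"az": 0},{"gripper": 0,"x": 0,"y": 0,"z": 0,"ax": 0,"ay": 0,"az": 0},{"gripper": 0,"x": 0,"y": 0,"z": 0,"ax": 0,"ay": 0,"az": 0},{"gripper": 0,"x": 0,"y": 0,"z": 0,"ax": 0,"ay": 0,"az": 0}])

```text
time_s: 10.35
tcp_pos: [0.4972, -0.1936, 0.1764]
ee_rot: [-0.182, 0.183, 0.683, -0.683]
force: [0.3, 0.6, -2.0]
opening: 0.312
```

```bash
python3 plan.py .4984 -.1947 .093 150
```

```text
t 10.35 tcp [ 0.4972 -0.1936  0.1764] psi 150.07 tilt [-0.02  0.   -0.01] op 0.312 F [ 0.3  0.6 -2. ] j1,j6 [-35. -95.]
ay first 0.001 =rows 0.0
then cm: x -0.16  z 0.03  (n=0.0)   y(down) 8.34
```

step_arm(commands=[{"gripper": 0,"x": -0.16,"y": 2,"z": 0.03,"ax": 0,"ay": 0,"az": 0},{"gripper": 0,"x": 0,"y": 2.5,"z": 0,"ax": 0,"ay": 0,"az": 0},{"gripper": 0,"x": 0,"y": 2,"z": 0,"ax": 0,"ay": 0,"az": 0},{"gripper": 0,"x": 0,"y": 1.2,"z": 0,"ax": 0,"ay": 0,"az": 0},{"gripper": 0,"x": 0,"y": 0,"z": 0,"ax": 0,"ay": 0,"az": 0}])

```text
time_s: 10.85
tcp_pos: [0.4975, -0.1946, 0.0978]
ee_rot: [-0.184, 0.182, 0.683, -0.683]
force: [-1.0, 0.2, -1.5]
opening: 0.308
```

step_arm(commands=[{"gripper": 0,"x": 0,"y": 0,"z": 0,"ax": 0,"ay": 0,"az": 0},{"gripper": 0,"x": 0,"y": 0.4,"z": 0,"ax": 0,"ay": 0,"az": 0},{"gripper": 0,"x": 0,"y": 0,"z": 0,"ax": 0,"ay": 0,"az": 0}])

```text
time_s: 11.15
tcp_pos: [0.4985, -0.1955, 0.0954]
ee_rot: [0.183, -0.183, -0.683, 0.683]
force: [-0.8, -0.1, -1.5]
opening: 0.312
```

```bash
python3 plan.py .4984 -.1947 .091 150
```

```text
t 11.15 tcp [ 0.4985 -0.1955  0.0954] psi 150.0 tilt [-0.06  0.   -0.  ] op 0.312 F [-0.8 -0.1 -1.5] j1,j6 [-35. -95.]
ay first 0.0 =rows 0.0
then cm: x 0.05  z -0.07  (n=0.0)   y(down) 0.44
```

step_arm(commands=[{"gripper": 0,"x": 0,"y": 0.25,"z": -0.07,"ax": 0,"ay": 0,"az": 0},{"gripper": 0,"x": 0,"y": 0.2,"z": 0,"ax": 0,"ay": 0,"az": 0},{"gripper": 0,"x": 0,"y": 0,"z": 0,"ax": 0,"ay": 0,"az": 0},{"gripper": 0,"x": 0,"y": 0,"z": 0,"ax": 0,"ay": 0,"az": 0}])

```text
time_s: 11.55
tcp_pos: [0.4987, -0.1948, 0.0908]
ee_rot: [0.183, -0.183, -0.683, 0.683]
force: [-2.0, 1.6, 3.8]
opening: 0.311
```

```bash
python3 plan.py .4984 -.1947 .091 150
```

```text
t 11.55 tcp [ 0.4987 -0.1948  0.0908] psi 150.01 tilt [-0.03  0.   -0.  ] op 0.311 F [-2.   1.6  3.8] j1,j6 [-35. -95.]
ay first 0.0 =rows 0.0
then cm: x 0.03  z 0.01  (n=0.0)   y(down) -0.02
```

step_arm(commands=[{"gripper": 0.5,"x": 0,"y": 0,"z": 0,"ax": 0,"ay": 0,"az": 0},{"gripper": 0.5,"x": 0,"y": 0,"z": 0,"ax": 0,"ay": 0,"az": 0},{"gripper": 0.5,"x": 0,"y": -3,"z": 0,"ax": 0,"ay": 0,"az": 0},{"gripper": 0.6,"x": 0,"y": -4,"z": 0,"ax": 0,"ay": 0,"az": 0},{"gripper": 0.6,"x": 0,"y": -3,"z": 0,"ax": 0,"ay": 0,"az": 0}])

```text
time_s: 12.05
tcp_pos: [0.4986, -0.1949, 0.1923]
ee_rot: [0.183, -0.183, -0.683, 0.683]
force: [0.5, 0.4, 0.1]
opening: 0.602
```

step_arm(commands=[{"gripper": 0.6,"x": 0,"y": 0,"z": -3,"ax": 0,"ay": 0,"az": 0},{"gripper": 0.6,"x": 0,"y": 0,"z": 0,"ax": 0,"ay": 0,"az": 0},{"gripper": 0.6,"x": 0,"y": 0,"z": 0,"ax": 0,"ay": 0,"az": 0}])

```text
time_s: 12.35
tcp_pos: [0.5135, -0.1684, 0.1901]
ee_rot: [-0.183, 0.182, 0.683, -0.683]
force: [0.2, 0.2, -0.7]
opening: 0.597
```

```bash
cat > tin.py <<'E'
import sys
from h import *
from plan import plan
n=sys.argv[1]; T=[float(v) for v in sys.argv[2:4]]; M=[(float(sys.argv[i]),float(sys.argv[i+1])) for i in range(4,len(sys.argv)-1,2)]
c=arm.camera_info('wrist'); im=arm.snapshot('wrist')[:,:,::-1].copy(); np.savez(f'pics/{n}.npz',**c); cv2.imwrite(f'pics/{n}.png',im)
big=cv2.resize(im,None,fx=3,fy=3,interpolation=cv2.INTER_CUBIC)
def dr(X,col): cv2.polylines(big,[np.round(proj(c,X)*3+1).astype(int)],True,col,1)
dr(circ(*T,.06,.0925),(0,255,0)); dr(circ(*T,.06,.09),(0,255,0)); dr(circ(*T,.004,.09),(0,255,255))
for m in M: dr(circ(*m,.004,.028),(255,0,0)); dr(circ(*m,.016,.028),(255,100,0)); dr(circ(*m,.052,.014),(0,0,255))
u,v=(proj(c,[[*T,.03]])[0]*3).astype(int); x0=int(np.clip(u-350,0,1920-700)); y0=int(np.clip(v-300,0,1200-580))
cv2.imwrite(f'pics/{n}o.png',big[y0:y0+580,x0:x0+700])
e=proj(c,[[*T,.05],[T[0]+.005,T[1],.05],[T[0],T[1]+.005,.05]])*3; print('per 5mm x',(e[1]-e[0]).round(0),'y',(e[2]-e[0]).round(0))
E
python3 tin.py t2 .498 -.1954 .4984 -.1954; python3 plan.py .5426 .0351 .2 150
```

```text
per 5mm x [-17.   9.] y [10. 16.]
t 12.4 tcp [ 0.5132 -0.1687  0.1898] psi 150.03 tilt [0.06 0.   0.01] op 0.602 F [ 0.1  0.2 -0.9] j1,j6 [-32. -92.]
ay first 0.0 =rows 0.0
then cm: x 7.64  z -19.12  (n=4.1)   y(down) -1.02
```

step_arm(commands=[{"gripper": 0.6,"x": 1.53,"y": 0,"z": -3.82,"ax": 0,"ay": 0,"az": 0},{"gripper": 0.6,"x": 1.53,"y": 0,"z": -3.82,"ax": 0,"ay": 0,"az": 0},{"gripper": 0.6,"x": 1.53,"y": 0,"z": -3.82,"ax": 0,"ay": 0,"az": 0},{"gripper": 0.6,"x": 1.53,"y": 0,"z": -3.82,"ax": 0,"ay": 0,"az": 0},{"gripper": 0.6,"x": 1.53,"y": 0,"z": -3.82,"ax": 0,"ay": 0,"az": 0}])

```text
time_s: 12.9
tcp_pos: [0.5424, 0.0359, 0.1898]
ee_rot: [0.184, -0.183, -0.683, 0.683]
force: [0.9, -0.9, -0.9]
opening: 0.599
```

step_arm(commands=[{"gripper": 0.6,"x": 0,"y": 1.5,"z": 0,"ax": 0,"ay": 0,"az": 0},{"gripper": 0.6,"x": 0,"y": 1.5,"z": 0,"ax": 0,"ay": 0,"az": 0},{"gripper": 0.6,"x": 0,"y": 0,"z": 0,"ax": 0,"ay": 0,"az": 0},{"gripper": 0.6,"x": 0,"y": 0,"z": 0,"ax": 0,"ay": 0,"az": 0}])

```text
time_s: 13.3
tcp_pos: [0.5422, 0.0337, 0.1596]
ee_rot: [0.184, -0.183, -0.683, 0.683]
force: [-0.5, -0.2, 0.9]
opening: 0.6
```

```bash
python3 look.py d1 .5426 .0351 150
```

```text
crop px: top centre [300. 299.] per +5mm x [-24.  13.] y [14. 22.]
t 13.35 tcp [0.5426 0.0337 0.1603] psi 149.9 tilt [0.02 0.   0.01] op 0.605 F [ 0.4 -0.   0.3] j1,j6 [-10. -70.]
ay first -0.002 =rows 0.0
then cm: x 0.07  z -0.12  (n=0.0)   y(down) 7.33
```

step_arm(commands=[{"gripper": 0.6,"x": 0.17,"y": 3,"z": -0.12,"ax": 0,"ay": 0,"az": 0},{"gripper": 0.6,"x": 0,"y": 3,"z": 0,"ax": 0,"ay": 0,"az": 0},{"gripper": 0.6,"x": 0,"y": 1.2,"z": 0,"ax": 0,"ay": 0,"az": 0},{"gripper": 0.6,"x": 0,"y": 0,"z": 0,"ax": 0,"ay": 0,"az": 0},{"gripper": 0.6,"x": 0,"y": 0,"z": 0,"ax": 0,"ay": 0,"az": 0}])

```text
time_s: 13.85
tcp_pos: [0.5425, 0.0364, 0.0897]
ee_rot: [-0.183, 0.184, 0.683, -0.683]
force: [-0.1, -0.3, 0.6]
opening: 0.594
```

step_arm(commands=[{"gripper": 0,"x": 0,"y": 0,"z": 0,"ax": 0,"ay": 0,"az": 0},{"gripper": 0,"x": 0,"y": 0,"z": 0,"ax": 0,"ay": 0,"az": 0},{"gripper": 0,"x": 0,"y": 0,"z": 0,"ax": 0,"ay": 0,"az": 0}])

```text
time_s: 14.15
tcp_pos: [0.543, 0.0365, 0.0903]
ee_rot: [-0.182, 0.184, 0.683, -0.683]
force: [-0.7, -1.0, 7.4]
opening: 0.31
```

```bash
cat > gl.py <<'E'
# gripped look: overlay model with mic centred on TCP; arg: name, height of TCP above mic underside
import sys
from h import *
from plan import cur
n,h=sys.argv[1],float(sys.argv[2])
o,M=cur(); p=o['tcp_pos']
c=arm.camera_info('wrist'); im=arm.snapshot('wrist')[:,:,::-1].copy(); cv2.imwrite(f'pics/{n}.png',im)
big=cv2.resize(im,None,fx=4,fy=4,interpolation=cv2.INTER_CUBIC)
def dr(X,col): cv2.polylines(big,[np.round(proj(c,X)*4+1.5).astype(int)],True,col,1)
z=p[2]-h
dr(circ(p[0],p[1],z+.012,.028),(0,255,0)); dr(circ(p[0],p[1],z+.048,.014),(0,0,255))
u,v=(proj(c,[[p[0],p[1],z+.03]])[0]*4).astype(int); x0=int(np.clip(u-300,0,2560-600)); y0=int(np.clip(v-260,0,1600-520))
cv2.imwrite(f'pics/{n}o.png',big[y0:y0+520,x0:x0+600])
q=proj(c,[[*p[:2],z+.012],p-[0,0,h-.012]+M[:,2]*.001])*4; print('per +1mm tool z at foot',(q[1]-q[0]).round(1)); 
print('t',round(o['time_s'],2),'tcp',p.round(4),'op',o['opening'].round(3),'F',o['force'].round(1))
E
python3 gl.py d2 .0885
```

```text
per +1mm tool z at foot [-0. -6.]Traceback (most recent call last):
  File "gl.py", line 15, in <module>
    print('t',round(o['time_s'],2),'tcp',p.round(4),'op',o['opening'].round(3),'F',o['force'].round(1))
                                                         ^^^^^^^^^^^^^^^^^^
AttributeError: 'float' object has no attribute 'round'
```

step_arm(commands=[{"gripper": 0,"x": 0,"y": -2,"z": 0,"ax": 0,"ay": 0,"az": 0},{"gripper": 0,"x": 0,"y": -4,"z": 0,"ax": 0,"ay": 0,"az": 0},{"gripper": 0,"x": 0,"y": -4,"z": 0,"ax": 0,"ay": 0,"az": 0},{"gripper": 0,"x": 0,"y": 0,"z": 0,"ax": 0,"ay": 0,"az": 0}])

```text
time_s: 14.6
tcp_pos: [0.5446, 0.0364, 0.1951]
ee_rot: [-0.18, 0.186, 0.683, -0.683]
force: [1.6, 0.2, -0.4]
opening: 0.31
```

```bash
sed -i "s/o\['opening'\].round(3)/round(o['opening'],3)/" gl.py; python3 plan.py .5295 -.1415 .2 150
```

```text
t 14.6 tcp [0.5446 0.0364 0.1951] psi 150.01 tilt [-0.51  0.   -0.19] op 0.31 F [ 1.6  0.2 -0.4] j1,j6 [-10. -70.]
ay first 0.0 =rows 0.0
then cm: x -7.58  z 16.16  (n=3.6)   y(down) -0.49
```

step_arm(commands=[{"gripper": 0,"x": -1.9,"y": 0,"z": 4.04,"ax": 0,"ay": 0,"az": 0},{"gripper": 0,"x": -1.9,"y": 0,"z": 4.04,"ax": 0,"ay": 0,"az": 0},{"gripper": 0,"x": -1.9,"y": 0,"z": 4.04,"ax": 0,"ay": 0,"az": 0},{"gripper": 0,"x": -1.9,"y": 0,"z": 4.04,"ax": 0,"ay": 0,"az": 0},{"gripper": 0,"x": 0,"y": 2,"z": 0,"ax": 0,"ay": 0,"az": 0}])

```text
time_s: 15.1
tcp_pos: [0.5278, -0.1467, 0.1707]
ee_rot: [0.183, -0.187, -0.682, 0.683]
force: [0.1, 0.6, -0.8]
opening: 0.307
```

step_arm(commands=[{"gripper": 0,"x": 0,"y": 0,"z": 0,"ax": 0,"ay": 0,"az": 0},{"gripper": 0,"x": 0,"y": 0,"z": 0,"ax": 0,"ay": 0,"az": 0},{"gripper": 0,"x": 0,"y": 0,"z": 0,"ax": 0,"ay": 0,"az": 0}])

```text
time_s: 15.4
tcp_pos: [0.5272, -0.1403, 0.1691]
ee_rot: [-0.182, 0.183, 0.683, -0.683]
force: [0.6, 0.4, -0.6]
opening: 0.308
```

```bash
python3 plan.py .5295 -.1415 .0955 150; python3 tin.py t3 .498 -.1954 .4984 -.1954 .5279 -.1443
```

```text
t 15.4 tcp [ 0.5272 -0.1403  0.1691] psi 150.08 tilt [-0.03  0.   -0.01] op 0.308 F [ 0.6  0.4 -0.6] j1,j6 [-29. -89.]
ay first 0.001 =rows 0.0
then cm: x -0.26  z -0.01  (n=0.1)   y(down) 7.36
per 5mm x [-19.  11.] y [11. 20.]
```

step_arm(commands=[{"gripper": 0,"x": -0.26,"y": 2,"z": 0,"ax": 0,"ay": 0,"az": 0},{"gripper": 0,"x": 0,"y": 2.5,"z": 0,"ax": 0,"ay": 0,"az": 0},{"gripper": 0,"x": 0,"y": 1.5,"z": 0,"ax": 0,"ay": 0,"az": 0},{"gripper": 0,"x": 0,"y": 0.8,"z": 0,"ax": 0,"ay": 0,"az": 0},{"gripper": 0,"x": 0,"y": 0.2,"z": 0,"ax": 0,"ay": 0,"az": 0}])

```text
time_s: 15.95
tcp_pos: [0.5289, -0.142, 0.0979]
ee_rot: [-0.183, 0.183, 0.683, -0.683]
force: [0.6, 0.1, -1.6]
opening: 0.311
```

step_arm(commands=[{"gripper": 0,"x": 0,"y": 0.2,"z": 0,"ax": 0,"ay": 0,"az": 0},{"gripper": 0,"x": 0,"y": 0.2,"z": 0,"ax": 0,"ay": 0,"az": 0},{"gripper": 0,"x": 0,"y": 0,"z": 0,"ax": 0,"ay": 0,"az": 0},{"gripper": 0,"x": 0,"y": 0,"z": 0,"ax": 0,"ay": 0,"az": 0}])

```text
time_s: 16.35
tcp_pos: [0.5293, -0.1426, 0.0949]
ee_rot: [0.183, -0.183, -0.683, 0.683]
force: [0.2, -0.3, -0.9]
opening: 0.308
```

```bash
python3 plan.py .5295 -.1415 .094 150
```

```text
t 16.35 tcp [ 0.5293 -0.1426  0.0949] psi 150.0 tilt [-0.04  0.   -0.  ] op 0.308 F [ 0.2 -0.3 -0.9] j1,j6 [-29. -89.]
ay first -0.0 =rows 0.0
then cm: x 0.04  z -0.10  (n=0.0)   y(down) 0.09
```

step_arm(commands=[{"gripper": 0,"x": 0,"y": 0,"z": -0.1,"ax": 0,"ay": 0,"az": 0},{"gripper": 0,"x": 0,"y": 0.15,"z": 0,"ax": 0,"ay": 0,"az": 0},{"gripper": 0,"x": 0,"y": 0,"z": 0,"ax": 0,"ay": 0,"az": 0}])

```text
time_s: 16.65
tcp_pos: [0.5299, -0.1418, 0.0943]
ee_rot: [0.183, -0.183, -0.683, 0.683]
force: [-5.4, 1.4, 10.3]
opening: 0.316
```

step_arm(commands=[{"gripper": 0.5,"x": 0,"y": 0,"z": 0,"ax": 0,"ay": 0,"az": 0},{"gripper": 0.5,"x": 0,"y": 0,"z": 0,"ax": 0,"ay": 0,"az": 0},{"gripper": 0.5,"x": 0,"y": -3,"z": 0,"ax": 0,"ay": 0,"az": 0},{"gripper": 0.6,"x": 0,"y": -4,"z": 0,"ax": 0,"ay": 0,"az": 0},{"gripper": 0.6,"x": 0,"y": -3,"z": -2,"ax": 0,"ay": 0,"az": 0}])

```text
time_s: 17.15
tcp_pos: [0.5395, -0.1254, 0.1949]
ee_rot: [0.183, -0.184, -0.683, 0.683]
force: [-0.5, -0.3, 0.8]
opening: 0.597
```

step_arm(commands=[{"gripper": 0.6,"x": 0,"y": 0,"z": -4,"ax": 0,"ay": 0,"az": 0},{"gripper": 0.6,"x": 0,"y": 0,"z": 0,"ax": 0,"ay": 0,"az": 0},{"gripper": 0.6,"x": 0,"y": 0,"z": 0,"ax": 0,"ay": 0,"az": 0}])

```text
time_s: 17.45
tcp_pos: [0.5597, -0.089, 0.1926]
ee_rot: [-0.183, 0.182, 0.683, -0.683]
force: [-0.1, -0.5, 0.2]
opening: 0.602
```

```bash
python3 tin.py t4 .498 -.1954 .498 -.1952 .5277 -.1447; python3 plan.py .4427 .0486 .16 150
```

```text
per 5mm x [-19.  12.] y [11. 21.]
t 17.5 tcp [ 0.5594 -0.0895  0.1924] psi 150.04 tilt [0.05 0.   0.01] op 0.598 F [ 0.6 -0.4 -0.1] j1,j6 [-22. -82.]
ay first 0.001 =rows 0.0
then cm: x 17.01  z -6.13  (n=3.6)   y(down) 3.24
```

step_arm(commands=[{"gripper": 0.6,"x": 4.25,"y": 0.8,"z": -1.53,"ax": 0,"ay": 0,"az": 0},{"gripper": 0.6,"x": 4.25,"y": 0.8,"z": -1.53,"ax": 0,"ay": 0,"az": 0},{"gripper": 0.6,"x": 4.25,"y": 0.8,"z": -1.53,"ax": 0,"ay": 0,"az": 0},{"gripper": 0.6,"x": 4.25,"y": 0.8,"z": -1.53,"ax": 0,"ay": 0,"az": 0}])

```text
time_s: 17.9
tcp_pos: [0.4414, 0.0486, 0.1598]
ee_rot: [0.184, -0.183, -0.683, 0.683]
force: [0.2, 1.0, 0.6]
opening: 0.598
```

step_arm(commands=[{"gripper": 0.6,"x": 0,"y": 0,"z": 0,"ax": 0,"ay": 0,"az": 0},{"gripper": 0.6,"x": 0,"y": 0,"z": 0,"ax": 0,"ay": 0,"az": 0},{"gripper": 0.6,"x": 0,"y": 0,"z": 0,"ax": 0,"ay": 0,"az": 0}])

```text
time_s: 18.2
tcp_pos: [0.4436, 0.0475, 0.1611]
ee_rot: [0.183, -0.184, -0.683, 0.683]
force: [-0.3, -0.5, 0.5]
opening: 0.596
```

```bash
python3 look.py c1 .4427 .0486 150
```

```text
crop px: top centre [301. 297.] per +5mm x [-24.  13.] y [14. 22.]
t 18.25 tcp [0.4437 0.0474 0.1612] psi 149.92 tilt [-0.04  0.   -0.01] op 0.596 F [-0.5 -0.5  0.1] j1,j6 [-11. -71.]
ay first -0.001 =rows 0.0
then cm: x 0.15  z -0.06  (n=0.0)   y(down) 7.42
```

step_arm(commands=[{"gripper": 0.6,"x": 0.3,"y": 3,"z": 0.06,"ax": 0,"ay": 0,"az": 0},{"gripper": 0.6,"x": 0,"y": 3,"z": 0,"ax": 0,"ay": 0,"az": 0},{"gripper": 0.6,"x": 0,"y": 1.1,"z": 0,"ax": 0,"ay": 0,"az": 0},{"gripper": 0.6,"x": 0,"y": 0,"z": 0,"ax": 0,"ay": 0,"az": 0},{"gripper": 0.6,"x": 0,"y": 0,"z": 0,"ax": 0,"ay": 0,"az": 0}])

```text
time_s: 18.75
tcp_pos: [0.4408, 0.0489, 0.0909]
ee_rot: [-0.183, 0.183, 0.683, -0.683]
force: [0.4, -0.5, 0.2]
opening: 0.599
```

step_arm(commands=[{"gripper": 0,"x": 0,"y": 0,"z": 0,"ax": 0,"ay": 0,"az": 0},{"gripper": 0,"x": 0,"y": 0,"z": 0,"ax": 0,"ay": 0,"az": 0},{"gripper": 0,"x": 0,"y": 0,"z": 0,"ax": 0,"ay": 0,"az": 0}])

```text
time_s: 19.05
tcp_pos: [0.4412, 0.0492, 0.0916]
ee_rot: [-0.182, 0.184, 0.683, -0.683]
force: [-0.7, 0.5, 6.2]
opening: 0.309
```

```bash
python3 gl.py c2 .09
```

```text
per +1mm tool z at foot [-0. -6.]
t 19.05 tcp [0.4412 0.0492 0.0916] op 0.309 F [-0.7  0.5  6.2]
```

step_arm(commands=[{"gripper": 0,"x": 0,"y": -2,"z": 0,"ax": 0,"ay": 0,"az": 0},{"gripper": 0,"x": 0,"y": -4,"z": 0,"ax": 0,"ay": 0,"az": 0},{"gripper": 0,"x": 0,"y": -4,"z": 0,"ax": 0,"ay": 0,"az": 0},{"gripper": 0,"x": 0,"y": 0,"z": 0,"ax": 0,"ay": 0,"az": 0}])

```text
time_s: 19.5
tcp_pos: [0.4427, 0.049, 0.196]
ee_rot: [-0.18, 0.186, 0.683, -0.683]
force: [1.1, -0.8, -1.1]
opening: 0.31
```

```bash
python3 plan.py .4698 -.244 .19 150
```

```text
t 19.5 tcp [0.4427 0.049  0.196 ] psi 150.01 tilt [-0.48  0.   -0.18] op 0.31 F [ 1.1 -0.8 -1.1] j1,j6 [-11. -71.]
ay first 0.0 =rows 0.0
then cm: x -16.99  z 24.02  (n=5.9)   y(down) 0.60
```

step_arm(commands=[{"gripper": 0,"x": -2.43,"y": 0,"z": 3.43,"ax": 0,"ay": 0,"az": 0},{"gripper": 0,"x": -2.43,"y": 0,"z": 3.43,"ax": 0,"ay": 0,"az": 0},{"gripper": 0,"x": -2.43,"y": 0,"z": 3.43,"ax": 0,"ay": 0,"az": 0},{"gripper": 0,"x": -2.43,"y": 0,"z": 3.43,"ax": 0,"ay": 0,"az": 0},{"gripper": 0,"x": -2.43,"y": 0,"z": 3.43,"ax": 0,"ay": 0,"az": 0}])

```text
time_s: 20.0
tcp_pos: [0.4594, -0.1616, 0.1897]
ee_rot: [-0.183, 0.183, 0.683, -0.683]
force: [1.1, 0.8, -0.5]
opening: 0.313
```

step_arm(commands=[{"gripper": 0,"x": -2.43,"y": 0,"z": 3.43,"ax": 0,"ay": 0,"az": 0},{"gripper": 0,"x": -2.43,"y": 0,"z": 3.43,"ax": 0,"ay": 0,"az": 0},{"gripper": 0,"x": 0,"y": 2,"z": 0,"ax": 0,"ay": 0,"az": 0},{"gripper": 0,"x": 0,"y": 0,"z": 0,"ax": 0,"ay": 0,"az": 0},{"gripper": 0,"x": 0,"y": 0,"z": 0,"ax": 0,"ay": 0,"az": 0}])

```text
time_s: 20.5
tcp_pos: [0.4669, -0.2429, 0.1695]
ee_rot: [-0.183, 0.182, 0.683, -0.683]
force: [-0.1, 0.1, -1.2]
opening: 0.311
```

```bash
python3 plan.py .4698 -.244 .0965 150
```

```text
t 20.5 tcp [ 0.4669 -0.2429  0.1695] psi 150.01 tilt [ 0.1   0.   -0.04] op 0.311 F [-0.1  0.1 -1.2] j1,j6 [ -42. -102.]
ay first 0.0 =rows 0.0
then cm: x -0.30  z -0.04  (n=0.1)   y(down) 7.30
```

step_arm(commands=[{"gripper": 0,"x": -0.25,"y": 2,"z": -0.04,"ax": 0,"ay": 0,"az": 0},{"gripper": 0,"x": 0,"y": 2,"z": 0,"ax": 0,"ay": 0,"az": 0},{"gripper": 0,"x": 0,"y": 0,"z": 0,"ax": 0,"ay": 0,"az": 0},{"gripper": 0,"x": 0,"y": 0,"z": 0,"ax": 0,"ay": 0,"az": 0}])

```text
time_s: 20.9
tcp_pos: [0.4699, -0.2439, 0.1308]
ee_rot: [0.183, -0.183, -0.683, 0.683]
force: [0.4, -0.6, -1.2]
opening: 0.309
```

```bash
python3 plan.py .4698 -.244 .0965 150
```

```text
t 20.9 tcp [ 0.4699 -0.2439  0.1308] psi 150.06 tilt [-0.01  0.   -0.  ] op 0.309 F [ 0.4 -0.6 -1.2] j1,j6 [ -42. -102.]
ay first 0.001 =rows 0.0
then cm: x 0.01  z 0.02  (n=0.0)   y(down) 3.43
```

step_arm(commands=[{"gripper": 0,"x": 0,"y": 1.5,"z": 0,"ax": 0,"ay": 0,"az": 0},{"gripper": 0,"x": 0,"y": 1.2,"z": 0,"ax": 0,"ay": 0,"az": 0},{"gripper": 0,"x": 0,"y": 0.6,"z": 0,"ax": 0,"ay": 0,"az": 0},{"gripper": 0,"x": 0,"y": 0.2,"z": 0,"ax": 0,"ay": 0,"az": 0},{"gripper": 0,"x": 0,"y": 0,"z": 0,"ax": 0,"ay": 0,"az": 0}])

```text
time_s: 21.4
tcp_pos: [0.4694, -0.2441, 0.0956]
ee_rot: [-0.183, 0.183, 0.683, -0.683]
force: [-5.7, 5.4, 12.6]
opening: 0.31
```

step_arm(commands=[{"gripper": 0,"x": 0,"y": 0,"z": 0,"ax": 0,"ay": 0,"az": 0}])

```text
time_s: 21.5
tcp_pos: [0.4694, -0.2441, 0.0956]
ee_rot: [-0.183, 0.183, 0.683, -0.683]
force: [-6.9, 4.9, 11.9]
opening: 0.307
```

```bash
python3 plan.py .4698 -.244 .0965 150
```

```text
t 21.5 tcp [ 0.4694 -0.2441  0.0956] psi 150.01 tilt [ 0.07  0.   -0.01] op 0.307 F [-6.9  4.9 11.9] j1,j6 [ -42. -102.]
ay first 0.0 =rows 0.0
then cm: x -0.03  z -0.03  (n=0.0)   y(down) -0.09
```

step_arm(commands=[{"gripper": 0.5,"x": 0,"y": 0,"z": 0,"ax": 0,"ay": 0,"az": 0},{"gripper": 0.5,"x": 0,"y": 0,"z": 0,"ax": 0,"ay": 0,"az": 0},{"gripper": 0.5,"x": 0,"y": -3,"z": 0,"ax": 0,"ay": 0,"az": 0},{"gripper": 0.6,"x": 0,"y": -4,"z": 0,"ax": 0,"ay": 0,"az": 0},{"gripper": 0.6,"x": 0,"y": -3,"z": 0,"ax": 0,"ay": 0.147,"az": 0}])

```text
time_s: 22.0
tcp_pos: [0.4699, -0.2447, 0.1967]
ee_rot: [0.233, -0.233, -0.668, 0.668]
force: [0.6, -0.8, 0.6]
opening: 0.598
```

step_arm(commands=[{"gripper": 0.6,"x": 0,"y": 0,"z": 0,"ax": 0,"ay": 0.15,"az": 0},{"gripper": 0.6,"x": 0,"y": 0,"z": 0,"ax": 0,"ay": 0.15,"az": 0},{"gripper": 0.6,"x": 0,"y": 0,"z": 0,"ax": 0,"ay": 0.15,"az": 0},{"gripper": 0.6,"x": 0,"y": 0,"z": 0,"ax": 0,"ay": 0.15,"az": 0},{"gripper": 0.6,"x": 0,"y": 0,"z": 0,"ax": 0,"ay": 0.15,"az": 0}])

```text
time_s: 22.5
tcp_pos: [0.4697, -0.2446, 0.1946]
ee_rot: [-0.463, 0.463, 0.535, -0.535]
force: [0.7, -0.0, -0.1]
opening: 0.6
```

```bash
python3 plan.py .6692 .1648 .17 90
```

```text
t 22.5 tcp [ 0.4697 -0.2446  0.1946] psi 98.25 tilt [ 0.01  0.   -0.  ] op 0.6 F [ 0.7 -0.  -0.1] j1,j6 [-42. -50.]
ay first 0.144 =rows 1.0
then cm: x 40.94  z -19.95  (n=9.1)   y(down) 2.46
```

step_arm(commands=[{"gripper": 0.6,"x": 0,"y": 0,"z": 0,"ax": 0,"ay": 0.144,"az": 0},{"gripper": 0.6,"x": 4.1,"y": 0,"z": -2,"ax": 0,"ay": 0,"az": 0},{"gripper": 0.6,"x": 4.1,"y": 0,"z": -2,"ax": 0,"ay": 0,"az": 0},{"gripper": 0.6,"x": 4.1,"y": 0,"z": -2,"ax": 0,"ay": 0,"az": 0},{"gripper": 0.6,"x": 4.1,"y": 0,"z": -2,"ax": 0,"ay": 0,"az": 0}])

```text
time_s: 23.0
tcp_pos: [0.5493, -0.0785, 0.1947]
ee_rot: [-0.498, 0.499, 0.502, -0.501]
force: [0.2, -0.1, 0.1]
opening: 0.6
```

step_arm(commands=[{"gripper": 0.6,"x": 4.1,"y": 0,"z": -2,"ax": 0,"ay": 0,"az": 0},{"gripper": 0.6,"x": 4.1,"y": 0,"z": -2,"ax": 0,"ay": 0,"az": 0},{"gripper": 0.6,"x": 4.1,"y": 0,"z": -2,"ax": 0,"ay": 0,"az": 0},{"gripper": 0.6,"x": 4.1,"y": 0,"z": -2,"ax": 0,"ay": 0,"az": 0},{"gripper": 0.6,"x": 4.1,"y": 0,"z": -2,"ax": 0,"ay": 0,"az": 0}])

```text
time_s: 23.5
tcp_pos: [0.6481, 0.1274, 0.1946]
ee_rot: [-0.498, 0.498, 0.502, -0.502]
force: [1.3, -1.3, 0.4]
opening: 0.604
```

step_arm(commands=[{"gripper": 0.6,"x": 4.0,"y": 0.5,"z": -1.95,"ax": 0,"ay": 0,"az": 0},{"gripper": 0.6,"x": 0,"y": 1.9,"z": 0,"ax": 0,"ay": 0,"az": 0},{"gripper": 0.6,"x": 0,"y": 0,"z": 0,"ax": 0,"ay": 0,"az": 0},{"gripper": 0.6,"x": 0,"y": 0,"z": 0,"ax": 0,"ay": 0,"az": 0}])

```text
time_s: 23.9
tcp_pos: [0.6662, 0.1653, 0.1704]
ee_rot: [0.499, -0.498, -0.501, 0.502]
force: [0.0, -0.4, 0.3]
opening: 0.598
```

```bash
python3 look.py b1 .6692 .1648 90
```

```text
crop px: top centre [301. 295.] per +5mm x [-0. 24.] y [26.  0.]
t 23.95 tcp [0.6666 0.165  0.1714] psi 90.31 tilt [-0.  0. -0.] op 0.597 F [ 0.9 -0.5  0.7] j1,j6 [3. 3.]
ay first 0.005 =rows 0.0
then cm: x -0.02  z -0.26  (n=0.1)   y(down) 8.44
```

step_arm(commands=[{"gripper": 0.6,"x": 0.2,"y": 3,"z": -0.14,"ax": 0,"ay": 0,"az": 0},{"gripper": 0.6,"x": 0,"y": 3,"z": 0,"ax": 0,"ay": 0,"az": 0},{"gripper": 0.6,"x": 0,"y": 2.2,"z": 0,"ax": 0,"ay": 0,"az": 0},{"gripper": 0.6,"x": 0,"y": 0,"z": 0,"ax": 0,"ay": 0,"az": 0},{"gripper": 0.6,"x": 0,"y": 0,"z": 0,"ax": 0,"ay": 0,"az": 0}])

```text
time_s: 24.45
tcp_pos: [0.6684, 0.167, 0.0904]
ee_rot: [-0.498, 0.499, 0.502, -0.501]
force: [0.6, 0.2, 0.4]
opening: 0.595
```

step_arm(commands=[{"gripper": 0,"x": 0,"y": 0,"z": 0,"ax": 0,"ay": 0,"az": 0},{"gripper": 0,"x": 0,"y": 0,"z": 0,"ax": 0,"ay": 0,"az": 0},{"gripper": 0,"x": 0,"y": 0,"z": 0,"ax": 0,"ay": 0,"az": 0}])

```text
time_s: 24.75
tcp_pos: [0.6695, 0.1677, 0.0917]
ee_rot: [-0.498, 0.499, 0.502, -0.501]
force: [-1.3, -0.8, 7.6]
opening: 0.31
```

```bash
python3 gl.py b2 .09
```

```text
per +1mm tool z at foot [-0. -6.]
t 24.75 tcp [0.6695 0.1677 0.0917] op 0.31 F [-1.3 -0.8  7.6]
```

step_arm(commands=[{"gripper": 0,"x": 0,"y": -2,"z": 0,"ax": 0,"ay": 0,"az": 0},{"gripper": 0,"x": 0,"y": -4,"z": 0,"ax": 0,"ay": 0,"az": 0},{"gripper": 0,"x": 0,"y": -4,"z": 0,"ax": 0,"ay": 0,"az": 0},{"gripper": 0,"x": 0,"y": -1,"z": 0,"ax": 0,"ay": 0.005,"az": 0},{"gripper": 0,"x": 0,"y": 0,"z": 0,"ax": 0,"ay": 0,"az": 0}])

```text
time_s: 25.3
tcp_pos: [0.6694, 0.1678, 0.2021]
ee_rot: [-0.499, 0.501, 0.502, -0.499]
force: [0.6, -0.5, -2.0]
opening: 0.313
```

```bash
python3 plan.py .5596 -.1952 .17 90
```

```text
t 25.3 tcp [0.6694 0.1678 0.2021] psi 90.06 tilt [ 0.02  0.   -0.29] op 0.313 F [ 0.6 -0.5 -2. ] j1,j6 [3. 3.]
ay first 0.001 =rows 0.0
then cm: x -36.30  z 10.98  (n=7.6)   y(down) 3.21
```

step_arm(commands=[{"gripper": 0,"x": -4.54,"y": 0,"z": 1.37,"ax": 0,"ay": 0,"az": 0},{"gripper": 0,"x": -4.54,"y": 0,"z": 1.37,"ax": 0,"ay": 0,"az": 0},{"gripper": 0,"x": -4.54,"y": 0,"z": 1.37,"ax": 0,"ay": 0,"az": 0},{"gripper": 0,"x": -4.54,"y": 0,"z": 1.37,"ax": 0,"ay": 0,"az": 0},{"gripper": 0,"x": -4.54,"y": 0,"z": 1.37,"ax": 0,"ay": 0,"az": 0}])

```text
time_s: 25.8
tcp_pos: [0.5982, -0.0607, 0.1967]
ee_rot: [0.5, -0.499, -0.5, 0.501]
force: [1.9, -0.4, -1.0]
opening: 0.308
```

step_arm(commands=[{"gripper": 0,"x": -4.54,"y": 0,"z": 1.37,"ax": 0,"ay": 0,"az": 0},{"gripper": 0,"x": -4.54,"y": 0,"z": 1.37,"ax": 0,"ay": 0,"az": 0},{"gripper": 0,"x": -4.54,"y": 0.5,"z": 1.37,"ax": 0,"ay": 0,"az": 0},{"gripper": 0,"x": 0,"y": 2.5,"z": 0,"ax": 0,"ay": 0,"az": 0},{"gripper": 0,"x": 0,"y": 0,"z": 0,"ax": 0,"ay": 0,"az": 0}])

```text
time_s: 26.3
tcp_pos: [0.5562, -0.1956, 0.1638]
ee_rot: [0.503, -0.498, -0.499, 0.5]
force: [-1.5, 0.1, -1.9]
opening: 0.31
```

step_arm(commands=[{"gripper": 0,"x": 0,"y": 0,"z": 0,"ax": 0,"ay": 0,"az": 0},{"gripper": 0,"x": 0,"y": 0,"z": 0,"ax": 0,"ay": 0,"az": 0}])

```text
time_s: 26.5
tcp_pos: [0.5593, -0.1947, 0.1692]
ee_rot: [-0.499, 0.499, 0.501, -0.501]
force: [-0.3, -0.2, -1.5]
opening: 0.305
```

```bash
python3 plan.py .5596 -.1952 .0965 90;python3 tin.py t5 .498 -.1954 .498 -.1952 .5277 -.1447 .4685 -.2463 .557 -.1952
```

```text
t 26.5 tcp [ 0.5593 -0.1947  0.1692] psi 90.15 tilt [ 0.01  0.   -0.01] op 0.305 F [-0.3 -0.2 -1.5] j1,j6 [-32. -32.]
ay first 0.003 =rows 0.0
then cm: x -0.05  z -0.03  (n=0.0)   y(down) 7.27
per 5mm x [ 0. 22.] y [22.  0.]
```

step_arm(commands=[{"gripper": 0,"x": -0.05,"y": 2.5,"z": -0.03,"ax": 0,"ay": 0,"az": 0},{"gripper": 0,"x": 0,"y": 2.5,"z": 0,"ax": 0,"ay": 0,"az": 0},{"gripper": 0,"x": 0,"y": 1.2,"z": 0,"ax": 0,"ay": 0,"az": 0},{"gripper": 0,"x": 0,"y": 0.5,"z": 0,"ax": 0,"ay": 0,"az": 0},{"gripper": 0,"x": 0,"y": 0,"z": 0,"ax": 0,"ay": 0,"az": 0}])

```text
time_s: 27.05
tcp_pos: [0.5601, -0.1956, 0.1044]
ee_rot: [-0.499, 0.5, 0.501, -0.501]
force: [-5.7, 2.8, 12.9]
opening: 0.303
```

step_arm(commands=[{"gripper": 0,"x": 0,"y": 0,"z": 0,"ax": 0,"ay": 0,"az": 0},{"gripper": 0,"x": 0,"y": 0,"z": 0,"ax": 0,"ay": 0,"az": 0}])

```text
time_s: 27.25
tcp_pos: [0.5601, -0.1956, 0.1044]
ee_rot: [-0.499, 0.5, 0.501, -0.501]
force: [-5.0, 3.7, 14.8]
opening: 0.301
```

```bash
python3 plan.py .5596 -.1952 .0957 90
```

```text
t 27.25 tcp [ 0.5601 -0.1956  0.1044] psi 90.15 tilt [-0.05  0.   -0.08] op 0.301 F [-5.   3.7 14.8] j1,j6 [-32. -32.]
ay first 0.003 =rows 0.0
then cm: x 0.04  z 0.05  (n=0.0)   y(down) 0.87
```

```bash
python3 - <<'E'
from h import *
for n,b in (('scene',(220,130,420,280)),('side',(200,200,400,350))):
    im=arm.snapshot(n)[:,:,::-1].copy(); cv2.imwrite(f'pics/{n}2.png',im); crop(im,*b,4,f'pics/{n}2c.png')
E
python3 gl.py b3 .0917
```

```text
per +1mm tool z at foot [-0.  -5.9]
t 27.35 tcp [ 0.5601 -0.1956  0.1044] op 0.302 F [-5.   3.3 13. ]
```

step_arm(commands=[{"gripper": 0,"x": 0,"y": -1,"z": 0,"ax": 0,"ay": 0,"az": 0},{"gripper": 0,"x": 0,"y": -3,"z": 0,"ax": 0,"ay": 0,"az": 0},{"gripper": 0,"x": 0,"y": -4,"z": 0,"ax": 0,"ay": 0,"az": 0},{"gripper": 0,"x": 0,"y": 0,"z": -4,"ax": 0,"ay": 0,"az": 0},{"gripper": 0,"x": 0,"y": 0,"z": -4,"ax": 0,"ay": 0,"az": 0}])

```text
time_s: 27.9
tcp_pos: [0.6415, -0.1962, 0.186]
ee_rot: [-0.498, 0.502, 0.501, -0.5]
force: [-0.7, -0.6, -2.5]
opening: 0.305
```

step_arm(commands=[{"gripper": 0,"x": 0,"y": 0,"z": 0,"ax": 0,"ay": 0,"az": 0},{"gripper": 0,"x": 0,"y": 0,"z": 0,"ax": 0,"ay": 0,"az": 0},{"gripper": 0,"x": 0,"y": 0,"z": 0,"ax": 0,"ay": 0,"az": 0}])

```text
time_s: 28.2
tcp_pos: [0.6389, -0.1957, 0.1825]
ee_rot: [-0.5, 0.5, 0.5, -0.5]
force: [0.3, 0.6, -1.8]
opening: 0.303
```

```bash
python3 tin.py t6 .498 -.1954 .498 -.1952 .5277 -.1447 .4685 -.2463; python3 plan.py .5596 -.1952 .0957 90
python3 - <<'E'
from h import *
im=cv2.imread('pics/t6.png'); crop(im,220,180,420,330,4,'pics/t6c.png')
E
```

```text
per 5mm x [-0. 28.] y [24.  0.]
t 28.25 tcp [ 0.6387 -0.1958  0.1827] psi 90.07 tilt [-0.01  0.   -0.03] op 0.308 F [-0.7  0.4 -1.4] j1,j6 [-28. -28.]
ay first 0.001 =rows 0.0
then cm: x 0.06  z 7.91  (n=1.6)   y(down) 8.70
```

step_arm(commands=[{"gripper": 0,"x": 3.72,"y": -0.5,"z": 2.18,"ax": 0,"ay": 0,"az": 0},{"gripper": 0,"x": 3.72,"y": -0.5,"z": 2.18,"ax": 0,"ay": 0,"az": 0},{"gripper": 0,"x": 3.72,"y": 0,"z": 2.18,"ax": 0,"ay": 0,"az": 0},{"gripper": 0,"x": 3.72,"y": 0,"z": 2.18,"ax": 0,"ay": 0,"az": 0},{"gripper": 0,"x": 3.72,"y": 0,"z": 2.18,"ax": 0,"ay": 0,"az": 0}])

```text
time_s: 28.75
tcp_pos: [0.5284, -0.009, 0.1926]
ee_rot: [-0.499, 0.5, 0.5, -0.5]
force: [1.0, 1.1, -0.0]
opening: 0.301
```

step_arm(commands=[{"gripper": 0,"x": 0,"y": 3,"z": 0,"ax": 0,"ay": 0,"az": 0},{"gripper": 0,"x": 0,"y": 3,"z": 0,"ax": 0,"ay": 0,"az": 0},{"gripper": 0,"x": 0,"y": 1.5,"z": 0,"ax": 0,"ay": 0,"az": 0},{"gripper": 0,"x": 0,"y": 0,"z": 0,"ax": 0,"ay": 0,"az": 0},{"gripper": 0,"x": 0,"y": 0,"z": 0,"ax": 0,"ay": 0,"az": 0}])

```text
time_s: 29.25
tcp_pos: [0.5302, -0.0105, 0.118]
ee_rot: [-0.5, 0.5, 0.5, -0.5]
force: [-1.0, 0.4, -1.0]
opening: 0.303
```

```bash
python3 plan.py .53 -.01 .0917 90; python3 - <<'E'
from h import *
im=arm.snapshot('side')[:,:,::-1].copy(); cv2.imwrite(f'pics/side3.png',im); crop(im,200,130,400,280,4,f'pics/side3c.png')
E
```

```text
t 29.25 tcp [ 0.5302 -0.0105  0.118 ] psi 90.03 tilt [-0.01  0.   -0.05] op 0.303 F [-1.   0.4 -1. ] j1,j6 [-15. -15.]
ay first 0.001 =rows 0.0
then cm: x 0.05  z 0.02  (n=0.0)   y(down) 2.63
```

step_arm(commands=[{"gripper": 0,"x": 0,"y": 0.5,"z": 0,"ax": 0,"ay": 0,"az": 0},{"gripper": 0,"x": 0,"y": 0.4,"z": 0,"ax": 0,"ay": 0,"az": 0},{"gripper": 0,"x": 0,"y": 0.3,"z": 0,"ax": 0,"ay": 0,"az": 0},{"gripper": 0,"x": 0,"y": 0,"z": 0,"ax": 0,"ay": 0,"az": 0}])

```text
time_s: 29.7
tcp_pos: [0.5297, -0.0101, 0.1044]
ee_rot: [0.5, -0.499, -0.5, 0.5]
force: [0.2, 0.5, -1.2]
opening: 0.303
```

step_arm(commands=[{"gripper": 0,"x": 0,"y": 0.4,"z": 0,"ax": 0,"ay": 0,"az": 0},{"gripper": 0,"x": 0,"y": 0.3,"z": 0,"ax": 0,"ay": 0,"az": 0},{"gripper": 0,"x": 0,"y": 0,"z": 0,"ax": 0,"ay": 0,"az": 0}])

```text
time_s: 30.0
tcp_pos: [0.531, -0.0103, 0.1003]
ee_rot: [-0.499, 0.5, 0.501, -0.5]
force: [-6.1, 2.4, 18.3]
opening: 0.307
```

step_arm(commands=[{"gripper": 0,"x": 0,"y": 0.2,"z": 0,"ax": 0,"ay": 0,"az": 0},{"gripper": 0,"x": 0,"y": 0.2,"z": 0,"ax": 0,"ay": 0,"az": 0}])

```text
time_s: 30.2
tcp_pos: [0.5328, -0.0105, 0.0991]
ee_rot: [-0.498, 0.502, 0.502, -0.499]
force: [-4.3, -3.9, 31.5]
opening: 0.301
```

```bash
python3 - <<'E'
from h import *
im=arm.snapshot('side')[:,:,::-1].copy(); cv2.imwrite(f'pics/side4.png',im); crop(im,250,170,350,245,8,f'pics/side4c.png')
E
```

step_arm(commands=[{"gripper": 0,"x": 0,"y": -0.3,"z": 0,"ax": 0,"ay": 0,"az": 0},{"gripper": 0.35,"x": 0,"y": 0,"z": 0,"ax": 0,"ay": 0,"az": 0},{"gripper": 0.4,"x": 0,"y": 0,"z": 0,"ax": 0,"ay": 0,"az": 0},{"gripper": 0.5,"x": 0,"y": 0,"z": 0,"ax": 0,"ay": 0,"az": 0},{"gripper": 0.5,"x": 0,"y": 0,"z": 0,"ax": 0,"ay": 0,"az": 0}])

```text
time_s: 30.75
tcp_pos: [0.5296, -0.0101, 0.0963]
ee_rot: [0.5, -0.499, -0.5, 0.5]
force: [0.4, -0.0, -0.4]
opening: 0.5
```

```bash
python3 - <<'E'
from h import *
im=arm.snapshot('side')[:,:,::-1].copy(); cv2.imwrite(f'pics/side5.png',im); crop(im,250,170,350,245,8,f'pics/side5c.png')
E
python3 plan.py .53 -.01 .0917 90
```

```text
t 30.8 tcp [ 0.5297 -0.0101  0.0964] psi 90.07 tilt [0.01 0.   0.04] op 0.499 F [ 1.1 -0.9 -0.3] j1,j6 [-15. -15.]
ay first 0.001 =rows 0.0
then cm: x 0.01  z -0.03  (n=0.0)   y(down) 0.47
```

step_arm(commands=[{"gripper": 0.5,"x": 0,"y": -4,"z": 0,"ax": 0,"ay": 0,"az": 0},{"gripper": 0.6,"x": 0,"y": -4,"z": 0,"ax": 0,"ay": 0,"az": 0},{"gripper": 0.6,"x": -4,"y": -2,"z": -1,"ax": 0,"ay": 0,"az": 0},{"gripper": 0.6,"x": -4,"y": -2,"z": -1,"ax": 0,"ay": 0,"az": 0},{"gripper": 0.6,"x": -4,"y": -2,"z": -1,"ax": 0,"ay": 0,"az": 0}])

```text
time_s: 31.3
tcp_pos: [0.5603, -0.1313, 0.2378]
ee_rot: [-0.499, 0.5, 0.501, -0.5]
force: [1.3, 0.4, -0.2]
opening: 0.601
```

step_arm(commands=[{"gripper": 0.6,"x": -4,"y": -1,"z": -1,"ax": 0,"ay": 0,"az": 0},{"gripper": 0.6,"x": -2.5,"y": 0,"z": 0,"ax": 0,"ay": 0,"az": 0},{"gripper": 0.6,"x": 0,"y": 0,"z": 0,"ax": 0,"ay": 0,"az": 0},{"gripper": 0.6,"x": 0,"y": 0,"z": 0,"ax": 0,"ay": 0,"az": 0},{"gripper": 0.6,"x": 0,"y": 0,"z": 0,"ax": 0,"ay": 0,"az": 0}])

```text
time_s: 31.8
tcp_pos: [0.5701, -0.1941, 0.2465]
ee_rot: [-0.5, 0.499, 0.501, -0.5]
force: [-0.3, -0.2, 0.0]
opening: 0.602
```

```bash
python3 tin.py t7 .5 -.1954 .5 -.1952 .5297 -.1447 .4705 -.2453; python3 plan.py .54 -.01 .0957 90; python3 - <<'E'
from h import *
for n in ('scene','side'):
    im=arm.snapshot(n)[:,:,::-1].copy(); cv2.imwrite(f'pics/{n}6.png',im)
crop(cv2.imread('pics/side6.png'),205,170,405,330,4,'pics/side6c.png')
E
```

```text
per 5mm x [ 0. 17.] y [16.  0.]
t 31.85 tcp [ 0.5701 -0.1939  0.2466] psi 90.13 tilt [0.03 0.   0.02] op 0.599 F [-0.2 -0.3  0.1] j1,j6 [-31. -31.]
ay first 0.002 =rows 0.0
then cm: x 18.39  z 3.01  (n=3.7)   y(down) 15.09
```

```bash
cat > tinfit.py <<'E'
import sys
from h import *
from scipy.optimize import least_squares
def fit(n,x0=(.503,-.195)):
    c=dict(np.load(f'pics/{n}.npz')); im=cv2.imread(f'pics/{n}.png'); hsv=cv2.cvtColor(im,cv2.COLOR_BGR2HSV)
    m=((hsv[...,1]>75)&(hsv[...,0]<25)&(hsv[...,2]>50)).astype(np.uint8)
    m=cv2.morphologyEx(m,cv2.MORPH_OPEN,np.ones((3,3))); k,l,s,_=cv2.connectedComponentsWithStats(m)
    pts=np.argwhere(m)[:,::-1].astype(np.float32)
    # keep pixels near predicted floor
    P=np.array([unproj(c,u,v,.004)[:2] for u,v in pts]); ok=np.hypot(*(P-x0).T)<.105; P=P[ok].astype(np.float32)
    h=cv2.convexHull(P)[:,0]; 
    r=lambda v:np.hypot(h[:,0]-v[0],h[:,1]-v[1])-v[2]
    f=least_squares(r,[*x0,.09],loss='soft_l1',f_scale=.0007); print(n,'tin centre',f.x.round(4),'n',len(h),'res mm',np.round(1000*np.percentile(r(f.x),[10,50,90]),2))
    f=least_squares(lambda v:r([*v,.09]),x0,loss='soft_l1',f_scale=.0007); print('  r fixed',f.x.round(4))
for n in sys.argv[1:]: fit(n)
E
python3 tinfit.py t7 t5 t2
```

```text
t7 tin centre [ 0.5041 -0.194   0.0898] n 81 res mm [-0.23  0.    0.24]
  r fixed [ 0.5041 -0.194 ]
t5 tin centre [ 0.4979 -0.1945  0.0898] n 86 res mm [-0.26  0.02  0.22]
  r fixed [ 0.498  -0.1945]
t2 tin centre [ 0.4979 -0.1942  0.0898] n 93 res mm [-0.23 -0.01  0.24]
  r fixed [ 0.4979 -0.1942]
```

```bash
python3 - <<'E'
from h import *
c=np.load('pics/t5.npz'); T=[.498,-.1954]
u,v=(proj(c,[[*T,.03]])[0]*3).astype(int); x0=int(np.clip(u-350,0,1220)); y0=int(np.clip(v-300,0,620)); print(x0,y0)
for z in (.0775,.0895,.0995): print(z,unproj(c,(355+x0)/3,(490+y0)/3,z))
# D in t3
c=np.load('pics/t3.npz')
u,v=(proj(c,[[*T,.03]])[0]*3).astype(int); x0=int(np.clip(u-350,0,1220)); y0=int(np.clip(v-300,0,620))
for z in (.0788,.0908): print(z,unproj(c,(362+x0)/3,(495+y0)/3,z), 'tcp .5272 -.1403')
E
for i in 1; do python3 - <<'E'
import cv2
im=cv2.imread('pics/t5.png'); cv2.imwrite('pics/t5h.png',cv2.resize(im[180:360,220:420],None,fx=3,fy=3))
E
done
```

```text
602 109
0.0775 [ 0.5319706  -0.19429425  0.0775    ]
0.0895 [ 0.52804623 -0.19429306  0.0895    ]
0.0995 [ 0.52477593 -0.19429208  0.0995    ]
0.0788 [ 0.51277647 -0.16394763  0.0788    ] tcp .5272 -.1403
0.0908 [ 0.51085106 -0.16732435  0.0908    ] tcp .5272 -.1403
```

```bash
cat > ov.py <<'E'
import sys
from h import *
n=sys.argv[1]; T=[float(v) for v in sys.argv[2:4]]; M=[(float(sys.argv[i]),float(sys.argv[i+1])) for i in range(4,len(sys.argv)-1,2)]
c=dict(np.load(f'pics/{n}.npz')); im=cv2.imread(f'pics/{n}.png'); s=4
big=cv2.resize(im,None,fx=s,fy=s,interpolation=cv2.INTER_CUBIC)
def dr(X,col): cv2.polylines(big,[np.round(proj(c,X)*s+1.5).astype(int)],True,col,1)
dr(circ(*T,.004,.09),(0,255,255))
for m in M: dr(circ(*m,.004,.028),(255,0,0)); dr(circ(*m,.052,.014),(0,0,255))
u,v=(proj(c,[[*T,.03]])[0]*s).astype(int); x0=int(np.clip(u-390,0,2560-780)); y0=int(np.clip(v-300,0,1600-600))
cv2.imwrite(f'pics/{n}v.png',big[y0:y0+600,x0:x0+780])
E
python3 ov.py t7 .5041 -.1940 .505 -.194 .5338 -.1438 .4745 -.2441
```

step_arm(commands=[{"gripper": 0.6,"x": 3.68,"y": 0.5,"z": 0.6,"ax": 0,"ay": 0,"az": 0},{"gripper": 0.6,"x": 3.68,"y": 1.5,"z": 0.6,"ax": 0,"ay": 0,"az": 0},{"gripper": 0.6,"x": 3.68,"y": 1.5,"z": 0.6,"ax": 0,"ay": 0,"az": 0},{"gripper": 0.6,"x": 3.68,"y": 2,"z": 0.6,"ax": 0,"ay": 0,"az": 0},{"gripper": 0.6,"x": 3.68,"y": 2.5,"z": 0.6,"ax": 0,"ay": 0,"az": 0}])

```text
time_s: 32.45
tcp_pos: [0.5399, -0.0092, 0.1671]
ee_rot: [-0.499, 0.5, 0.501, -0.5]
force: [0.7, 0.4, 0.1]
opening: 0.599
```

step_arm(commands=[{"gripper": 0.6,"x": 0,"y": 0,"z": 0,"ax": 0,"ay": 0,"az": 0},{"gripper": 0.6,"x": 0,"y": 0,"z": 0,"ax": 0,"ay": 0,"az": 0},{"gripper": 0.6,"x": 0,"y": 0,"z": 0,"ax": 0,"ay": 0,"az": 0}])

```text
time_s: 32.75
tcp_pos: [0.5406, -0.0116, 0.1679]
ee_rot: [-0.499, 0.5, 0.501, -0.5]
force: [-0.0, -0.4, -0.5]
opening: 0.598
```

```bash
python3 look.py b4 .54 -.011 90
```

```text
crop px: top centre [301. 295.] per +5mm x [-0. 25.] y [27.  0.]
t 32.8 tcp [ 0.5407 -0.012   0.168 ] psi 90.03 tilt [-0.03  0.   -0.1 ] op 0.603 F [-0.3  0.1 -0.2] j1,j6 [-15. -15.]
ay first 0.001 =rows 0.0
then cm: x 0.10  z 0.07  (n=0.0)   y(down) 8.10
```

step_arm(commands=[{"gripper": 0.6,"x": 0.2,"y": 2,"z": -0.6,"ax": 0,"ay": 0,"az": 0},{"gripper": 0.6,"x": 0,"y": 3,"z": 0,"ax": 0,"ay": 0,"az": 0},{"gripper": 0.6,"x": 0,"y": 2.8,"z": 0,"ax": 0,"ay": 0,"az": 0},{"gripper": 0.6,"x": 0,"y": 0,"z": 0,"ax": 0,"ay": 0,"az": 0},{"gripper": 0.6,"x": 0,"y": 0,"z": 0,"ax": 0,"ay": 0,"az": 0}])

```text
time_s: 33.3
tcp_pos: [0.5463, -0.0098, 0.0898]
ee_rot: [-0.5, 0.5, 0.5, -0.5]
force: [0.1, -1.4, 0.2]
opening: 0.603
```

step_arm(commands=[{"gripper": 0,"x": 0,"y": 0,"z": 0,"ax": 0,"ay": 0,"az": 0},{"gripper": 0,"x": 0,"y": 0,"z": 0,"ax": 0,"ay": 0,"az": 0},{"gripper": 0,"x": 0,"y": 0,"z": 0,"ax": 0,"ay": 0,"az": 0}])

```text
time_s: 33.6
tcp_pos: [0.5474, -0.0097, 0.0913]
ee_rot: [-0.499, 0.501, 0.501, -0.5]
force: [-0.7, -0.2, 6.9]
opening: 0.314
```

```bash
python3 gl.py b5 .09; python3 plan.py .564 -.194 .2 90
```

```text
per +1mm tool z at foot [-0. -6.]
t 33.6 tcp [ 0.5474 -0.0097  0.0913] op 0.314 F [-0.7 -0.2  6.9]
t 33.65 tcp [ 0.5474 -0.0097  0.0913] psi 90.06 tilt [-0.06  0.   -0.2 ] op 0.308 F [-1.1 -0.3  5.8] j1,j6 [-15. -15.]
ay first 0.001 =rows 0.0
then cm: x -18.43  z -1.66  (n=3.7)   y(down) -10.87
```

step_arm(commands=[{"gripper": 0,"x": 0,"y": -2,"z": 0,"ax": 0,"ay": 0,"az": 0},{"gripper": 0,"x": 0,"y": -4,"z": 0,"ax": 0,"ay": 0,"az": 0},{"gripper": 0,"x": 0,"y": -4,"z": 0,"ax": 0,"ay": 0,"az": 0},{"gripper": 0,"x": -4.5,"y": 0,"z": -0.4,"ax": 0,"ay": 0,"az": 0},{"gripper": 0,"x": -4.5,"y": 0,"z": -0.4,"ax": 0,"ay": 0,"az": 0}])

```text
time_s: 34.15
tcp_pos: [0.5553, -0.0998, 0.1919]
ee_rot: [-0.497, 0.501, 0.502, -0.5]
force: [0.7, -0.2, -2.0]
opening: 0.31
```

step_arm(commands=[{"gripper": 0,"x": -4.5,"y": 0,"z": -0.4,"ax": 0,"ay": 0,"az": 0},{"gripper": 0,"x": -4.5,"y": 0,"z": -0.4,"ax": 0,"ay": 0,"az": 0},{"gripper": 0,"x": 0,"y": 2,"z": 0,"ax": 0,"ay": 0,"az": 0},{"gripper": 0,"x": 0,"y": 0,"z": 0,"ax": 0,"ay": 0,"az": 0},{"gripper": 0,"x": 0,"y": 0,"z": 0,"ax": 0,"ay": 0,"az": 0}])

```text
time_s: 34.65
tcp_pos: [0.5619, -0.1885, 0.1692]
ee_rot: [-0.5, 0.499, 0.5, -0.5]
force: [0.0, 0.5, -2.4]
opening: 0.306
```

```bash
python3 plan.py .5645 -.194 .13 90; python3 wr.py t8; python3 tinfit.py t8;python3 ov.py t8 .5041 -.1940 .505 -.194 .5346 -.1433 .4747 -.244 .564 -.194 
```

```text
t 34.65 tcp [ 0.5619 -0.1885  0.1692] psi 90.08 tilt [0.04 0.   0.04] op 0.306 F [ 0.   0.5 -2.4] j1,j6 [-31. -31.]
ay first 0.001 =rows 0.0
then cm: x -0.55  z -0.26  (n=0.1)   y(down) 3.92
t8 tin centre [ 0.504  -0.1941  0.0897] n 87 res mm [-0.28  0.01  0.26]
  r fixed [ 0.5042 -0.1941]
```

step_arm(commands=[{"gripper": 0,"x": -0.5,"y": 1,"z": -0.2,"ax": 0,"ay": 0,"az": 0},{"gripper": 0,"x": 0,"y": 2,"z": 0,"ax": 0,"ay": 0,"az": 0},{"gripper": 0,"x": 0,"y": 1,"z": 0,"ax": 0,"ay": 0,"az": 0},{"gripper": 0,"x": 0,"y": 0,"z": 0,"ax": 0,"ay": 0,"az": 0},{"gripper": 0,"x": 0,"y": 0,"z": 0,"ax": 0,"ay": 0,"az": 0}])

```text
time_s: 35.2
tcp_pos: [0.5636, -0.1947, 0.1312]
ee_rot: [0.499, -0.5, -0.499, 0.501]
force: [-16.4, -1.2, 18.8]
opening: 0.306
```

step_arm(commands=[{"gripper": 0,"x": 0,"y": 0,"z": 0,"ax": 0,"ay": 0,"az": 0},{"gripper": 0,"x": 0,"y": 0,"z": 0,"ax": 0,"ay": 0,"az": 0}])

```text
time_s: 35.4
tcp_pos: [0.5636, -0.1946, 0.1312]
ee_rot: [0.499, -0.5, -0.499, 0.501]
force: [-17.3, -2.1, 19.1]
opening: 0.314
```

```bash
python3 plan.py .5645 -.194 .0953 90; python3 wr.py t9; python3 - <<'E'
from h import *
im=cv2.imread('pics/t9.png'); crop(im,220,100,420,250,4,'pics/t9c.png')
E
```

```text
t 35.4 tcp [ 0.5636 -0.1946  0.1312] psi 90.08 tilt [-0.17  0.    0.09] op 0.314 F [-17.3  -2.1  19.1] j1,j6 [-32. -32.]
ay first 0.001 =rows 0.0
then cm: x 0.06  z -0.09  (n=0.0)   y(down) 3.59
```

```bash
python3 - <<'E'
from h import *
c=np.load('pics/t9.npz')
for z in (.04,.052): print(z,unproj(c,220+405/4,100+478/4,z))
print('centre mic foot bottom edge z.016',unproj(c,220+405/4,100+350/4,.016),'top edge',unproj(c,220+405/4,100+10/4,.004))
S=arm.camera_info('scene');D=arm.camera_info('side')
for n,b in (('scene',(220,130,330,240)),('side',(215,200,335,335))):
    im=arm.snapshot(n)[:,:,::-1].copy(); cv2.imwrite(f'pics/{n}7.png',im); c=S if n=='scene' else D
    big=cv2.resize(im,None,fx=5,fy=5,interpolation=cv2.INTER_CUBIC)
    for z,r in ((.06,.0925),(.06,.09),(0,.0925)): cv2.polylines(big,[np.round(proj(c,circ(.5041,-.194,z,r))*5+2).astype(int)],True,(0,255,0),1)
    cv2.imwrite(f'pics/{n}7c.png',big[b[1]*5:b[3]*5,b[0]*5:b[2]*5][:600])
E
```

```text
0.04 [ 0.54915331 -0.19312716  0.04      ]
0.052 [ 0.54427343 -0.19318964  0.052     ]
centre mic foot bottom edge z.016 [ 0.53485057 -0.19306895  0.016     ] top edge [ 0.47861516 -0.19317598  0.004     ]
```

```bash
python3 - <<'E'
from h import *
c=dict(np.load('pics/t8.npz')); T=[.5041,-.194]; s=4
u,v=(proj(c,[[*T,.03]])[0]*s).astype(int); x0=int(np.clip(u-390,0,2560-780)); y0=int(np.clip(v-300,0,1000))
print(unproj(c,(425+x0)/4,(552+y0)/4,.0899), 'tcp .5619 -.1885')
im=cv2.imread('pics/t8.png'); crop(im,220,190,420,330,4,'pics/t8h.png')
E
```

```text
[ 0.53313658 -0.187662    0.0899    ] tcp .5619 -.1885
```

```bash
python3 - <<'E'
from h import *
for n,o,pts,z0 in (('t8',(220,190,4),[(0,182),(60,228),(120,260),(185,291),(607,264),(642,246),(735,175)],0),('t6',(0,0,1),[(170,20),(215,105),(268,148),(325,164),(385,150),(440,103),(470,30)],0)):
    c=dict(np.load(f'pics/{n}.npz'))
    for z in (.06,):
      P=np.array([unproj(c,o[0]+x/o[2],o[1]+y/o[2],z)[:2] for x,y in pts]); print(n,P.round(4).tolist()); print((np.hypot(*(P-[.5041,-.194]).T)*1000).round(1))
      A=np.c_[2*P,np.ones(len(P))]; s=np.linalg.lstsq(A,(P**2).sum(1),rcond=None)[0]; print('circle',s[:2],np.sqrt(s[2]+s[0]**2+s[1]**2))
      from scipy.optimize import least_squares
      print('r=.0915',least_squares(lambda v:np.hypot(*(P-v).T)-.0915,[.5,-.195]).x)
E
```

```text
t8 [[0.5673, -0.2589], [0.5764, -0.249], [0.583, -0.2387], [0.5894, -0.2271], [0.5838, -0.1493], [0.5801, -0.1431], [0.5659, -0.1275]]
[90.5 90.9 90.6 91.5 91.4 91.4 90.8]
circle [ 0.50736697 -0.19366992] 0.08841002512716066
r=.0915 [ 0.50357266 -0.19371482]
t6 [[0.5073, -0.2856], [0.5559, -0.2641], [0.584, -0.2307], [0.5952, -0.1911], [0.5853, -0.1495], [0.5545, -0.1155], [0.5123, -0.103]]
[91.6 87.2 88.  91.1 92.6 93.2 91.4]
circle [ 0.50291901 -0.19218981] 0.09140414859602689
r=.0915 [ 0.50275666 -0.19216995]
```

step_arm(commands=[{"gripper": 0,"x": 0,"y": -1,"z": 0,"ax": 0,"ay": 0,"az": 0},{"gripper": 0,"x": 0,"y": -3,"z": 0,"ax": 0,"ay": 0,"az": 0},{"gripper": 0,"x": 0,"y": -3,"z": 0,"ax": 0,"ay": 0,"az": 0},{"gripper": 0,"x": 0,"y": 0,"z": 0,"ax": 0,"ay": 0,"az": 0},{"gripper": 0,"x": 0,"y": 0,"z": 0,"ax": 0,"ay": 0,"az": 0}])

```text
time_s: 36.05
tcp_pos: [0.5649, -0.194, 0.1995]
ee_rot: [-0.499, 0.5, 0.501, -0.5]
force: [-0.9, 0.7, -2.1]
opening: 0.311
```

step_arm(commands=[{"gripper": 0,"x": 0,"y": 0,"z": 0,"ax": 0,"ay": 0,"az": 0},{"gripper": 0,"x": 0,"y": 0,"z": 0,"ax": 0,"ay": 0,"az": 0}])

```text
time_s: 36.25
tcp_pos: [0.5637, -0.1936, 0.1974]
ee_rot: [0.5, -0.499, -0.5, 0.501]
force: [-0.7, 1.0, -0.8]
opening: 0.311
```

```bash
python3 plan.py .53 -.01 .2 90; python3 gl.py b6 .0913; cp pics/b6.png pics/t10.png; python3 - <<'E'
from h import *
np.savez('pics/t10.npz',**arm.camera_info('wrist'))
E
python3 tinfit.py t10
```

```text
t 36.25 tcp [ 0.5637 -0.1936  0.1974] psi 90.09 tilt [0.07 0.   0.1 ] op 0.311 F [-0.7  1.  -0.8] j1,j6 [-32. -32.]
ay first 0.001 =rows 0.0
then cm: x 18.36  z 3.37  (n=3.7)   y(down) -0.26
per +1mm tool z at foot [-0.  -5.9]
t 36.25 tcp [ 0.5637 -0.1936  0.1974] op 0.311 F [-0.7  1.  -0.8]
t10 tin centre [ 0.5048 -0.1944  0.0898] n 91 res mm [-0.23  0.02  0.24]
  r fixed [ 0.5049 -0.1943]
```

step_arm(commands=[{"gripper": 0,"x": 3.67,"y": 0,"z": 0.67,"ax": 0,"ay": 0,"az": 0},{"gripper": 0,"x": 3.67,"y": 0,"z": 0.67,"ax": 0,"ay": 0,"az": 0},{"gripper": 0,"x": 3.67,"y": 0,"z": 0.67,"ax": 0,"ay": 0,"az": 0},{"gripper": 0,"x": 3.67,"y": 1,"z": 0.67,"ax": 0,"ay": 0,"az": 0},{"gripper": 0,"x": 3.67,"y": 2,"z": 0.67,"ax": 0,"ay": 0,"az": 0}])

```text
time_s: 36.8
tcp_pos: [0.5307, -0.0095, 0.1695]
ee_rot: [-0.499, 0.5, 0.501, -0.5]
force: [0.4, 0.1, -2.4]
opening: 0.312
```

step_arm(commands=[{"gripper": 0,"x": 0,"y": 3,"z": 0,"ax": 0,"ay": 0,"az": 0},{"gripper": 0,"x": 0,"y": 3,"z": 0,"ax": 0,"ay": 0,"az": 0},{"gripper": 0,"x": 0,"y": 0.6,"z": 0,"ax": 0,"ay": 0,"az": 0},{"gripper": 0,"x": 0,"y": 0,"z": 0,"ax": 0,"ay": 0,"az": 0},{"gripper": 0,"x": 0,"y": 0,"z": 0,"ax": 0,"ay": 0,"az": 0}])

```text
time_s: 37.3
tcp_pos: [0.5311, -0.011, 0.1042]
ee_rot: [-0.499, 0.5, 0.5, -0.5]
force: [0.2, 0.1, -1.7]
opening: 0.309
```

step_arm(commands=[{"gripper": 0,"x": 0,"y": 0.3,"z": 0,"ax": 0,"ay": 0,"az": 0},{"gripper": 0,"x": 0,"y": 0.2,"z": 0,"ax": 0,"ay": 0,"az": 0},{"gripper": 0,"x": 0,"y": 0,"z": 0,"ax": 0,"ay": 0,"az": 0}])

```text
time_s: 37.6
tcp_pos: [0.5307, -0.0108, 0.0982]
ee_rot: [-0.5, 0.5, 0.5, -0.5]
force: [0.0, 0.4, -1.7]
opening: 0.309
```

step_arm(commands=[{"gripper": 0,"x": 0,"y": 0.3,"z": 0,"ax": 0,"ay": 0,"az": 0},{"gripper": 0,"x": 0,"y": 0,"z": 0,"ax": 0,"ay": 0,"az": 0},{"gripper": 0,"x": 0,"y": 0,"z": 0,"ax": 0,"ay": 0,"az": 0}])

```text
time_s: 37.9
tcp_pos: [0.5304, -0.0106, 0.0948]
ee_rot: [0.5, -0.5, -0.5, 0.5]
force: [-0.4, -0.1, -1.5]
opening: 0.308
```

step_arm(commands=[{"gripper": 0,"x": 0,"y": 0.2,"z": 0,"ax": 0,"ay": 0,"az": 0},{"gripper": 0.35,"x": 0,"y": 0,"z": 0,"ax": 0,"ay": 0,"az": 0},{"gripper": 0.45,"x": 0,"y": 0,"z": 0,"ax": 0,"ay": 0,"az": 0},{"gripper": 0.5,"x": 0,"y": 0,"z": 0,"ax": 0,"ay": 0,"az": 0},{"gripper": 0.5,"x": 0,"y": 0,"z": 0,"ax": 0,"ay": 0,"az": 0}])

```text
time_s: 38.4
tcp_pos: [0.5305, -0.0106, 0.0929]
ee_rot: [-0.5, 0.5, 0.5, -0.5]
force: [-0.2, 0.1, 0.2]
opening: 0.5
```

step_arm(commands=[{"gripper": 0.5,"x": 0,"y": -2,"z": 0,"ax": 0,"ay": 0,"az": 0},{"gripper": 0.5,"x": 0,"y": -2,"z": 0,"ax": 0,"ay": 0,"az": 0},{"gripper": 0.6,"x": 0,"y": -2,"z": 0,"ax": 0,"ay": 0,"az": 0},{"gripper": 0.6,"x": 0,"y": -1,"z": 0,"ax": 0,"ay": 0,"az": 0},{"gripper": 0.6,"x": 0,"y": 0,"z": 0,"ax": 0,"ay": 0,"az": 0}])

```text
time_s: 38.9
tcp_pos: [0.5313, -0.0109, 0.1643]
ee_rot: [-0.499, 0.5, 0.501, -0.5]
force: [-0.2, -0.5, 0.1]
opening: 0.596
```

step_arm(commands=[{"gripper": 0.6,"x": 0,"y": 0,"z": 0,"ax": 0,"ay": 0,"az": 0},{"gripper": 0.6,"x": 0,"y": 0,"z": 0,"ax": 0,"ay": 0,"az": 0},{"gripper": 0.6,"x": 0,"y": 0,"z": 0,"ax": 0,"ay": 0,"az": 0}])

```text
time_s: 39.2
tcp_pos: [0.53, -0.0105, 0.1618]
ee_rot: [0.5, -0.499, -0.5, 0.501]
force: [-0.5, -0.9, -0.5]
opening: 0.604
```

```bash
python3 look.py b7 .54 -.011 90
```

```text
crop px: top centre [300. 301.] per +5mm x [ 0. 24.] y [27. -0.]
t 39.25 tcp [ 0.5301 -0.0105  0.162 ] psi 90.07 tilt [0.02 0.   0.07] op 0.604 F [0.7 1.2 0.1] j1,j6 [-15. -15.]
ay first 0.001 =rows 0.0
then cm: x -0.05  z -0.99  (n=0.2)   y(down) 7.50
```

step_arm(commands=[{"gripper": 0.6,"x": 0,"y": 2,"z": -0.72,"ax": 0,"ay": 0,"az": 0},{"gripper": 0.6,"x": 0,"y": 2,"z": -0.72,"ax": 0,"ay": 0,"az": 0},{"gripper": 0.6,"x": 0,"y": 2,"z": 0,"ax": 0,"ay": 0,"az": 0},{"gripper": 0.6,"x": 0,"y": 1.3,"z": 0,"ax": 0,"ay": 0,"az": 0},{"gripper": 0.6,"x": 0,"y": 0,"z": 0,"ax": 0,"ay": 0,"az": 0}])

```text
time_s: 39.75
tcp_pos: [0.5434, -0.0102, 0.0877]
ee_rot: [0.501, -0.499, -0.5, 0.501]
force: [-0.5, 0.6, -0.2]
opening: 0.603
```

step_arm(commands=[{"gripper": 0.6,"x": 0,"y": 0,"z": 0,"ax": 0,"ay": 0,"az": 0},{"gripper": 0.6,"x": 0,"y": 0,"z": 0,"ax": 0,"ay": 0,"az": 0},{"gripper": 0,"x": 0,"y": 0,"z": 0,"ax": 0,"ay": 0,"az": 0},{"gripper": 0,"x": 0,"y": 0,"z": 0,"ax": 0,"ay": 0,"az": 0},{"gripper": 0,"x": 0,"y": 0,"z": 0,"ax": 0,"ay": 0,"az": 0}])

```text
time_s: 40.25
tcp_pos: [0.5455, -0.0108, 0.091]
ee_rot: [-0.499, 0.5, 0.501, -0.5]
force: [-0.8, -0.5, 6.2]
opening: 0.313
```

```bash
python3 gl.py b8 .09
```

```text
per +1mm tool z at foot [-0.  -5.9]
t 40.25 tcp [ 0.5455 -0.0108  0.091 ] op 0.313 F [-0.8 -0.5  6.2]
```

step_arm(commands=[{"gripper": 0,"x": 0,"y": -2,"z": 0,"ax": 0,"ay": 0,"az": 0},{"gripper": 0,"x": 0,"y": -4,"z": 0,"ax": 0,"ay": 0,"az": 0},{"gripper": 0,"x": 0,"y": -4,"z": 0,"ax": 0,"ay": 0,"az": 0},{"gripper": 0,"x": -4.5,"y": 0,"z": -0.5,"ax": 0,"ay": 0,"az": 0},{"gripper": 0,"x": -4.5,"y": 0,"z": -0.5,"ax": 0,"ay": 0,"az": 0}])

```text
time_s: 40.8
tcp_pos: [0.5559, -0.1011, 0.1918]
ee_rot: [-0.498, 0.5, 0.501, -0.501]
force: [0.9, -0.3, -2.4]
opening: 0.31
```

step_arm(commands=[{"gripper": 0,"x": -4.5,"y": 0,"z": -0.5,"ax": 0,"ay": 0,"az": 0},{"gripper": 0,"x": -3.5,"y": 0,"z": -0.5,"ax": 0,"ay": 0,"az": 0},{"gripper": 0,"x": -1.3,"y": 0,"z": 0,"ax": 0,"ay": 0,"az": 0},{"gripper": 0,"x": 0,"y": 0,"z": 0,"ax": 0,"ay": 0,"az": 0},{"gripper": 0,"x": 0,"y": 0,"z": 0,"ax": 0,"ay": 0,"az": 0}])

```text
time_s: 41.3
tcp_pos: [0.5648, -0.1929, 0.1896]
ee_rot: [-0.5, 0.499, 0.5, -0.5]
force: [0.1, 0.9, -1.3]
opening: 0.308
```

step_arm(commands=[{"gripper": 0,"x": 0,"y": 0,"z": 0,"ax": 0,"ay": 0,"az": 0},{"gripper": 0,"x": 0,"y": 0,"z": 0,"ax": 0,"ay": 0,"az": 0},{"gripper": 0,"x": 0,"y": 0,"z": 0,"ax": 0,"ay": 0,"az": 0}])

```text
time_s: 41.6
tcp_pos: [0.5652, -0.1927, 0.19]
ee_rot: [-0.499, 0.499, 0.501, -0.501]
force: [0.4, -0.3, -1.9]
opening: 0.31
```

```bash
python3 plan.py .565 -.194 .13 90; python3 wr.py t11; python3 tinfit.py t11;python3 ov.py t11 .5049 -.1943 .505 -.194 .5351 -.1428 .4747 -.244 .564 -.194 
```

```text
t 41.6 tcp [ 0.5652 -0.1927  0.19  ] psi 90.14 tilt [ 0.    0.   -0.01] op 0.31 F [ 0.4 -0.3 -1.9] j1,j6 [-31. -32.]
ay first 0.002 =rows 0.0
then cm: x -0.13  z 0.02  (n=0.0)   y(down) 6.00
t11 tin centre [ 0.5047 -0.1943  0.0898] n 82 res mm [-0.23  0.    0.26]
  r fixed [ 0.5048 -0.1943]
```

```bash
python3 - <<'E'
from h import *
c=dict(np.load('pics/t11.npz')); T=[.5049,-.1943]; s=4
u,v=(proj(c,[[*T,.03]])[0]*s).astype(int); x0=int(np.clip(u-390,0,2560-780)); y0=int(np.clip(v-300,0,1000))
print(unproj(c,(405+x0)/4,(574+y0)/4,.111), 'tcp .5652')
im=cv2.imread('pics/t11.png'); crop(im,220,170,420,310,4,'pics/t11h.png')
E
```

```text
[ 0.53607414 -0.19162572  0.111     ] tcp .5652
```

step_arm(commands=[{"gripper": 0,"x": -0.13,"y": 0.8,"z": -0.03,"ax": 0,"ay": 0,"az": 0},{"gripper": 0,"x": 0,"y": 0.8,"z": 0,"ax": 0,"ay": 0,"az": 0},{"gripper": 0,"x": 0,"y": 0.8,"z": 0,"ax": 0,"ay": 0,"az": 0},{"gripper": 0,"x": 0,"y": 0.5,"z": 0,"ax": 0,"ay": 0,"az": 0},{"gripper": 0,"x": 0,"y": 0,"z": 0,"ax": 0,"ay": 0,"az": 0}])

```text
time_s: 42.15
tcp_pos: [0.5648, -0.1946, 0.1595]
ee_rot: [0.5, -0.499, -0.5, 0.5]
force: [-0.9, 0.3, -2.0]
opening: 0.305
```

step_arm(commands=[{"gripper": 0,"x": 0,"y": 0,"z": 0,"ax": 0,"ay": 0,"az": 0},{"gripper": 0,"x": 0,"y": 0,"z": 0,"ax": 0,"ay": 0,"az": 0},{"gripper": 0,"x": 0,"y": 0,"z": 0,"ax": 0,"ay": 0,"az": 0}])

```text
time_s: 42.45
tcp_pos: [0.5656, -0.1951, 0.1613]
ee_rot: [-0.499, 0.5, 0.5, -0.5]
force: [-0.4, -0.5, -2.5]
opening: 0.309
```

```bash
python3 plan.py .5656 -.194 .13 90; python3 wr.py t12; python3 tinfit.py t12
python3 - <<'E'
from h import *
im=cv2.imread('pics/t12.png'); crop(im,220,150,420,290,4,'pics/t12h.png')
E
```

```text
t 42.45 tcp [ 0.5656 -0.1951  0.1613] psi 90.07 tilt [-0.02  0.   -0.04] op 0.309 F [-0.4 -0.5 -2.5] j1,j6 [-32. -32.]
ay first 0.001 =rows 0.0
then cm: x 0.11  z 0.00  (n=0.0)   y(down) 3.13
t12 tin centre [ 0.5047 -0.1943  0.0898] n 81 res mm [-0.23  0.01  0.21]
  r fixed [ 0.5048 -0.1943]
```

step_arm(commands=[{"gripper": 0,"x": 0.08,"y": 0.5,"z": 0,"ax": 0,"ay": 0,"az": 0},{"gripper": 0,"x": 0,"y": 0.5,"z": 0,"ax": 0,"ay": 0,"az": 0},{"gripper": 0,"x": 0,"y": 0.5,"z": 0,"ax": 0,"ay": 0,"az": 0},{"gripper": 0,"x": 0,"y": 0,"z": 0,"ax": 0,"ay": 0,"az": 0},{"gripper": 0,"x": 0,"y": 0,"z": 0,"ax": 0,"ay": 0,"az": 0}])

```text
time_s: 43.0
tcp_pos: [0.5653, -0.1944, 0.1481]
ee_rot: [0.499, -0.5, -0.5, 0.501]
force: [-10.7, 3.2, 19.4]
opening: 0.314
```

step_arm(commands=[{"gripper": 0,"x": 0,"y": -1,"z": 0,"ax": 0,"ay": 0,"az": 0},{"gripper": 0,"x": 0,"y": -1.5,"z": 0,"ax": 0,"ay": 0,"az": 0},{"gripper": 0,"x": 0,"y": 0,"z": 0,"ax": 0,"ay": 0,"az": 0},{"gripper": 0,"x": 0,"y": 0,"z": 0,"ax": 0,"ay": 0,"az": 0},{"gripper": 0,"x": 0,"y": 0,"z": 0,"ax": 0,"ay": 0,"az": 0}])

```text
time_s: 43.5
tcp_pos: [0.5653, -0.194, 0.1703]
ee_rot: [0.5, -0.499, -0.5, 0.5]
force: [-0.5, -0.2, -0.9]
opening: 0.309
```

```bash
sed -i 's/^dr(circ(p\[0\],p\[1\],z+.012/dr(circ(p[0],p[1],z,.028),(0,255,255)); dr(circ(p[0],p[1],z+.012/' gl.py; python3 gl.py b9 .091; cp pics/b9.png pics/t13.png;  python3 - <<'E'
from h import *
np.savez('pics/t13.npz',**arm.camera_info('wrist'))
E
python3 tinfit.py t13
```

```text
per +1mm tool z at foot [-0.  -5.9]
t 43.5 tcp [ 0.5653 -0.194   0.1703] op 0.309 F [-0.5 -0.2 -0.9]
t13 tin centre [ 0.5046 -0.1942  0.0897] n 86 res mm [-0.21  0.02  0.21]
  r fixed [ 0.5047 -0.1942]
```

step_arm(commands=[{"gripper": 0,"x": 0,"y": 0.5,"z": 0.3,"ax": 0,"ay": 0,"az": 0},{"gripper": 0,"x": 0,"y": 0.5,"z": 0,"ax": 0,"ay": 0,"az": 0},{"gripper": 0,"x": 0,"y": 0,"z": 0,"ax": 0,"ay": 0,"az": 0},{"gripper": 0,"x": 0,"y": 0,"z": 0,"ax": 0,"ay": 0,"az": 0},{"gripper": 0,"x": 0,"y": 0,"z": 0,"ax": 0,"ay": 0,"az": 0}])

```text
time_s: 44.05
tcp_pos: [0.5625, -0.1942, 0.161]
ee_rot: [-0.5, 0.5, 0.5, -0.5]
force: [0.6, 0.3, -1.8]
opening: 0.311
```

step_arm(commands=[{"gripper": 0,"x": 0,"y": 0.5,"z": 0,"ax": 0,"ay": 0,"az": 0},{"gripper": 0,"x": 0,"y": 0.5,"z": 0,"ax": 0,"ay": 0,"az": 0},{"gripper": 0,"x": 0,"y": 0.5,"z": 0,"ax": 0,"ay": 0,"az": 0},{"gripper": 0,"x": 0,"y": 0.5,"z": 0,"ax": 0,"ay": 0,"az": 0},{"gripper": 0,"x": 0,"y": 0,"z": 0,"ax": 0,"ay": 0,"az": 0}])

```text
time_s: 44.55
tcp_pos: [0.5619, -0.1938, 0.1397]
ee_rot: [0.5, -0.499, -0.5, 0.5]
force: [-0.4, 0.1, -2.2]
opening: 0.307
```

step_arm(commands=[{"gripper": 0,"x": 0,"y": 0.7,"z": 0,"ax": 0,"ay": 0,"az": 0},{"gripper": 0,"x": 0,"y": 0.7,"z": 0,"ax": 0,"ay": 0,"az": 0},{"gripper": 0,"x": 0,"y": 0.7,"z": 0,"ax": 0,"ay": 0,"az": 0},{"gripper": 0,"x": 0,"y": 0.5,"z": 0,"ax": 0,"ay": 0,"az": 0},{"gripper": 0,"x": 0,"y": 0,"z": 0,"ax": 0,"ay": 0,"az": 0}])

```text
time_s: 45.05
tcp_pos: [0.5619, -0.1938, 0.1137]
ee_rot: [0.5, -0.499, -0.5, 0.5]
force: [0.2, -0.0, -1.4]
opening: 0.31
```

step_arm(commands=[{"gripper": 0,"x": 0,"y": 0,"z": 0,"ax": 0,"ay": 0,"az": 0},{"gripper": 0,"x": 0,"y": 0,"z": 0,"ax": 0,"ay": 0,"az": 0}])

```text
time_s: 45.25
tcp_pos: [0.5626, -0.1942, 0.1153]
ee_rot: [-0.5, 0.5, 0.5, -0.5]
force: [-0.7, 0.2, -1.2]
opening: 0.307
```

```bash
python3 plan.py .5623 -.194 .095 90; python3 wr.py t14; python3 - <<'E'
from h import *
im=cv2.imread('pics/t14.png'); crop(im,220,100,420,240,4,'pics/t14h.png')
E
```

```text
t 45.25 tcp [ 0.5626 -0.1942  0.1153] psi 90.07 tilt [-0.01  0.   -0.03] op 0.307 F [-0.7  0.2 -1.2] j1,j6 [-32. -32.]
ay first 0.001 =rows 0.0
then cm: x 0.02  z 0.03  (n=0.0)   y(down) 2.03
```

```bash
python3 - <<'E'
from h import *
c=dict(np.load('pics/t14.npz'))
f=lambda x,y,z:unproj(c,220+x/4,100+y/4,z)[:2].round(4)
print('held inner edge',f(400,416,.0243)); print('centre outer edge',f(400,373,.016),'inner',f(400,14,.004),'left/right',f(221,190,.01),f(575,190,.01))
E
python3 tinfit.py t14
```

```text
held inner edge [ 0.5379 -0.1932]
centre outer edge [ 0.5335 -0.1932] inner [ 0.4789 -0.1933] left/right [ 0.5052 -0.2215] [ 0.5052 -0.1656]
t14 tin centre [ 0.5048 -0.1943  0.0897] n 78 res mm [-0.26  0.01  0.31]
  r fixed [ 0.5049 -0.1943]
```

step_arm(commands=[{"gripper": 0,"x": 0,"y": 0.5,"z": 0.08,"ax": 0,"ay": 0,"az": 0},{"gripper": 0,"x": 0,"y": 0.5,"z": 0,"ax": 0,"ay": 0,"az": 0},{"gripper": 0,"x": 0,"y": 0.5,"z": 0,"ax": 0,"ay": 0,"az": 0},{"gripper": 0,"x": 0,"y": 0.3,"z": 0,"ax": 0,"ay": 0,"az": 0},{"gripper": 0,"x": 0,"y": 0,"z": 0,"ax": 0,"ay": 0,"az": 0}])

```text
time_s: 45.8
tcp_pos: [0.5612, -0.1939, 0.0961]
ee_rot: [0.5, -0.499, -0.5, 0.5]
force: [0.1, -0.3, -2.0]
opening: 0.306
```

step_arm(commands=[{"gripper": 0,"x": 0,"y": 0,"z": 0,"ax": 0,"ay": 0,"az": 0},{"gripper": 0,"x": 0,"y": 0,"z": 0,"ax": 0,"ay": 0,"az": 0}])

```text
time_s: 46.0
tcp_pos: [0.5617, -0.1942, 0.0971]
ee_rot: [-0.5, 0.5, 0.5, -0.5]
force: [0.2, 0.2, -1.7]
opening: 0.31
```

step_arm(commands=[{"gripper": 0,"x": 0,"y": 0.2,"z": 0,"ax": 0,"ay": 0,"az": 0},{"gripper": 0,"x": 0,"y": 0.1,"z": 0,"ax": 0,"ay": 0,"az": 0},{"gripper": 0,"x": 0,"y": 0,"z": 0,"ax": 0,"ay": 0,"az": 0},{"gripper": 0,"x": 0,"y": 0,"z": 0,"ax": 0,"ay": 0,"az": 0}])

```text
time_s: 46.4
tcp_pos: [0.5621, -0.1943, 0.0949]
ee_rot: [-0.499, 0.5, 0.501, -0.5]
force: [-1.0, 0.4, 4.3]
opening: 0.306
```

step_arm(commands=[{"gripper": 0.5,"x": 0,"y": 0,"z": 0,"ax": 0,"ay": 0,"az": 0},{"gripper": 0.5,"x": 0,"y": 0,"z": 0,"ax": 0,"ay": 0,"az": 0},{"gripper": 0.5,"x": 0,"y": -3,"z": 0,"ax": 0,"ay": 0,"az": 0},{"gripper": 0.6,"x": 0,"y": -4,"z": 0,"ax": 0,"ay": 0,"az": 0},{"gripper": 0.6,"x": 0,"y": -3,"z": 0,"ax": 0,"ay": 0,"az": 0}])

```text
time_s: 46.9
tcp_pos: [0.5617, -0.1942, 0.1958]
ee_rot: [-0.499, 0.5, 0.5, -0.5]
force: [1.1, -1.0, -0.0]
opening: 0.604
```

step_arm(commands=[{"gripper": 0.6,"x": 0,"y": -3,"z": 0,"ax": 0,"ay": 0,"az": 0},{"gripper": 0.6,"x": 0,"y": -2,"z": -1,"ax": 0,"ay": 0,"az": 0},{"gripper": 0.6,"x": 0,"y": 0,"z": 0,"ax": 0,"ay": 0,"az": 0},{"gripper": 0.6,"x": 0,"y": 0,"z": 0,"ax": 0,"ay": 0,"az": 0},{"gripper": 0.6,"x": 0,"y": 0,"z": 0,"ax": 0,"ay": 0,"az": 0}])

```text
time_s: 47.4
tcp_pos: [0.571, -0.1938, 0.2423]
ee_rot: [0.5, -0.499, -0.5, 0.5]
force: [0.1, 0.7, 0.5]
opening: 0.602
```

```bash
python3 plan.py .6169 -.3354 .16 90; python3 wr.py t15; python3 tinfit.py t15; python3 ov.py t15 .5048 -.1943 .5062 -.194 .5355 -.1425 .476 -.2435 .5648 -.1942
```

```text
t 47.4 tcp [ 0.571  -0.1938  0.2423] psi 90.07 tilt [0.07 0.   0.11] op 0.602 F [0.1 0.7 0.5] j1,j6 [-31. -31.]
ay first 0.001 =rows 0.0
then cm: x -14.16  z -4.59  (n=3.0)   y(down) 8.23
t15 tin centre [ 0.5047 -0.1942  0.0897] n 78 res mm [-0.29 -0.01  0.29]
  r fixed [ 0.5048 -0.1942]
```

step_arm(commands=[{"gripper": 0.6,"x": -3.54,"y": 1,"z": -1.15,"ax": 0,"ay": 0,"az": 0},{"gripper": 0.6,"x": -3.54,"y": 2,"z": -1.15,"ax": 0,"ay": 0,"az": 0},{"gripper": 0.6,"x": -3.54,"y": 2.5,"z": -1.15,"ax": 0,"ay": 0,"az": 0},{"gripper": 0.6,"x": -3.54,"y": 2.7,"z": -1.15,"ax": 0,"ay": 0,"az": 0},{"gripper": 0.6,"x": 0,"y": 0,"z": 0,"ax": 0,"ay": 0,"az": 0}])

```text
time_s: 47.95
tcp_pos: [0.6153, -0.3379, 0.1534]
ee_rot: [0.504, -0.497, -0.499, 0.5]
force: [0.1, 0.5, 0.3]
opening: 0.603
```

step_arm(commands=[{"gripper": 0.6,"x": 0,"y": 0,"z": 0,"ax": 0,"ay": 0,"az": 0},{"gripper": 0.6,"x": 0,"y": 0,"z": 0,"ax": 0,"ay": 0,"az": 0},{"gripper": 0.6,"x": 0,"y": 0,"z": 0,"ax": 0,"ay": 0,"az": 0}])

```text
time_s: 48.25
tcp_pos: [0.6182, -0.335, 0.1636]
ee_rot: [-0.499, 0.5, 0.501, -0.5]
force: [0.1, 0.2, 0.1]
opening: 0.6
```

```bash
python3 look.py g1 .6169 -.3354 90
```

```text
crop px: top centre [300. 296.] per +5mm x [-0. 25.] y [27.  0.]
t 48.3 tcp [ 0.6183 -0.335   0.1636] psi 90.13 tilt [-0.07  0.   -0.1 ] op 0.597 F [ 0.9 -0.7 -0.1] j1,j6 [-39. -39.]
ay first 0.002 =rows 0.0
then cm: x -0.04  z 0.14  (n=0.0)   y(down) 7.66
```

step_arm(commands=[{"gripper": 0.6,"x": -0.04,"y": 2,"z": 0.1,"ax": 0,"ay": 0,"az": 0},{"gripper": 0.6,"x": 0,"y": 2,"z": 0,"ax": 0,"ay": 0,"az": 0},{"gripper": 0.6,"x": 0,"y": 2,"z": 0,"ax": 0,"ay": 0,"az": 0},{"gripper": 0.6,"x": 0,"y": 1.4,"z": 0,"ax": 0,"ay": 0,"az": 0},{"gripper": 0.6,"x": 0,"y": 0,"z": 0,"ax": 0,"ay": 0,"az": 0}])

```text
time_s: 48.8
tcp_pos: [0.616, -0.3349, 0.0862]
ee_rot: [0.501, -0.499, -0.5, 0.501]
force: [0.7, 0.5, -0.5]
opening: 0.598
```

step_arm(commands=[{"gripper": 0.6,"x": 0,"y": 0,"z": 0,"ax": 0,"ay": 0,"az": 0},{"gripper": 0.6,"x": 0,"y": 0,"z": 0,"ax": 0,"ay": 0,"az": 0},{"gripper": 0,"x": 0,"y": 0,"z": 0,"ax": 0,"ay": 0,"az": 0},{"gripper": 0,"x": 0,"y": 0,"z": 0,"ax": 0,"ay": 0,"az": 0},{"gripper": 0,"x": 0,"y": 0,"z": 0,"ax": 0,"ay": 0,"az": 0}])

```text
time_s: 49.3
tcp_pos: [0.6173, -0.3365, 0.0892]
ee_rot: [-0.499, 0.5, 0.5, -0.5]
force: [0.4, 0.4, 5.7]
opening: 0.307
```

```bash
python3 gl.py g2 .0905; python3 plan.py .447 -.193 .2 90
```

```text
per +1mm tool z at foot [-0.  -5.9]
t 49.3 tcp [ 0.6173 -0.3365  0.0892] op 0.307 F [0.4 0.4 5.7]
t 49.35 tcp [ 0.6173 -0.3365  0.0892] psi 90.07 tilt [-0.07  0.   -0.09] op 0.311 F [ 0.4 -0.3  5.7] j1,j6 [-39. -39.]
ay first 0.001 =rows 0.0
then cm: x 14.35  z 17.03  (n=4.5)   y(down) -11.08
```

step_arm(commands=[{"gripper": 0,"x": 0,"y": -2,"z": 0,"ax": 0,"ay": 0,"az": 0},{"gripper": 0,"x": 0,"y": -4,"z": 0,"ax": 0,"ay": 0,"az": 0},{"gripper": 0,"x": 0,"y": -4,"z": 0,"ax": 0,"ay": 0,"az": 0},{"gripper": 0,"x": 2.87,"y": -1,"z": 3.41,"ax": 0,"ay": 0,"az": 0},{"gripper": 0,"x": 2.87,"y": 0,"z": 3.41,"ax": 0,"ay": 0,"az": 0}])

```text
time_s: 49.85
tcp_pos: [0.5493, -0.2796, 0.2004]
ee_rot: [-0.498, 0.501, 0.5, -0.5]
force: [0.3, 1.2, -0.4]
opening: 0.311
```

step_arm(commands=[{"gripper": 0,"x": 2.87,"y": 0,"z": 3.41,"ax": 0,"ay": 0,"az": 0},{"gripper": 0,"x": 2.87,"y": 0,"z": 3.41,"ax": 0,"ay": 0,"az": 0},{"gripper": 0,"x": 2.87,"y": 0,"z": 3.41,"ax": 0,"ay": 0,"az": 0},{"gripper": 0,"x": 0,"y": 1.5,"z": 0,"ax": 0,"ay": 0,"az": 0},{"gripper": 0,"x": 0,"y": 1.5,"z": 0,"ax": 0,"ay": 0,"az": 0}])

```text
time_s: 50.35
tcp_pos: [0.4462, -0.1927, 0.1681]
ee_rot: [-0.499, 0.501, 0.5, -0.5]
force: [0.6, -0.7, -0.7]
opening: 0.308
```

step_arm(commands=[{"gripper": 0,"x": 0,"y": 0,"z": 0,"ax": 0,"ay": 0,"az": 0},{"gripper": 0,"x": 0,"y": 0,"z": 0,"ax": 0,"ay": 0,"az": 0},{"gripper": 0,"x": 0,"y": 0,"z": 0,"ax": 0,"ay": 0,"az": 0},{"gripper": 0,"x": 0,"y": 0,"z": 0,"ax": 0,"ay": 0,"az": 0}])

```text
time_s: 50.75
tcp_pos: [0.4466, -0.1932, 0.1682]
ee_rot: [-0.5, 0.5, 0.5, -0.5]
force: [-0.7, -0.1, -1.7]
opening: 0.311
```

```bash
python3 plan.py .4465 -.193 .16 90; python3 gl.py g3 .09
```

```text
t 50.75 tcp [ 0.4466 -0.1932  0.1682] psi 90.06 tilt [ 0.    0.   -0.01] op 0.311 F [-0.7 -0.1 -1.7] j1,j6 [-39. -39.]
ay first 0.001 =rows 0.0
then cm: x 0.02  z 0.01  (n=0.0)   y(down) 0.82
per +1mm tool z at foot [-0.  -5.9]
t 50.75 tcp [ 0.4466 -0.1932  0.1682] op 0.311 F [-0.7 -0.1 -1.7]
```

step_arm(commands=[{"gripper": 0,"x": 0,"y": 0.7,"z": 0,"ax": 0,"ay": 0,"az": 0},{"gripper": 0,"x": 0,"y": 0.7,"z": 0,"ax": 0,"ay": 0,"az": 0},{"gripper": 0,"x": 0,"y": 0.7,"z": 0,"ax": 0,"ay": 0,"az": 0},{"gripper": 0,"x": 0,"y": 0,"z": 0,"ax": 0,"ay": 0,"az": 0},{"gripper": 0,"x": 0,"y": 0,"z": 0,"ax": 0,"ay": 0,"az": 0}])

```text
time_s: 51.3
tcp_pos: [0.4459, -0.1926, 0.1465]
ee_rot: [-0.5, 0.499, 0.5, -0.5]
force: [-0.0, -0.3, -1.0]
opening: 0.308
```

step_arm(commands=[{"gripper": 0,"x": 0,"y": 0.7,"z": 0,"ax": 0,"ay": 0,"az": 0},{"gripper": 0,"x": 0,"y": 0.7,"z": 0,"ax": 0,"ay": 0,"az": 0},{"gripper": 0,"x": 0,"y": 0.7,"z": 0,"ax": 0,"ay": 0,"az": 0},{"gripper": 0,"x": 0,"y": 0.7,"z": 0,"ax": 0,"ay": 0,"az": 0},{"gripper": 0,"x": 0,"y": 0,"z": 0,"ax": 0,"ay": 0,"az": 0}])

```text
time_s: 51.8
tcp_pos: [0.4455, -0.1923, 0.1175]
ee_rot: [0.5, -0.499, -0.5, 0.5]
force: [-0.2, 0.9, -0.5]
opening: 0.312
```

step_arm(commands=[{"gripper": 0,"x": 0,"y": 0,"z": 0,"ax": 0,"ay": 0,"az": 0},{"gripper": 0,"x": 0,"y": 0,"z": 0,"ax": 0,"ay": 0,"az": 0},{"gripper": 0,"x": 0,"y": 0,"z": 0,"ax": 0,"ay": 0,"az": 0}])

```text
time_s: 52.1
tcp_pos: [0.4463, -0.1929, 0.1192]
ee_rot: [-0.499, 0.5, 0.5, -0.5]
force: [0.2, 0.1, -1.4]
opening: 0.307
```

```bash
python3 plan.py .4465 -.193 .095 90; python3 wr.py t16; python3 - <<'E'
from h import *
im=cv2.imread('pics/t16.png'); crop(im,220,130,420,280,4,'pics/t16h.png')
E
```

```text
t 52.1 tcp [ 0.4463 -0.1929  0.1192] psi 90.07 tilt [-0.02  0.   -0.03] op 0.307 F [ 0.2  0.1 -1.4] j1,j6 [-39. -39.]
ay first 0.001 =rows 0.0
then cm: x -0.01  z -0.02  (n=0.0)   y(down) 2.42
```

step_arm(commands=[{"gripper": 0,"x": 0,"y": 0.7,"z": 0,"ax": 0,"ay": 0,"az": 0},{"gripper": 0,"x": 0,"y": 0.7,"z": 0,"ax": 0,"ay": 0,"az": 0},{"gripper": 0,"x": 0,"y": 0.5,"z": 0,"ax": 0,"ay": 0,"az": 0},{"gripper": 0,"x": 0,"y": 0,"z": 0,"ax": 0,"ay": 0,"az": 0},{"gripper": 0,"x": 0,"y": 0,"z": 0,"ax": 0,"ay": 0,"az": 0}])

```text
time_s: 52.65
tcp_pos: [0.446, -0.1926, 0.0996]
ee_rot: [-0.5, 0.5, 0.5, -0.5]
force: [-0.5, -0.0, -0.5]
opening: 0.314
```

step_arm(commands=[{"gripper": 0,"x": 0,"y": 0.4,"z": 0,"ax": 0,"ay": 0,"az": 0},{"gripper": 0,"x": 0,"y": 0.2,"z": 0,"ax": 0,"ay": 0,"az": 0},{"gripper": 0,"x": 0,"y": 0,"z": 0,"ax": 0,"ay": 0,"az": 0},{"gripper": 0,"x": 0,"y": 0,"z": 0,"ax": 0,"ay": 0,"az": 0}])

```text
time_s: 53.05
tcp_pos: [0.4461, -0.1927, 0.0939]
ee_rot: [-0.5, 0.5, 0.5, -0.5]
force: [-0.0, -0.4, -0.5]
opening: 0.313
```

step_arm(commands=[{"gripper": 0,"x": 0,"y": 0.2,"z": 0,"ax": 0,"ay": 0,"az": 0},{"gripper": 0,"x": 0,"y": 0,"z": 0,"ax": 0,"ay": 0,"az": 0},{"gripper": 0.5,"x": 0,"y": 0,"z": 0,"ax": 0,"ay": 0,"az": 0},{"gripper": 0.5,"x": 0,"y": 0,"z": 0,"ax": 0,"ay": 0,"az": 0}])

```text
time_s: 53.45
tcp_pos: [0.4463, -0.1928, 0.092]
ee_rot: [-0.5, 0.5, 0.5, -0.5]
force: [-0.1, 0.2, 0.4]
opening: 0.501
```

step_arm(commands=[{"gripper": 0.5,"x": 0,"y": -3,"z": 0,"ax": 0,"ay": 0,"az": 0},{"gripper": 0.5,"x": 0,"y": -4,"z": 0,"ax": 0,"ay": 0,"az": 0},{"gripper": 0.6,"x": 0,"y": -4,"z": 0,"ax": 0,"ay": 0.15,"az": 0},{"gripper": 0.6,"x": 0,"y": -4,"z": 0,"ax": 0,"ay": 0.15,"az": 0},{"gripper": 0.6,"x": 0,"y": 0,"z": 0,"ax": 0,"ay": 0.15,"az": 0}])

```text
time_s: 53.95
tcp_pos: [0.4478, -0.1941, 0.2478]
ee_rot: [-0.597, 0.603, 0.375, -0.373]
force: [0.6, -0.5, 0.5]
opening: 0.601
```

step_arm(commands=[{"gripper": 0.6,"x": 0,"y": 0,"z": 0,"ax": 0,"ay": 0.15,"az": 0},{"gripper": 0.6,"x": 0,"y": 0,"z": 0,"ax": 0,"ay": 0.15,"az": 0},{"gripper": 0.6,"x": 0,"y": 0,"z": 0,"ax": 0,"ay": 0.15,"az": 0},{"gripper": 0.6,"x": 0,"y": 0,"z": 0,"ax": 0,"ay": 0.147,"az": 0}])

```text
time_s: 54.35
tcp_pos: [0.4461, -0.1928, 0.2417]
ee_rot: [0.683, -0.683, -0.181, 0.181]
force: [-0.0, 1.1, -0.2]
opening: 0.599
```

```bash
python3 plan.py .3998 -.3475 .2 30; python3 - <<'E'
from h import *
S=arm.camera_info('scene');D=arm.camera_info('side')
for n in ('scene','side'):
    im=arm.snapshot(n)[:,:,::-1].copy(); cv2.imwrite(f'pics/{n}8.png',im)
E
```

```text
t 54.35 tcp [ 0.4461 -0.1928  0.2417] psi 29.73 tilt [0.   0.   0.01] op 0.599 F [-0.   1.1 -0.2] j1,j6 [-39.  21.]
ay first -0.005 =rows 0.0
then cm: x -11.75  z -11.08  (n=3.2)   y(down) 4.17
```

step_arm(commands=[{"gripper": 0.6,"x": -2.94,"y": 0,"z": -2.77,"ax": 0,"ay": 0,"az": 0},{"gripper": 0.6,"x": -2.94,"y": 2,"z": -2.77,"ax": 0,"ay": 0,"az": 0},{"gripper": 0.6,"x": -2.94,"y": 3,"z": -2.77,"ax": 0,"ay": 0,"az": 0},{"gripper": 0.6,"x": -2.94,"y": 3,"z": -2.77,"ax": 0,"ay": 0,"az": 0},{"gripper": 0.6,"x": 0,"y": 0,"z": 0,"ax": 0,"ay": 0,"az": 0}])

```text
time_s: 54.95
tcp_pos: [0.3973, -0.3491, 0.1577]
ee_rot: [0.684, -0.681, -0.183, 0.185]
force: [0.5, 0.4, -0.4]
opening: 0.599
```

step_arm(commands=[{"gripper": 0.6,"x": 0,"y": 0,"z": 0,"ax": 0,"ay": 0,"az": 0},{"gripper": 0.6,"x": 0,"y": 0,"z": 0,"ax": 0,"ay": 0,"az": 0},{"gripper": 0.6,"x": 0,"y": 0,"z": 0,"ax": 0,"ay": 0,"az": 0}])

```text
time_s: 55.25
tcp_pos: [0.4008, -0.3467, 0.1634]
ee_rot: [-0.682, 0.683, 0.185, -0.184]
force: [-0.0, 0.4, 0.1]
opening: 0.601
```

```bash
python3 look.py f1 .3998 -.3475 30
```

```text
crop px: top centre [300. 297.] per +5mm x [24. 13.] y [ 14. -22.]
t 55.3 tcp [ 0.4008 -0.3467  0.1634] psi 30.21 tilt [ 0.02  0.   -0.1 ] op 0.599 F [ 0.1  1.7 -0.2] j1,j6 [-55.   5.]
ay first 0.004 =rows 0.0
then cm: x -0.13  z -0.02  (n=0.0)   y(down) 7.64
```

step_arm(commands=[{"gripper": 0.6,"x": -0.22,"y": 2,"z": -0.05,"ax": 0,"ay": 0,"az": 0},{"gripper": 0.6,"x": 0,"y": 2,"z": 0,"ax": 0,"ay": 0,"az": 0},{"gripper": 0.6,"x": 0,"y": 2,"z": 0,"ax": 0,"ay": 0,"az": 0},{"gripper": 0.6,"x": 0,"y": 1.4,"z": 0,"ax": 0,"ay": 0,"az": 0},{"gripper": 0.6,"x": 0,"y": 0,"z": 0,"ax": 0,"ay": 0,"az": 0}])

```text
time_s: 55.8
tcp_pos: [0.398, -0.3473, 0.0868]
ee_rot: [0.684, -0.682, -0.184, 0.184]
force: [0.4, 0.3, -0.4]
opening: 0.6
```

step_arm(commands=[{"gripper": 0.6,"x": 0,"y": 0,"z": 0,"ax": 0,"ay": 0,"az": 0},{"gripper": 0.6,"x": 0,"y": 0,"z": 0,"ax": 0,"ay": 0,"az": 0},{"gripper": 0,"x": 0,"y": 0,"z": 0,"ax": 0,"ay": 0,"az": 0},{"gripper": 0,"x": 0,"y": 0,"z": 0,"ax": 0,"ay": 0,"az": 0},{"gripper": 0,"x": 0,"y": 0,"z": 0,"ax": 0,"ay": 0,"az": 0}])

```text
time_s: 56.3
tcp_pos: [0.3988, -0.3492, 0.0893]
ee_rot: [-0.682, 0.683, 0.184, -0.183]
force: [-0.6, 0.3, 5.2]
opening: 0.309
```

```bash
python3 gl.py f2 .0905; python3 plan.py .5357 -.2451 .2 30
```

```text
per +1mm tool z at foot [-0.  -5.9]
t 56.3 tcp [ 0.3988 -0.3492  0.0893] op 0.309 F [-0.6  0.3  5.2]
t 56.35 tcp [ 0.3988 -0.3492  0.0894] psi 30.08 tilt [ 0.01  0.   -0.1 ] op 0.316 F [ 0.1 -0.3  6.5] j1,j6 [-55.   5.]
ay first 0.001 =rows 0.0
then cm: x 17.06  z 2.17  (n=3.4)   y(down) -11.06
```

step_arm(commands=[{"gripper": 0,"x": 0,"y": -2,"z": 0,"ax": 0,"ay": 0,"az": 0},{"gripper": 0,"x": 0,"y": -4,"z": 0,"ax": 0,"ay": 0,"az": 0},{"gripper": 0,"x": 0,"y": -4,"z": 0,"ax": 0,"ay": 0,"az": 0},{"gripper": 0,"x": 4.26,"y": -1,"z": 0.54,"ax": 0,"ay": 0,"az": 0},{"gripper": 0,"x": 4.26,"y": 0,"z": 0.54,"ax": 0,"ay": 0,"az": 0}])

```text
time_s: 56.85
tcp_pos: [0.468, -0.2976, 0.2014]
ee_rot: [-0.682, 0.685, 0.183, -0.182]
force: [0.6, -0.3, -2.2]
opening: 0.308
```

step_arm(commands=[{"gripper": 0,"x": 4.26,"y": 0,"z": 0.54,"ax": 0,"ay": 0,"az": 0},{"gripper": 0,"x": 3.26,"y": 0,"z": 0.54,"ax": 0,"ay": 0,"az": 0},{"gripper": 0,"x": 1,"y": 1,"z": 0,"ax": 0,"ay": 0,"az": 0},{"gripper": 0,"x": 0,"y": 0,"z": 0,"ax": 0,"ay": 0,"az": 0},{"gripper": 0,"x": 0,"y": 0,"z": 0,"ax": 0,"ay": 0,"az": 0}])

```text
time_s: 57.35
tcp_pos: [0.5341, -0.2448, 0.1876]
ee_rot: [0.683, -0.683, -0.183, 0.184]
force: [-0.5, -0.6, -0.4]
opening: 0.309
```

step_arm(commands=[{"gripper": 0,"x": 0,"y": 0,"z": 0,"ax": 0,"ay": 0,"az": 0},{"gripper": 0,"x": 0,"y": 0,"z": 0,"ax": 0,"ay": 0,"az": 0},{"gripper": 0,"x": 0,"y": 0,"z": 0,"ax": 0,"ay": 0,"az": 0}])

```text
time_s: 57.65
tcp_pos: [0.5346, -0.2452, 0.1886]
ee_rot: [-0.683, 0.683, 0.183, -0.183]
force: [0.5, 0.8, -1.4]
opening: 0.309
```

```bash
python3 plan.py .5357 -.2451 .16 30; python3 wr.py t17; python3 tinfit.py t17; python3 ov.py t17 .5048 -.1943 .5062 -.194 .5355 -.1425 .476 -.2435 .5652 -.1942 .4472 -.1928
```

```text
t 57.65 tcp [ 0.5346 -0.2452  0.1886] psi 30.01 tilt [ 0.01  0.   -0.02] op 0.309 F [ 0.5  0.8 -1.4] j1,j6 [-37.  23.]
ay first 0.0 =rows 0.0
then cm: x 0.10  z -0.04  (n=0.0)   y(down) 2.86
t17 tin centre [ 0.5047 -0.1942  0.0897] n 71 res mm [-0.29  0.04  0.24]
  r fixed [ 0.5047 -0.1943]
```

step_arm(commands=[{"gripper": 0,"x": 0.1,"y": 0.8,"z": -0.04,"ax": 0,"ay": 0,"az": 0},{"gripper": 0,"x": 0,"y": 0.8,"z": 0,"ax": 0,"ay": 0,"az": 0},{"gripper": 0,"x": 0,"y": 0.8,"z": 0,"ax": 0,"ay": 0,"az": 0},{"gripper": 0,"x": 0,"y": 0,"z": 0,"ax": 0,"ay": 0,"az": 0},{"gripper": 0,"x": 0,"y": 0,"z": 0,"ax": 0,"ay": 0,"az": 0}])

```text
time_s: 58.2
tcp_pos: [0.5359, -0.2442, 0.1638]
ee_rot: [0.683, -0.683, -0.183, 0.184]
force: [0.4, 0.1, -0.0]
opening: 0.307
```

step_arm(commands=[{"gripper": 0,"x": 0,"y": 0.6,"z": 0,"ax": 0,"ay": 0,"az": 0},{"gripper": 0,"x": 0,"y": 0.6,"z": 0,"ax": 0,"ay": 0,"az": 0},{"gripper": 0,"x": 0,"y": 0.6,"z": 0,"ax": 0,"ay": 0,"az": 0},{"gripper": 0,"x": 0,"y": 0,"z": 0,"ax": 0,"ay": 0,"az": 0},{"gripper": 0,"x": 0,"y": 0,"z": 0,"ax": 0,"ay": 0,"az": 0}])

```text
time_s: 58.7
tcp_pos: [0.5359, -0.2443, 0.146]
ee_rot: [0.683, -0.683, -0.183, 0.184]
force: [1.1, 0.4, -1.0]
opening: 0.311
```

```bash
python3 plan.py .5357 -.2451 .116 30
```

```text
t 58.7 tcp [ 0.5359 -0.2443  0.146 ] psi 30.08 tilt [-0.    0.    0.03] op 0.311 F [ 1.1  0.4 -1. ] j1,j6 [-37.  23.]
ay first 0.001 =rows 0.0
then cm: x -0.06  z -0.06  (n=0.0)   y(down) 3.00
```

step_arm(commands=[{"gripper": 0,"x": -0.03,"y": 0.7,"z": -0.03,"ax": 0,"ay": 0,"az": 0},{"gripper": 0,"x": 0,"y": 0.7,"z": 0,"ax": 0,"ay": 0,"az": 0},{"gripper": 0,"x": 0,"y": 0.7,"z": 0,"ax": 0,"ay": 0,"az": 0},{"gripper": 0,"x": 0,"y": 0.7,"z": 0,"ax": 0,"ay": 0,"az": 0},{"gripper": 0,"x": 0,"y": 0,"z": 0,"ax": 0,"ay": 0,"az": 0}])

```text
time_s: 59.2
tcp_pos: [0.5353, -0.2443, 0.1167]
ee_rot: [0.684, -0.682, -0.183, 0.184]
force: [0.6, -0.4, -1.7]
opening: 0.307
```

step_arm(commands=[{"gripper": 0,"x": 0,"y": 0,"z": 0,"ax": 0,"ay": 0,"az": 0},{"gripper": 0,"x": 0,"y": 0,"z": 0,"ax": 0,"ay": 0,"az": 0},{"gripper": 0,"x": 0,"y": 0,"z": 0,"ax": 0,"ay": 0,"az": 0}])

```text
time_s: 59.5
tcp_pos: [0.5362, -0.2449, 0.1187]
ee_rot: [-0.683, 0.683, 0.184, -0.183]
force: [-1.4, -0.2, -0.7]
opening: 0.312
```

```bash
python3 plan.py .5357 -.2451 .0935 30; python3 wr.py t18; python3 - <<'E'
from h import *
im=cv2.imread('pics/t18.png'); crop(im,220,90,420,240,4,'pics/t18h.png')
E
```

```text
t 59.5 tcp [ 0.5362 -0.2449  0.1187] psi 30.08 tilt [ 0.02  0.   -0.03] op 0.312 F [-1.4 -0.2 -0.7] j1,j6 [-37.  23.]
ay first 0.001 =rows 0.0
then cm: x -0.05  z 0.01  (n=0.0)   y(down) 2.52
```

```bash
python3 - <<'E'
from h import *
c=dict(np.load('pics/t18.npz'))
f=lambda x,y,z:unproj(c,220+x/4,90+y/4,z)[:2]
a=f(400,446,.0293); b=f(400,394,.016); d=f(400,40,.004)
print(a,b,d,'gap mm',np.linalg.norm(a-b)*1000,'centre diam',np.linalg.norm(b-d)*1000)
n=(a-b)/np.linalg.norm(a-b); m=a+n*.028; print('held centre',m, 'radius from tin',np.linalg.norm(m-[.5047,-.1943])*1000+28,'to centre mic',np.linalg.norm(m-(b+d)/2)*1000, (b+d)/2)
for q,nm in (([.5652,-.1942],'B'),([.4755,-.244],'C')): print(nm,np.linalg.norm(m-q)*1000)
E
```

```text
[ 0.5228853  -0.22067408] [ 0.52067087 -0.21675993] [ 0.49335996 -0.16952692] gap mm 4.4971436342977835 centre diam 54.560443802880464
held centre [ 0.53667273 -0.24504428] radius from tin 87.97697476965192 to centre mic 59.776711204792775 [ 0.50701542 -0.19314342]
B 58.300482274295334
C 61.1816411481508
```

step_arm(commands=[{"gripper": 0,"x": -0.08,"y": 0.6,"z": 0.05,"ax": 0,"ay": 0,"az": 0},{"gripper": 0,"x": 0,"y": 0.6,"z": 0,"ax": 0,"ay": 0,"az": 0},{"gripper": 0,"x": 0,"y": 0.6,"z": 0,"ax": 0,"ay": 0,"az": 0},{"gripper": 0,"x": 0,"y": 0.4,"z": 0,"ax": 0,"ay": 0,"az": 0},{"gripper": 0,"x": 0,"y": 0,"z": 0,"ax": 0,"ay": 0,"az": 0}])

```text
time_s: 60.05
tcp_pos: [0.5346, -0.2444, 0.0952]
ee_rot: [0.683, -0.682, -0.183, 0.184]
force: [-0.7, 0.0, -2.4]
opening: 0.308
```

step_arm(commands=[{"gripper": 0,"x": 0,"y": 0,"z": 0,"ax": 0,"ay": 0,"az": 0},{"gripper": 0,"x": 0,"y": 0.2,"z": 0,"ax": 0,"ay": 0,"az": 0},{"gripper": 0,"x": 0,"y": 0.15,"z": 0,"ax": 0,"ay": 0,"az": 0},{"gripper": 0,"x": 0,"y": 0,"z": 0,"ax": 0,"ay": 0,"az": 0}])

```text
time_s: 60.45
tcp_pos: [0.5352, -0.2449, 0.0934]
ee_rot: [-0.683, 0.683, 0.184, -0.183]
force: [-1.8, 0.3, 4.0]
opening: 0.311
```

step_arm(commands=[{"gripper": 0.5,"x": 0,"y": 0,"z": 0,"ax": 0,"ay": 0,"az": 0},{"gripper": 0.5,"x": 0,"y": 0,"z": 0,"ax": 0,"ay": 0,"az": 0},{"gripper": 0.5,"x": 0,"y": -3,"z": 0,"ax": 0,"ay": 0,"az": 0},{"gripper": 0.6,"x": 0,"y": -4,"z": 0,"ax": 0,"ay": 0,"az": 0},{"gripper": 0.6,"x": 0,"y": -3,"z": 0,"ax": 0,"ay": 0,"az": 0}])

```text
time_s: 60.95
tcp_pos: [0.5352, -0.2449, 0.1948]
ee_rot: [-0.683, 0.683, 0.184, -0.183]
force: [0.1, -0.5, -0.2]
opening: 0.603
```

step_arm(commands=[{"gripper": 0.6,"x": 0,"y": -2,"z": 0,"ax": 0,"ay": 0,"az": 0},{"gripper": 0.6,"x": 0,"y": 0,"z": 0,"ax": 0,"ay": 0,"az": 0},{"gripper": 0.6,"x": 0,"y": 0,"z": 0,"ax": 0,"ay": 0,"az": 0}])

```text
time_s: 61.25
tcp_pos: [0.5351, -0.2448, 0.2125]
ee_rot: [-0.683, 0.683, 0.184, -0.183]
force: [-0.2, 0.1, -0.9]
opening: 0.596
```

```bash
python3 plan.py .3896 .3367 .2 30; python3 wr.py t19; python3 ov.py t19 .5048 -.1943 .5062 -.194 .5355 -.1425 .476 -.2435 .5652 -.1942 .4472 -.1928 .5355 -.2449; python3 - <<'E'
from h import *
im=arm.snapshot('scene')[:,:,::-1].copy(); cv2.imwrite(f'pics/scene9.png',im)
E
```

```text
t 61.25 tcp [ 0.5351 -0.2448  0.2125] psi 30.08 tilt [ 0.01  0.   -0.02] op 0.596 F [-0.2  0.1 -0.9] j1,j6 [-37.  23.]
ay first 0.001 =rows 0.0
then cm: x 16.48  z 57.64  (n=12.0)   y(down) 1.25
```

step_arm(commands=[{"gripper": 0.6,"x": 1.27,"y": 0,"z": 4.43,"ax": 0,"ay": 0,"az": 0},{"gripper": 0.6,"x": 1.27,"y": 0,"z": 4.43,"ax": 0,"ay": 0,"az": 0},{"gripper": 0.6,"x": 1.27,"y": 0,"z": 4.43,"ax": 0,"ay": 0,"az": 0},{"gripper": 0.6,"x": 1.27,"y": 0,"z": 4.43,"ax": 0,"ay": 0,"az": 0},{"gripper": 0.6,"x": 1.27,"y": 0,"z": 4.43,"ax": 0,"ay": 0,"az": 0}])

```text
time_s: 61.85
tcp_pos: [0.4776, -0.0195, 0.2113]
ee_rot: [0.683, -0.683, -0.183, 0.184]
force: [0.8, 0.2, -0.5]
opening: 0.6
```

step_arm(commands=[{"gripper": 0.6,"x": 1.27,"y": 0,"z": 4.43,"ax": 0,"ay": 0,"az": 0},{"gripper": 0.6,"x": 1.27,"y": 0,"z": 4.43,"ax": 0,"ay": 0,"az": 0},{"gripper": 0.6,"x": 1.27,"y": 0,"z": 4.43,"ax": 0,"ay": 0,"az": 0},{"gripper": 0.6,"x": 1.27,"y": 0,"z": 4.43,"ax": 0,"ay": 0,"az": 0},{"gripper": 0.6,"x": 1.27,"y": 0,"z": 4.43,"ax": 0,"ay": 0,"az": 0}])

```text
time_s: 62.35
tcp_pos: [0.4215, 0.2039, 0.2116]
ee_rot: [0.683, -0.683, -0.183, 0.184]
force: [1.7, 0.4, 0.6]
opening: 0.599
```

step_arm(commands=[{"gripper": 0.6,"x": 1.27,"y": 0,"z": 4.43,"ax": 0,"ay": 0,"az": 0},{"gripper": 0.6,"x": 1.27,"y": 1,"z": 4.43,"ax": 0,"ay": 0,"az": 0},{"gripper": 0.6,"x": 1.24,"y": 2,"z": 4.4,"ax": 0,"ay": 0,"az": 0},{"gripper": 0.6,"x": 0,"y": 2,"z": 0,"ax": 0,"ay": 0,"az": 0},{"gripper": 0.6,"x": 0,"y": 0,"z": 0,"ax": 0,"ay": 0,"az": 0}])

```text
time_s: 62.85
tcp_pos: [0.3864, 0.3359, 0.1586]
ee_rot: [-0.682, 0.683, 0.182, -0.187]
force: [0.7, -0.3, -0.1]
opening: 0.602
```

step_arm(commands=[{"gripper": 0.6,"x": 0,"y": 0,"z": 0,"ax": 0,"ay": 0,"az": 0},{"gripper": 0.6,"x": 0,"y": 0,"z": 0,"ax": 0,"ay": 0,"az": 0},{"gripper": 0.6,"x": 0,"y": 0,"z": 0,"ax": 0,"ay": 0,"az": 0}])

```text
time_s: 63.15
tcp_pos: [0.3901, 0.3354, 0.1639]
ee_rot: [0.683, -0.683, -0.184, 0.182]
force: [0.5, 0.7, -0.2]
opening: 0.601
```

```bash
python3 look.py a1w .3896 .3367 30
```

```text
crop px: top centre [300. 296.] per +5mm x [24. 13.] y [ 14. -22.]
t 63.2 tcp [0.39   0.3355 0.1638] psi 30.0 tilt [ 0.09  0.   -0.01] op 0.596 F [0.5 0.1 0.2] j1,j6 [26. 86.]
ay first -0.0 =rows 0.0
then cm: x 0.03  z 0.12  (n=0.0)   y(down) 7.68
```

step_arm(commands=[{"gripper": 0.6,"x": 0.03,"y": 0,"z": 0.3,"ax": 0,"ay": 0,"az": 0},{"gripper": 0.6,"x": 0,"y": 2,"z": 0,"ax": 0,"ay": 0,"az": 0},{"gripper": 0.6,"x": 0,"y": 2,"z": 0,"ax": 0,"ay": 0,"az": 0},{"gripper": 0.6,"x": 0,"y": 2,"z": 0,"ax": 0,"ay": 0,"az": 0},{"gripper": 0.6,"x": 0,"y": 1.4,"z": 0,"ax": 0,"ay": 0,"az": 0}])

```text
time_s: 63.7
tcp_pos: [0.3876, 0.3385, 0.0877]
ee_rot: [-0.683, 0.683, 0.183, -0.184]
force: [-0.2, -0.9, 0.3]
opening: 0.595
```

step_arm(commands=[{"gripper": 0.6,"x": 0,"y": 0,"z": 0,"ax": 0,"ay": 0,"az": 0},{"gripper": 0.6,"x": 0,"y": 0,"z": 0,"ax": 0,"ay": 0,"az": 0},{"gripper": 0.6,"x": 0,"y": 0,"z": 0,"ax": 0,"ay": 0,"az": 0}])

```text
time_s: 64.0
tcp_pos: [0.3886, 0.339, 0.09]
ee_rot: [0.683, -0.683, -0.184, 0.183]
force: [-0.2, 0.3, -0.3]
opening: 0.603
```

step_arm(commands=[{"gripper": 0,"x": 0,"y": 0,"z": 0,"ax": 0,"ay": 0,"az": 0},{"gripper": 0,"x": 0,"y": 0,"z": 0,"ax": 0,"ay": 0,"az": 0},{"gripper": 0,"x": 0,"y": 0,"z": 0,"ax": 0,"ay": 0,"az": 0},{"gripper": 0,"x": 0,"y": 0,"z": 0,"ax": 0,"ay": 0,"az": 0}])

```text
time_s: 64.4
tcp_pos: [0.3885, 0.339, 0.0899]
ee_rot: [0.683, -0.683, -0.184, 0.183]
force: [-1.0, 0.0, 5.4]
opening: 0.316
```

step_arm(commands=[{"gripper": 0,"x": 0,"y": -2,"z": 0,"ax": 0,"ay": 0,"az": 0},{"gripper": 0,"x": 0,"y": -3,"z": 0,"ax": 0,"ay": 0,"az": 0},{"gripper": 0,"x": 0,"y": -4,"z": 0,"ax": 0,"ay": 0,"az": 0},{"gripper": 0,"x": 0,"y": -2,"z": 0,"ax": 0,"ay": 0,"az": 0},{"gripper": 0,"x": 0,"y": 0,"z": 0,"ax": 0,"ay": 0,"az": 0}])

```text
time_s: 64.9
tcp_pos: [0.3893, 0.3394, 0.2022]
ee_rot: [0.683, -0.682, -0.185, 0.182]
force: [0.6, -0.5, -0.9]
opening: 0.309
```

```bash
python3 gl.py glA .09; python3 plan.py .4772 -.1422 .2 30; cat plan.py
```

```text
per +1mm tool z at foot [-0.  -5.9]
t 64.9 tcp [0.3893 0.3394 0.2022] op 0.309 F [ 0.6 -0.5 -0.9]
t 64.95 tcp [0.3885 0.339  0.1999] psi 30.08 tilt [ 0.14  0.   -0.01] op 0.314 F [ 0.  -0.1 -1.5] j1,j6 [27. 86.]
ay first 0.001 =rows 0.0
then cm: x -16.38  z -46.11  (n=9.8)   y(down) -0.01
import sys
from h import *
def cur():
    o=arm.get_obs(); w,x,y,z=o['ee_rot']
    from scipy.spatial.transform import Rotation as Ro
    M=Ro.from_quat([x,y,z,w]).as_matrix(); return o,M
def plan(x,y,z,psi=None):
    o,M=cur(); p=o['tcp_pos']; ps=np.degrees(np.arctan2(M[1,0],M[0,0]))
    print('t',round(o['time_s'],2),'tcp',p.round(4),'psi',ps.round(2),'tilt',np.degrees(M[2,:]+[0,1,0]).round(2),'op',round(o['opening'],3),'F',o['force'].round(1),'j1,j6',np.degrees(o['qpos'][[0,5]]).round(0))
    if psi is None: psi=ps
    t=0.
    d=(psi-ps+180)%360-180
    print('ay first',round(-np.radians(d),3),'=rows',round(abs(np.radians(d))/.15,1))
    q=np.radians(psi); D=np.array([x,y,z])-p
    print('then cm: x %.2f  z %.2f  (n=%.1f)   y(down) %.2f'%(100*(D[0]*np.cos(q)+D[1]*np.sin(q)),100*(-D[0]*np.sin(q)+D[1]*np.cos(q)),20*np.hypot(D[0],D[1]),-100*D[2]))
if __name__=='__main__': plan(*[float(v) for v in sys.argv[1:]])
```

View pics/glAo.png

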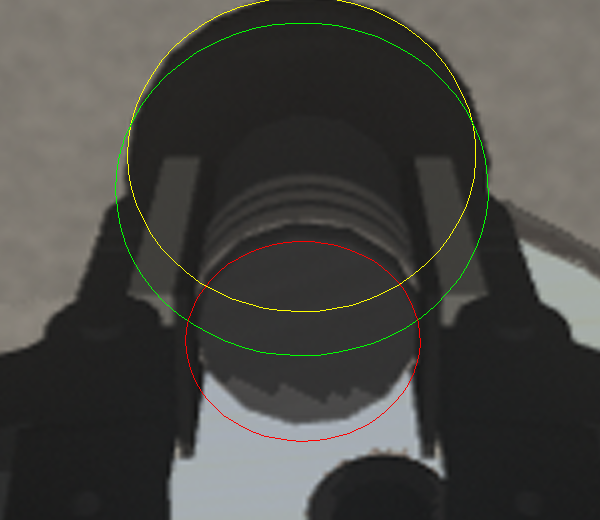

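```bash
cat gl.py; python3 - <<'E'
import cv2
a=cv2.imread('pics/glA.png');print(a.shape)
b=cv2.imread('pics/glAo.png')[0:260,80:540]
import numpy as np
b=np.clip(b.astype(float)*1.6,0,255).astype('uint8')
cv2.imwrite('pics/glAz.png',cv2.resize(b,None,fx=1.7,fy=1.7))
E
```

```text
# gripped look: overlay model with mic centred on TCP; arg: name, height of TCP above mic underside
import sys
from h import *
from plan import cur
n,h=sys.argv[1],float(sys.argv[2])
o,M=cur(); p=o['tcp_pos']
c=arm.camera_info('wrist'); im=arm.snapshot('wrist')[:,:,::-1].copy(); cv2.imwrite(f'pics/{n}.png',im)
big=cv2.resize(im,None,fx=4,fy=4,interpolation=cv2.INTER_CUBIC)
def dr(X,col): cv2.polylines(big,[np.round(proj(c,X)*4+1.5).astype(int)],True,col,1)
z=p[2]-h
dr(circ(p[0],p[1],z,.028),(0,255,255)); dr(circ(p[0],p[1],z+.012,.028),(0,255,0)); dr(circ(p[0],p[1],z+.048,.014),(0,0,255))
u,v=(proj(c,[[p[0],p[1],z+.03]])[0]*4).astype(int); x0=int(np.clip(u-300,0,2560-600)); y0=int(np.clip(v-260,0,1600-520))
cv2.imwrite(f'pics/{n}o.png',big[y0:y0+520,x0:x0+600])
q=proj(c,[[*p[:2],z+.012],p-[0,0,h-.012]+M[:,2]*.001])*4; print('per +1mm tool z at foot',(q[1]-q[0]).round(1)); 
print('t',round(o['time_s'],2),'tcp',p.round(4),'op',round(o['opening'],3),'F',o['force'].round(1))
(400, 640, 3)
```

View pics/glAz.png

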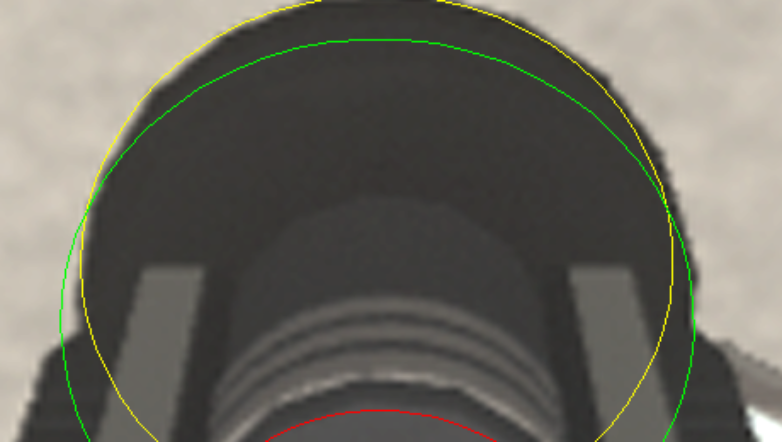

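```bash
ls -t pics | grep -E '^gl.*o.png' | head; f=$(ls -t pics | grep -E '^gl.*o.png' | sed -n 2p); python3 - $f <<'E'
import cv2,sys,numpy as np
b=cv2.imread('pics/'+sys.argv[1])[0:260,80:540]
b=np.clip(b.astype(float)*1.6,0,255).astype('uint8')
cv2.imwrite('pics/glAz2.png',cv2.resize(b,None,fx=1.7,fy=1.7))
E
```

```text
glAo.pngTraceback (most recent call last):
  File "<stdin>", line 2, in <module>
IndexError: list index out of range
```

step_arm(commands=[{"gripper": 0,"x": -0.8,"y": 0,"z": -2.2,"ax": 0,"ay": 0,"az": 0},{"gripper": 0,"x": -1.5,"y": 0,"z": -4.2,"ax": 0,"ay": 0,"az": 0},{"gripper": 0,"x": -1.5,"y": 0,"z": -4.2,"ax": 0,"ay": 0,"az": 0},{"gripper": 0,"x": -1.5,"y": 0,"z": -4.2,"ax": 0,"ay": 0,"az": 0},{"gripper": 0,"x": -1.5,"y": 0,"z": -4.2,"ax": 0,"ay": 0,"az": 0}])

```text
time_s: 65.45
tcp_pos: [0.4234, 0.1386, 0.1968]
ee_rot: [0.683, -0.683, -0.183, 0.184]
force: [0.9, -0.9, -1.4]
opening: 0.311
```

step_arm(commands=[{"gripper": 0,"x": -1.5,"y": 0,"z": -4.2,"ax": 0,"ay": 0,"az": 0},{"gripper": 0,"x": -1.5,"y": 0,"z": -4.2,"ax": 0,"ay": 0,"az": 0},{"gripper": 0,"x": -1.5,"y": 0,"z": -4.2,"ax": 0,"ay": 0,"az": 0},{"gripper": 0,"x": -1.5,"y": 0,"z": -4.2,"ax": 0,"ay": 0,"az": 0},{"gripper": 0,"x": -1.5,"y": 0,"z": -4.2,"ax": 0,"ay": 0,"az": 0}])

```text
time_s: 65.95
tcp_pos: [0.4638, -0.0807, 0.1968]
ee_rot: [0.684, -0.682, -0.183, 0.184]
force: [0.7, -0.2, -0.9]
opening: 0.306
```

step_arm(commands=[{"gripper": 0,"x": -1.2,"y": 0,"z": -3.2,"ax": 0,"ay": 0,"az": 0},{"gripper": 0,"x": -0.4,"y": 0,"z": -1,"ax": 0,"ay": 0,"az": 0},{"gripper": 0,"x": 0,"y": 0,"z": 0,"ax": 0,"ay": 0,"az": 0},{"gripper": 0,"x": 0,"y": 0,"z": 0,"ax": 0,"ay": 0,"az": 0},{"gripper": 0,"x": 0,"y": 0,"z": 0,"ax": 0,"ay": 0,"az": 0}])

```text
time_s: 66.45
tcp_pos: [0.4715, -0.1221, 0.1982]
ee_rot: [0.683, -0.682, -0.184, 0.184]
force: [0.8, 0.4, -1.6]
opening: 0.305
```

```bash
python3 gl.py glA2 .09; python3 plan.py .4772 -.1422 .16 30; python3 - <<'E'
import cv2,sys,numpy as np
b=cv2.imread('pics/glA2o.png')
b=np.clip(b.astype(float)*1.6,0,255).astype('uint8')
cv2.imwrite('pics/glA2z.png',cv2.resize(b,None,fx=1.3,fy=1.15))
E
```

```text
per +1mm tool z at foot [-0.  -5.9]
t 66.45 tcp [ 0.4715 -0.1221  0.1982] op 0.305 F [ 0.8  0.4 -1.6]
t 66.5 tcp [ 0.4717 -0.1222  0.1985] psi 30.18 tilt [-0.    0.    0.03] op 0.31 F [-0.5 -0.3 -1.5] j1,j6 [-30.  30.]
ay first 0.003 =rows 0.0
then cm: x -0.52  z -2.01  (n=0.4)   y(down) 3.85
```

View pics/glA2z.png

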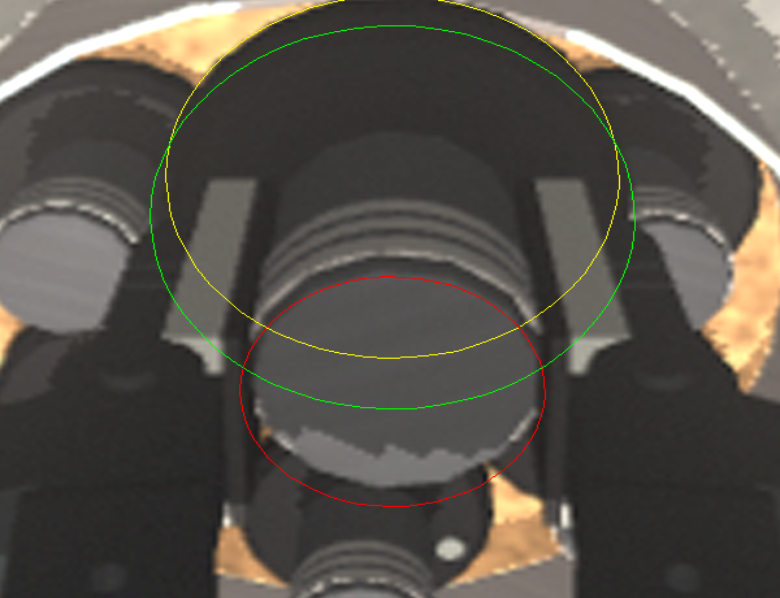

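```bash
python3 - <<'E'
from h import *
from plan import cur
o,M=cur();p=o['tcp_pos'];c=arm.camera_info('wrist');im=cv2.imread('pics/glA2.png')
k=6;big=cv2.resize(im,None,fx=k,fy=k,interpolation=cv2.INTER_CUBIC)
big=np.clip(big.astype(float)*2,0,255).astype('uint8')
z=p[2]-.09
for a,r,col in((0,.028,(0,255,255)),(.012,.028,(0,255,0))):
    P=np.round(proj(c,circ(p[0],p[1],z+a,r))*k+k/2).astype(int);cv2.polylines(big,[P],True,col,1)
print(P.min(0),P.max(0))
x0,y0=P.min(0)[0]-60,max(0,P.min(0)[1]-110)
cv2.imwrite('pics/glA3z.png',big[y0:y0+450,x0:x0+700])
E
```

```text
[1638 1248] [2196 1747]
```

View pics/glA3z.png

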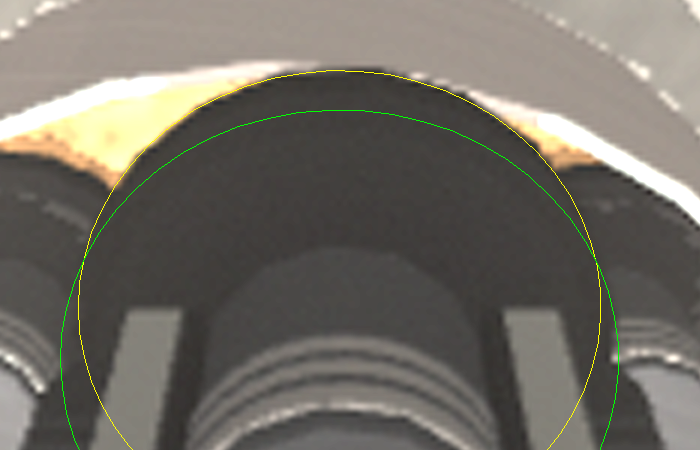

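step_arm(commands=[{"gripper": 0,"x": -0.3,"y": 0.8,"z": -1,"ax": 0,"ay": 0,"az": 0},{"gripper": 0,"x": -0.22,"y": 1,"z": -1,"ax": 0,"ay": 0,"az": 0},{"gripper": 0,"x": 0,"y": 1,"z": 0,"ax": 0,"ay": 0,"az": 0},{"gripper": 0,"x": 0,"y": 0,"z": 0,"ax": 0,"ay": 0,"az": 0},{"gripper": 0,"x": 0,"y": 0,"z": 0,"ax": 0,"ay": 0,"az": 0}])

```text
time_s: 67.0
tcp_pos: [0.477, -0.1432, 0.1701]
ee_rot: [0.683, -0.682, -0.183, 0.184]
force: [-0.6, -0.3, -1.5]
opening: 0.31
```

step_arm(commands=[{"gripper": 0,"x": 0,"y": 0,"z": 0,"ax": 0,"ay": 0,"az": 0},{"gripper": 0,"x": 0,"y": 0,"z": 0,"ax": 0,"ay": 0,"az": 0}])

```text
time_s: 67.2
tcp_pos: [0.4775, -0.1434, 0.1712]
ee_rot: [-0.683, 0.683, 0.184, -0.183]
force: [0.5, -0.2, -1.7]
opening: 0.307
```

```bash
cat ov.py; python3 plan.py .4772 -.1422 .094 30; python3 wr.py wA1;  python3 tinfit.py wA1; ls -la pics | tail -3
```

```text
import sys
from h import *
n=sys.argv[1]; T=[float(v) for v in sys.argv[2:4]]; M=[(float(sys.argv[i]),float(sys.argv[i+1])) for i in range(4,len(sys.argv)-1,2)]
c=dict(np.load(f'pics/{n}.npz')); im=cv2.imread(f'pics/{n}.png'); s=4
big=cv2.resize(im,None,fx=s,fy=s,interpolation=cv2.INTER_CUBIC)
def dr(X,col): cv2.polylines(big,[np.round(proj(c,X)*s+1.5).astype(int)],True,col,1)
dr(circ(*T,.004,.09),(0,255,255))
for m in M: dr(circ(*m,.004,.028),(255,0,0)); dr(circ(*m,.052,.014),(0,0,255))
u,v=(proj(c,[[*T,.03]])[0]*s).astype(int); x0=int(np.clip(u-390,0,2560-780)); y0=int(np.clip(v-300,0,1600-600))
cv2.imwrite(f'pics/{n}v.png',big[y0:y0+600,x0:x0+780])
t 67.2 tcp [ 0.4775 -0.1434  0.1712] psi 30.09 tilt [ 0.02  0.   -0.03] op 0.307 F [ 0.5 -0.2 -1.7] j1,j6 [-32.  28.]
ay first 0.002 =rows 0.0
then cm: x 0.03  z 0.12  (n=0.0)   y(down) 7.72
wA1 tin centre [ 0.5055 -0.2005  0.0865] n 54 res mm [-5.46 -0.02  4.74]
  r fixed [ 0.509  -0.2032]
-rw-r--r-- 1 agent agent   1562 Dec  7 04:41 wA1.npz
-rw-r--r-- 1 agent agent 275680 Dec  7 04:41 wA1.png
-rw-r--r-- 1 agent agent 282235 Dec  7 03:58 wrist0.png
```

step_arm(commands=[{"gripper": 0,"x": 0.03,"y": 0.5,"z": 0.12,"ax": 0,"ay": 0,"az": 0},{"gripper": 0,"x": 0,"y": 0.8,"z": 0,"ax": 0,"ay": 0,"az": 0},{"gripper": 0,"x": 0,"y": 0,"z": 0,"ax": 0,"ay": 0,"az": 0},{"gripper": 0,"x": 0,"y": 0,"z": 0,"ax": 0,"ay": 0,"az": 0},{"gripper": 0,"x": 0,"y": 0,"z": 0,"ax": 0,"ay": 0,"az": 0}])

```text
time_s: 67.75
tcp_pos: [0.477, -0.1422, 0.1578]
ee_rot: [0.683, -0.683, -0.184, 0.183]
force: [-0.3, 1.0, -2.4]
opening: 0.31
```

```bash
python3 plan.py .4772 -.1422 .094 30; python3 wr.py wA2; python3 ov.py wA2 .5048 -.1943 .5062 -.194 .5355 -.1425 .4466 -.192
```

```text
t 67.75 tcp [ 0.477  -0.1422  0.1578] psi 30.08 tilt [0.01 0.   0.  ] op 0.31 F [-0.3  1.  -2.4] j1,j6 [-32.  28.]
ay first 0.001 =rows 0.0
then cm: x 0.02  z -0.00  (n=0.0)   y(down) 6.38
```

View pics/wA2v.png

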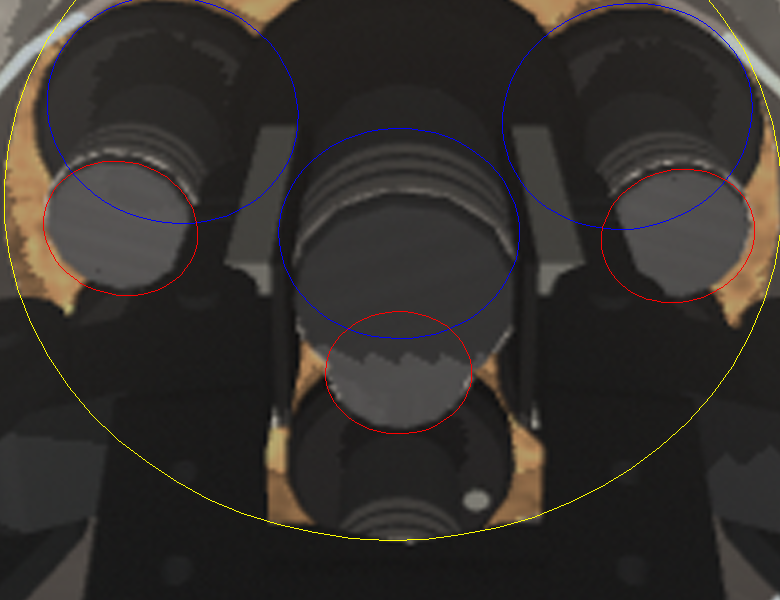

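step_arm(commands=[{"gripper": 0,"x": 0,"y": 0.5,"z": 0,"ax": 0,"ay": 0,"az": 0},{"gripper": 0,"x": 0,"y": 0.5,"z": 0,"ax": 0,"ay": 0,"az": 0},{"gripper": 0,"x": 0,"y": 0.5,"z": 0,"ax": 0,"ay": 0,"az": 0},{"gripper": 0,"x": 0,"y": 0.5,"z": 0,"ax": 0,"ay": 0,"az": 0}])

```text
time_s: 68.2
tcp_pos: [0.4769, -0.1421, 0.1371]
ee_rot: [0.683, -0.683, -0.183, 0.184]
force: [0.1, -0.5, -1.3]
opening: 0.312
```

step_arm(commands=[{"gripper": 0,"x": 0,"y": 0.5,"z": 0,"ax": 0,"ay": 0,"az": 0},{"gripper": 0,"x": 0,"y": 0.5,"z": 0,"ax": 0,"ay": 0,"az": 0},{"gripper": 0,"x": 0,"y": 0.5,"z": 0,"ax": 0,"ay": 0,"az": 0},{"gripper": 0,"x": 0,"y": 0,"z": 0,"ax": 0,"ay": 0,"az": 0},{"gripper": 0,"x": 0,"y": 0,"z": 0,"ax": 0,"ay": 0,"az": 0}])

```text
time_s: 68.7
tcp_pos: [0.477, -0.1422, 0.1227]
ee_rot: [0.683, -0.683, -0.183, 0.184]
force: [-0.5, 0.1, -1.8]
opening: 0.311
```

```bash
python3 plan.py .4772 -.1422 .094 30; python3 gl.py glA5 .09
```

```text
t 68.7 tcp [ 0.477  -0.1422  0.1227] psi 30.08 tilt [0.   0.   0.01] op 0.311 F [-0.5  0.1 -1.8] j1,j6 [-32.  28.]
ay first 0.001 =rows 0.0
then cm: x 0.02  z -0.01  (n=0.0)   y(down) 2.87
per +1mm tool z at foot [-0.  -5.9]
t 68.7 tcp [ 0.477  -0.1422  0.1227] op 0.311 F [-0.5  0.1 -1.8]
```

View pics/glA5o.png

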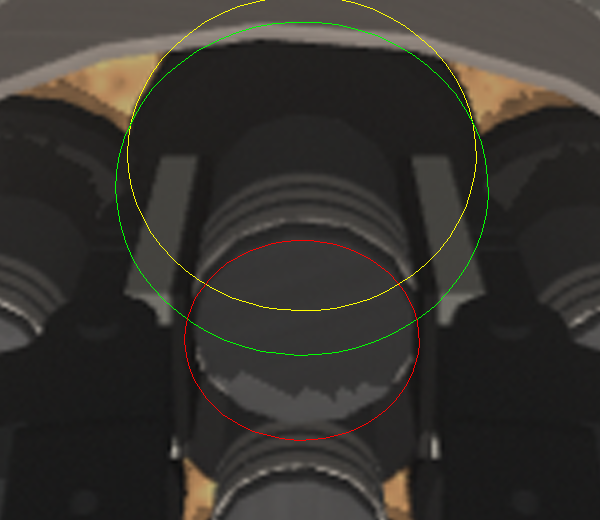

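No contact yet, and the foot is inside the rim. Continue down.

step_arm(commands=[{"gripper": 0,"x": 0,"y": 0.5,"z": 0,"ax": 0,"ay": 0,"az": 0},{"gripper": 0,"x": 0,"y": 0.5,"z": 0,"ax": 0,"ay": 0,"az": 0},{"gripper": 0,"x": 0,"y": 0.5,"z": 0,"ax": 0,"ay": 0,"az": 0},{"gripper": 0,"x": 0,"y": 0,"z": 0,"ax": 0,"ay": 0,"az": 0}])

```text
time_s: 69.15
tcp_pos: [0.4765, -0.1419, 0.1067]
ee_rot: [0.683, -0.682, -0.183, 0.184]
force: [0.2, 0.6, -2.0]
opening: 0.313
```

step_arm(commands=[{"gripper": 0,"x": 0,"y": 0.4,"z": 0,"ax": 0,"ay": 0,"az": 0},{"gripper": 0,"x": 0,"y": 0.4,"z": 0,"ax": 0,"ay": 0,"az": 0},{"gripper": 0,"x": 0,"y": 0.2,"z": 0,"ax": 0,"ay": 0,"az": 0},{"gripper": 0,"x": 0,"y": 0,"z": 0,"ax": 0,"ay": 0,"az": 0},{"gripper": 0,"x": 0,"y": 0,"z": 0,"ax": 0,"ay": 0,"az": 0}])

```text
time_s: 69.65
tcp_pos: [0.477, -0.1422, 0.0978]
ee_rot: [0.683, -0.683, -0.184, 0.183]
force: [0.0, 0.6, -1.4]
opening: 0.308
```

step_arm(commands=[{"gripper": 0,"x": 0,"y": 0.2,"z": 0,"ax": 0,"ay": 0,"az": 0},{"gripper": 0,"x": 0,"y": 0.15,"z": 0,"ax": 0,"ay": 0,"az": 0},{"gripper": 0,"x": 0,"y": 0,"z": 0,"ax": 0,"ay": 0,"az": 0},{"gripper": 0,"x": 0,"y": 0,"z": 0,"ax": 0,"ay": 0,"az": 0}])

```text
time_s: 70.05
tcp_pos: [0.477, -0.1422, 0.0942]
ee_rot: [0.683, -0.683, -0.183, 0.183]
force: [-0.1, 0.4, -1.5]
opening: 0.309
```

step_arm(commands=[{"gripper": 0,"x": 0,"y": 0.06,"z": 0,"ax": 0,"ay": 0,"az": 0},{"gripper": 0,"x": 0,"y": 0,"z": 0,"ax": 0,"ay": 0,"az": 0},{"gripper": 0,"x": 0,"y": 0,"z": 0,"ax": 0,"ay": 0,"az": 0}])

```text
time_s: 70.35
tcp_pos: [0.4771, -0.1423, 0.0939]
ee_rot: [-0.683, 0.683, 0.184, -0.183]
force: [-1.0, 0.4, 2.5]
opening: 0.308
```

On the floor. Release and rise.

step_arm(commands=[{"gripper": 0.5,"x": 0,"y": 0,"z": 0,"ax": 0,"ay": 0,"az": 0},{"gripper": 0.5,"x": 0,"y": 0,"z": 0,"ax": 0,"ay": 0,"az": 0},{"gripper": 0.5,"x": 0,"y": 0,"z": 0,"ax": 0,"ay": 0,"az": 0},{"gripper": 0.5,"x": 0,"y": -1,"z": 0,"ax": 0,"ay": 0,"az": 0},{"gripper": 0.5,"x": 0,"y": -2,"z": 0,"ax": 0,"ay": 0,"az": 0}])

```text
time_s: 70.85
tcp_pos: [0.4762, -0.1417, 0.1232]
ee_rot: [0.684, -0.682, -0.183, 0.184]
force: [0.0, -0.8, -0.0]
opening: 0.502
```

step_arm(commands=[{"gripper": 0.5,"x": 0,"y": -4,"z": 0,"ax": 0,"ay": 0,"az": 0},{"gripper": 0.5,"x": 0,"y": -4.5,"z": 0,"ax": 0,"ay": 0,"az": 0},{"gripper": 0.5,"x": 0,"y": -4.5,"z": -1,"ax": 0,"ay": 0,"az": 0},{"gripper": 0.5,"x": 0,"y": -4.0,"z": -2,"ax": 0,"ay": 0,"az": 0},{"gripper": 0.5,"x": 0,"y": 0,"z": -2,"ax": 0,"ay": 0,"az": 0}])

```text
time_s: 71.35
tcp_pos: [0.5039, -0.1869, 0.3011]
ee_rot: [-0.68, 0.685, 0.186, -0.181]
force: [0.6, -0.1, -0.5]
opening: 0.502
```

step_arm(commands=[{"gripper": 0.5,"x": 0,"y": 0,"z": -2,"ax": 0,"ay": 0,"az": 0},{"gripper": 0.5,"x": 0,"y": 0,"z": -2,"ax": 0,"ay": 0,"az": 0},{"gripper": 0.5,"x": 0,"y": 0,"z": 0,"ax": 0,"ay": 0,"az": 0},{"gripper": 0.5,"x": 0,"y": 0,"z": 0,"ax": 0,"ay": 0,"az": 0},{"gripper": 0.5,"x": 0,"y": 0,"z": 0,"ax": 0,"ay": 0,"az": 0}])

```text
time_s: 71.85
tcp_pos: [0.5218, -0.2195, 0.294]
ee_rot: [0.683, -0.683, -0.184, 0.184]
force: [-0.1, 0.2, 0.2]
opening: 0.5
```

```bash
python3 wr.py wA9; python3 tinfit.py wA9; python3 ov.py wA9 .5048 -.1943 .5062 -.194 .5355 -.1425 .4755 -.244 .5652 -.1942 .4466 -.192 .5355 -.2449 .4772 -.1422; python3 plan.py .5048 -.1943 .25 30
```

```text
wA9 tin centre [ 0.5049 -0.1941  0.0897] n 62 res mm [-0.25 -0.02  0.43]
  r fixed [ 0.5049 -0.1941]
t 71.9 tcp [ 0.5219 -0.2194  0.294 ] psi 30.11 tilt [0.01 0.   0.  ] op 0.499 F [ 0.7  0.5 -0.1] j1,j6 [-36.  24.]
ay first 0.002 =rows 0.0
then cm: x -0.22  z 3.03  (n=0.6)   y(down) 4.40
```

View pics/wA9v.png

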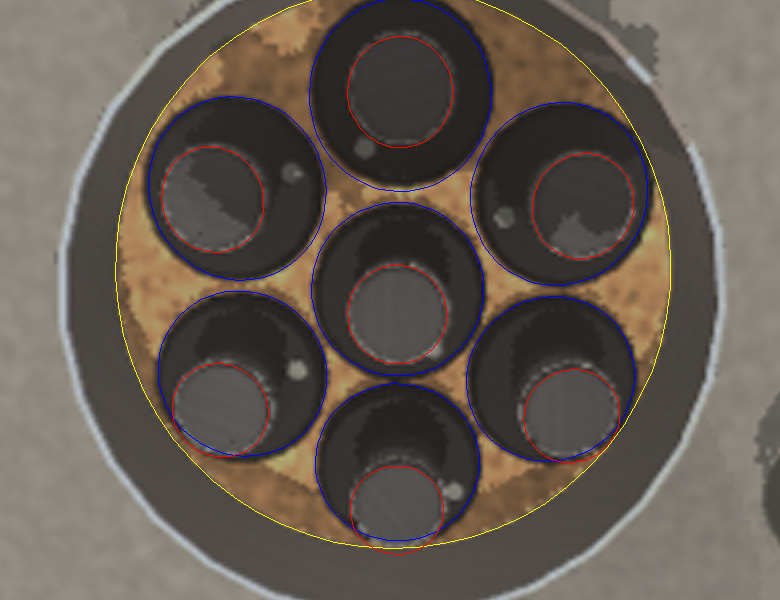

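```bash
python3 plan.py .5079 .1827 .24 30
```

```text
t 71.9 tcp [ 0.5219 -0.2194  0.294 ] psi 30.11 tilt [0.01 0.   0.  ] op 0.499 F [ 0.7  0.5 -0.1] j1,j6 [-36.  24.]
ay first 0.002 =rows 0.0
then cm: x 18.90  z 35.52  (n=8.0)   y(down) 5.40
```

step_arm(commands=[{"gripper": 0.6,"x": 1,"y": 0,"z": 1.9,"ax": 0,"ay": 0,"az": 0},{"gripper": 0.6,"x": 2.1,"y": 0,"z": 4,"ax": 0,"ay": 0,"az": 0},{"gripper": 0.6,"x": 2.1,"y": 0,"z": 4,"ax": 0,"ay": 0,"az": 0},{"gripper": 0.6,"x": 2.1,"y": 0,"z": 4,"ax": 0,"ay": 0,"az": 0},{"gripper": 0.6,"x": 2.1,"y": 0,"z": 4,"ax": 0,"ay": 0,"az": 0}])

```text
time_s: 72.4
tcp_pos: [0.513, -0.016, 0.294]
ee_rot: [-0.683, 0.683, 0.184, -0.183]
force: [0.1, -0.3, -0.0]
opening: 0.6
```

step_arm(commands=[{"gripper": 0.6,"x": 2.1,"y": 1,"z": 4,"ax": 0,"ay": 0,"az": 0},{"gripper": 0.6,"x": 2.1,"y": 1,"z": 4,"ax": 0,"ay": 0,"az": 0},{"gripper": 0.6,"x": 2.1,"y": 1,"z": 4,"ax": 0,"ay": 0,"az": 0},{"gripper": 0.6,"x": 2.1,"y": 1,"z": 4,"ax": 0,"ay": 0,"az": 0},{"gripper": 0.6,"x": 1.1,"y": 1.4,"z": 1.6,"ax": 0,"ay": 0,"az": 0}])

```text
time_s: 72.9
tcp_pos: [0.5066, 0.1855, 0.2402]
ee_rot: [0.683, -0.682, -0.185, 0.184]
force: [0.7, 0.0, 0.4]
opening: 0.6
```

step_arm(commands=[{"gripper": 0.6,"x": 0,"y": 0,"z": 0,"ax": 0,"ay": 0,"az": 0},{"gripper": 0.6,"x": 0,"y": 0,"z": 0,"ax": 0,"ay": 0,"az": 0},{"gripper": 0.6,"x": 0,"y": 0,"z": 0,"ax": 0,"ay": 0,"az": 0},{"gripper": 0.6,"x": 0,"y": 0,"z": 0,"ax": 0,"ay": 0,"az": 0}])

```text
time_s: 73.3
tcp_pos: [0.5081, 0.1809, 0.2405]
ee_rot: [-0.683, 0.683, 0.183, -0.183]
force: [0.7, -0.6, -0.6]
opening: 0.605
```

```bash
python3 wr.py wL1; python3 plan.py .4929 .2087 .14 30; python3 - <<'E'
from h import *
n='wL1';c=dict(np.load(f'pics/{n}.npz')); im=cv2.imread(f'pics/{n}.png');s=3
big=cv2.resize(im,None,fx=s,fy=s,interpolation=cv2.INTER_CUBIC)
L=(.4929,.2087)
def dr(X,col): cv2.polylines(big,[np.round(proj(c,X)*s+1).astype(int)],True,col,1)
dr(circ(*L,.0,.0985),(0,255,255));dr(circ(*L,.013,.0985),(0,255,0));dr(circ(*L,.047,.015),(0,0,255));dr(circ(*L,.013,.015),(255,0,255))
u,v=(proj(c,[[*L,.03]])[0]*s).astype(int);print(u,v); x0=int(np.clip(u-390,0,1920-780)); y0=int(np.clip(v-300,0,1200-600))
cv2.imwrite(f'pics/{n}v.png',big[y0:y0+600,x0:x0+780])
E
```

```text
t 73.35 tcp [0.5081 0.1809 0.2404] psi 30.0 tilt [ 0.06  0.   -0.03] op 0.604 F [0.3 0.2 0.6] j1,j6 [ 6. 66.]
ay first 0.0 =rows 0.0
then cm: x 0.07  z 3.16  (n=0.6)   y(down) 10.04
958 481
```

View pics/wL1v.png

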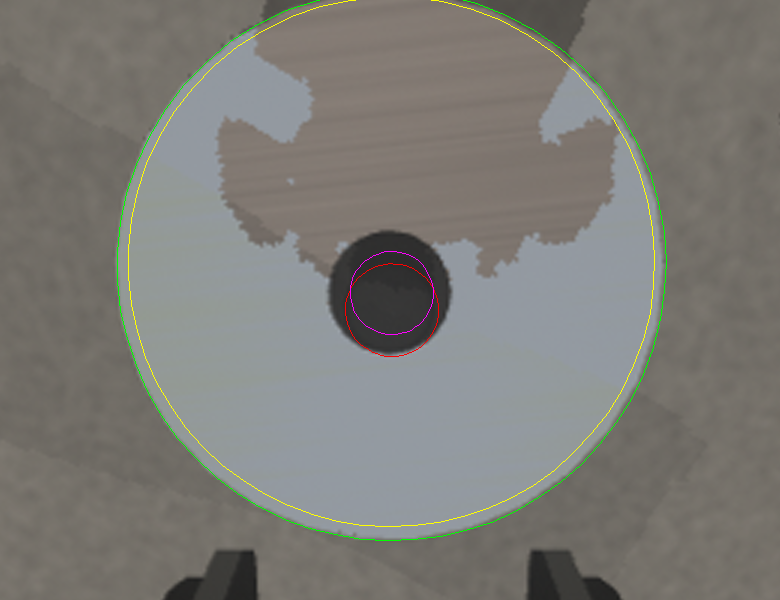

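```bash
python3 - <<'E'
from h import *
for n in('scene','side'):
    im=arm.snapshot(n)[:,:,::-1]; cv2.imwrite(f'pics/{n}L.png',cv2.resize(im,(800,500)))
E
```

```text
(no output)
```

View pics/sceneL.png

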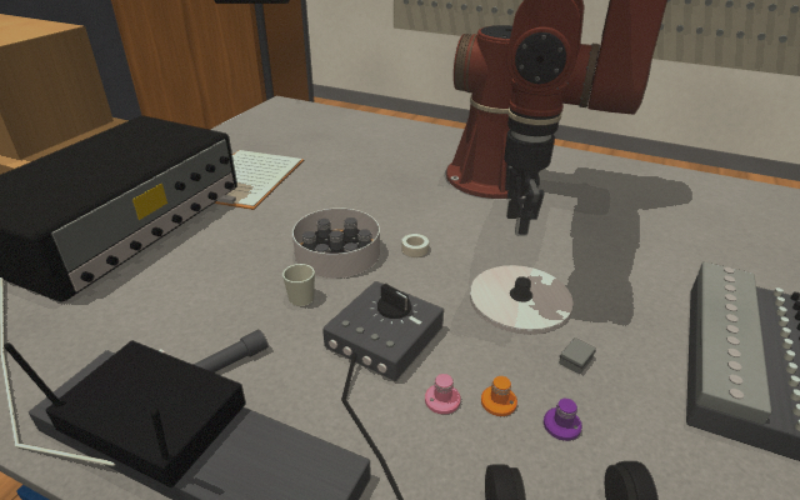

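View pics/sideL.png

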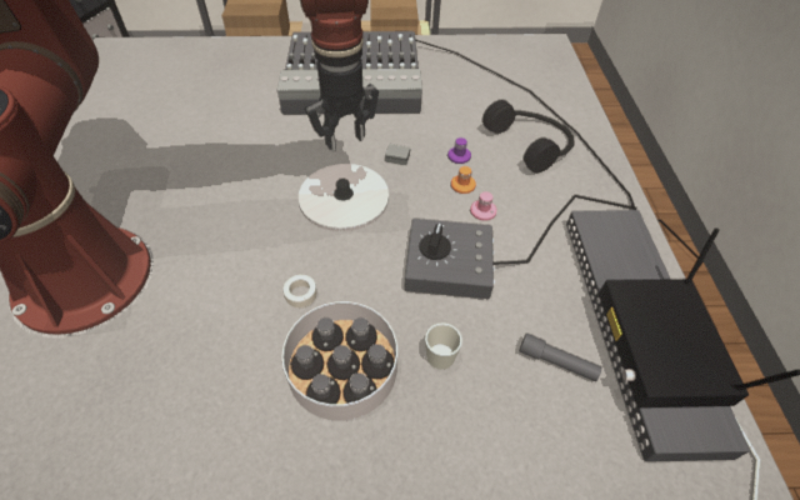

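step_arm(commands=[{"gripper": 0.6,"x": 0.07,"y": 2,"z": 1.56,"ax": 0,"ay": 0,"az": 0},{"gripper": 0.6,"x": 0,"y": 3,"z": 1.6,"ax": 0,"ay": 0,"az": 0},{"gripper": 0.6,"x": 0,"y": 4,"z": 0,"ax": 0,"ay": 0,"az": 0},{"gripper": 0.6,"x": 0,"y": 1,"z": 0,"ax": 0,"ay": 0,"az": 0},{"gripper": 0.6,"x": 0,"y": 0,"z": 0,"ax": 0,"ay": 0,"az": 0}])

```text
time_s: 73.95
tcp_pos: [0.4916, 0.209, 0.1385]
ee_rot: [0.683, -0.683, -0.182, 0.184]
force: [-0.8, -0.1, 0.2]
opening: 0.599
```

step_arm(commands=[{"gripper": 0.6,"x": 0,"y": 0,"z": 0,"ax": 0,"ay": 0,"az": 0},{"gripper": 0.6,"x": 0,"y": 0,"z": 0,"ax": 0,"ay": 0,"az": 0},{"gripper": 0.6,"x": 0,"y": 0,"z": 0,"ax": 0,"ay": 0,"az": 0}])

```text
time_s: 74.25
tcp_pos: [0.4935, 0.2095, 0.1414]
ee_rot: [-0.683, 0.683, 0.184, -0.182]
force: [-0.6, 0.3, 0.3]
opening: 0.601
```

```bash
python3 plan.py .4929 .2087 .092 30; python3 wr.py wL2;  python3 - <<'E'
from h import *
n='wL2';c=dict(np.load(f'pics/{n}.npz')); im=cv2.imread(f'pics/{n}.png');s=4
big=cv2.resize(im,None,fx=s,fy=s,interpolation=cv2.INTER_CUBIC)
L=(.4929,.2087)
def dr(X,col): cv2.polylines(big,[np.round(proj(c,X)*s+1).astype(int)],True,col,1)
dr(circ(*L,.013,.0985),(0,255,0));dr(circ(*L,.047,.015),(0,0,255));dr(circ(*L,.013,.015),(255,0,255));dr(circ(*L,.013,.022),(255,0,255))
u,v=(proj(c,[[*L,.03]])[0]*s).astype(int);print(u,v); x0=int(np.clip(u-390,0,2560-780)); y0=int(np.clip(v-300,0,1600-600))
cv2.imwrite(f'pics/{n}v.png',big[y0:y0+600,x0:x0+780])
E
```

```text
t 74.25 tcp [0.4935 0.2095 0.1414] psi 30.06 tilt [ 0.14  0.   -0.05] op 0.601 F [-0.6  0.3  0.3] j1,j6 [ 9. 69.]
ay first 0.001 =rows 0.0
then cm: x -0.10  z -0.04  (n=0.0)   y(down) 4.94
1269 915
```

View pics/wL2v.png

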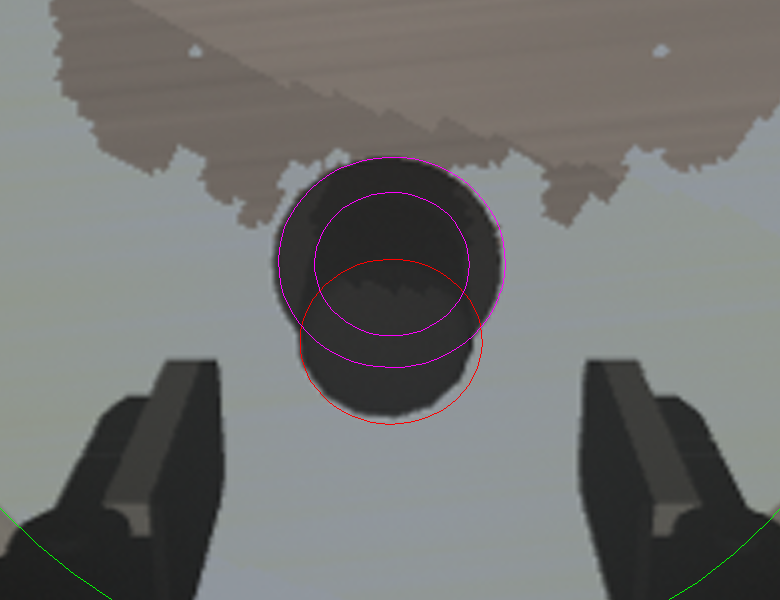

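step_arm(commands=[{"gripper": 0.6,"x": -0.12,"y": 1.5,"z": -0.04,"ax": 0,"ay": 0,"az": 0},{"gripper": 0.6,"x": 0,"y": 1.5,"z": 0,"ax": 0,"ay": 0,"az": 0},{"gripper": 0.6,"x": 0,"y": 1.3,"z": 0,"ax": 0,"ay": 0,"az": 0},{"gripper": 0.6,"x": 0,"y": 0.5,"z": 0,"ax": 0,"ay": 0,"az": 0},{"gripper": 0.6,"x": 0,"y": 0,"z": 0,"ax": 0,"ay": 0,"az": 0}])

```text
time_s: 74.8
tcp_pos: [0.4907, 0.2084, 0.0901]
ee_rot: [0.683, -0.683, -0.183, 0.184]
force: [0.6, 0.6, -0.5]
opening: 0.601
```

step_arm(commands=[{"gripper": 0.6,"x": 0,"y": 0,"z": 0,"ax": 0,"ay": 0,"az": 0},{"gripper": 0.6,"x": 0,"y": 0,"z": 0,"ax": 0,"ay": 0,"az": 0},{"gripper": 0.6,"x": 0,"y": 0,"z": 0,"ax": 0,"ay": 0,"az": 0}])

```text
time_s: 75.1
tcp_pos: [0.4921, 0.2087, 0.0923]
ee_rot: [-0.683, 0.683, 0.184, -0.183]
force: [-0.8, -0.4, -0.2]
opening: 0.603
```

step_arm(commands=[{"gripper": 0,"x": 0,"y": 0,"z": 0,"ax": 0,"ay": 0,"az": 0},{"gripper": 0,"x": 0,"y": 0,"z": 0,"ax": 0,"ay": 0,"az": 0},{"gripper": 0,"x": 0,"y": 0,"z": 0,"ax": 0,"ay": 0,"az": 0},{"gripper": 0,"x": 0,"y": 0,"z": 0,"ax": 0,"ay": 0,"az": 0}])

```text
time_s: 75.5
tcp_pos: [0.492, 0.2086, 0.0923]
ee_rot: [-0.683, 0.683, 0.184, -0.183]
force: [-2.0, -0.5, 5.2]
opening: 0.33
```

step_arm(commands=[{"gripper": 0,"x": 0,"y": -1.5,"z": 0,"ax": 0,"ay": 0,"az": 0},{"gripper": 0,"x": 0,"y": -3,"z": 0,"ax": 0,"ay": 0,"az": 0},{"gripper": 0,"x": 0,"y": -4,"z": 0,"ax": 0,"ay": 0,"az": 0},{"gripper": 0,"x": 0,"y": -4,"z": 0,"ax": 0,"ay": 0,"az": 0},{"gripper": 0,"x": 0,"y": -1.5,"z": 0,"ax": 0,"ay": 0,"az": 0}])

```text
time_s: 76.0
tcp_pos: [0.4929, 0.2088, 0.2366]
ee_rot: [-0.683, 0.683, 0.185, -0.182]
force: [0.6, 0.0, -1.2]
opening: 0.331
```

step_arm(commands=[{"gripper": 0,"x": 0,"y": 0,"z": 0,"ax": 0,"ay": 0,"az": 0},{"gripper": 0,"x": 0,"y": 0,"z": 0,"ax": 0,"ay": 0,"az": 0},{"gripper": 0,"x": 0,"y": 0,"z": 0,"ax": 0,"ay": 0,"az": 0}])

```text
time_s: 76.3
tcp_pos: [0.4907, 0.2084, 0.2293]
ee_rot: [0.683, -0.683, -0.182, 0.185]
force: [-0.3, -0.2, -1.9]
opening: 0.333
```

```bash
python3 plan.py .5048 -.1942 .235 30; python3 wr.py wL3;  python3 - <<'E'
from h import *
from plan import cur
o,M=cur();p=o['tcp_pos']
n='wL3';c=dict(np.load(f'pics/{n}.npz')); im=cv2.imread(f'pics/{n}.png');s=1.25
big=cv2.resize(im,None,fx=s,fy=s,interpolation=cv2.INTER_CUBIC)
big=np.clip(big.astype(float)*1.3,0,255).astype('uint8')
L=p[:2]+M[:2,0]*.0003; z=p[2]-.0923
def dr(X,col): cv2.polylines(big,[np.round(proj(c,X)*s).astype(int)],True,col,1)
dr(circ(*L,z+.013,.0985),(0,255,0));dr(circ(*L,z+.047,.015),(0,0,255));dr(circ(*L,z+.013,.022),(255,0,255))
cv2.imwrite(f'pics/{n}v.png',big)
E
ls pics|grep -c .
```

```text
t 76.3 tcp [0.4907 0.2084 0.2293] psi 30.08 tilt [-0.19  0.    0.08] op 0.333 F [-0.3 -0.2 -1.9] j1,j6 [ 9. 69.]
ay first 0.001 =rows 0.0
then cm: x -18.91  z -35.57  (n=8.1)   y(down) -0.57
183
```

View pics/wL3v.png

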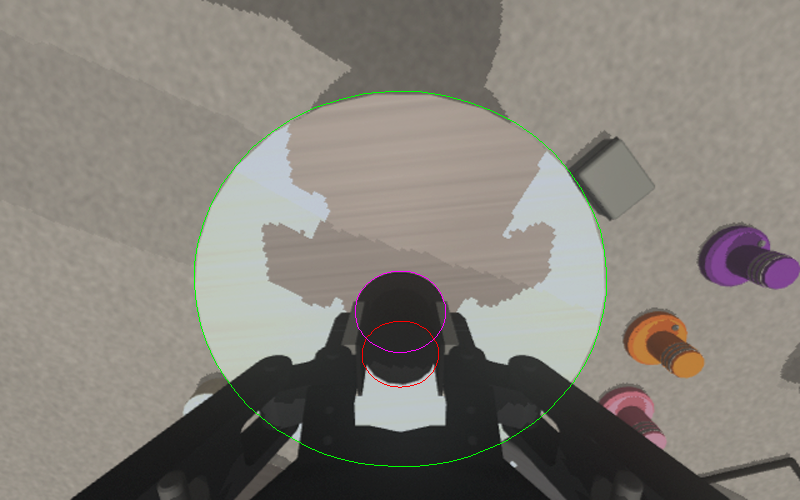

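step_arm(commands=[{"gripper": 0,"x": -1,"y": 0,"z": -1.9,"ax": 0,"ay": 0,"az": 0},{"gripper": 0,"x": -1.9,"y": 0,"z": -3.6,"ax": 0,"ay": 0,"az": 0},{"gripper": 0,"x": -2,"y": 0,"z": -3.8,"ax": 0,"ay": 0,"az": 0},{"gripper": 0,"x": -2,"y": 0,"z": -3.8,"ax": 0,"ay": 0,"az": 0},{"gripper": 0,"x": -2,"y": 0,"z": -3.8,"ax": 0,"ay": 0,"az": 0}])

```text
time_s: 76.85
tcp_pos: [0.4986, 0.0163, 0.2302]
ee_rot: [0.683, -0.682, -0.183, 0.184]
force: [2.3, -0.5, -1.8]
opening: 0.329
```

step_arm(commands=[{"gripper": 0,"x": -2,"y": 0,"z": -3.8,"ax": 0,"ay": 0,"az": 0},{"gripper": 0,"x": -2,"y": 0,"z": -3.8,"ax": 0,"ay": 0,"az": 0},{"gripper": 0,"x": -2,"y": 0,"z": -3.8,"ax": 0,"ay": 0,"az": 0},{"gripper": 0,"x": -2,"y": 0,"z": -3.8,"ax": 0,"ay": 0,"az": 0},{"gripper": 0,"x": -1,"y": 0,"z": -1.9,"ax": 0,"ay": 0,"az": 0}])

```text
time_s: 77.35
tcp_pos: [0.5064, -0.1782, 0.23]
ee_rot: [0.683, -0.683, -0.182, 0.183]
force: [0.5, 0.2, -1.6]
opening: 0.332
```

step_arm(commands=[{"gripper": 0,"x": -1,"y": 1,"z": -1.6,"ax": 0,"ay": 0,"az": 0},{"gripper": 0,"x": 0,"y": 2,"z": 0,"ax": 0,"ay": 0,"az": 0},{"gripper": 0,"x": 0,"y": 1,"z": 0,"ax": 0,"ay": 0,"az": 0},{"gripper": 0,"x": 0,"y": 0,"z": 0,"ax": 0,"ay": 0,"az": 0},{"gripper": 0,"x": 0,"y": 0,"z": 0,"ax": 0,"ay": 0,"az": 0}])

```text
time_s: 77.85
tcp_pos: [0.5064, -0.1936, 0.1915]
ee_rot: [0.683, -0.683, -0.184, 0.184]
force: [0.2, -0.6, -1.4]
opening: 0.336
```

step_arm(commands=[{"gripper": 0,"x": 0,"y": 0,"z": 0,"ax": 0,"ay": 0,"az": 0},{"gripper": 0,"x": 0,"y": 0,"z": 0,"ax": 0,"ay": 0,"az": 0}])

```text
time_s: 78.05
tcp_pos: [0.507, -0.1941, 0.1925]
ee_rot: [-0.682, 0.683, 0.184, -0.183]
force: [0.5, -0.1, -2.9]
opening: 0.334
```

```bash
python3 plan.py .5045 -.1943 .1423 30; python3 wr.py wL4;python3 - <<'E'
from h import *
from plan import cur
o,M=cur();p=o['tcp_pos']
n='wL4';c=dict(np.load(f'pics/{n}.npz')); im=cv2.imread(f'pics/{n}.png');s=1.25
big=cv2.resize(im,None,fx=s,fy=s,interpolation=cv2.INTER_CUBIC)
L=p[:2]+M[:2,0]*.0003; z=p[2]-.0923
def dr(X,col): cv2.polylines(big,[np.round(proj(c,X)*s).astype(int)],True,col,1)
dr(circ(*L,z+.013,.0985),(0,255,0));dr(circ(.5048,-.1942,.06,.0925),(0,0,255));dr(circ(.5048,-.1942,.0,.0925),(0,255,255))
cv2.imwrite(f'pics/{n}v.png',big)
cv2.imwrite(f'pics/{n}s.png',cv2.resize(arm.snapshot('side')[150:370,180:430,::-1],None,fx=3,fy=2.7*1))
E
```

```text
t 78.05 tcp [ 0.507  -0.1941  0.1925] psi 30.11 tilt [ 0.04  0.   -0.07] op 0.334 F [ 0.5 -0.1 -2.9] j1,j6 [-35.  25.]
ay first 0.002 =rows 0.0
then cm: x -0.22  z 0.11  (n=0.0)   y(down) 5.02
```

View pics/wL4v.png

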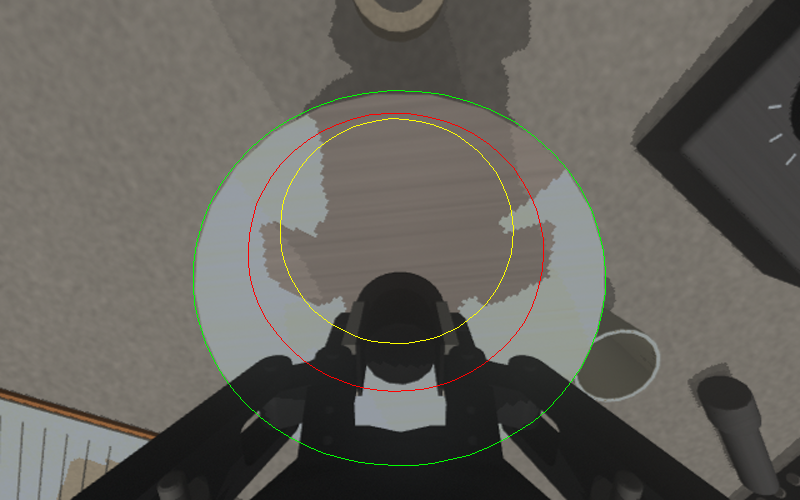

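View pics/wL4s.png

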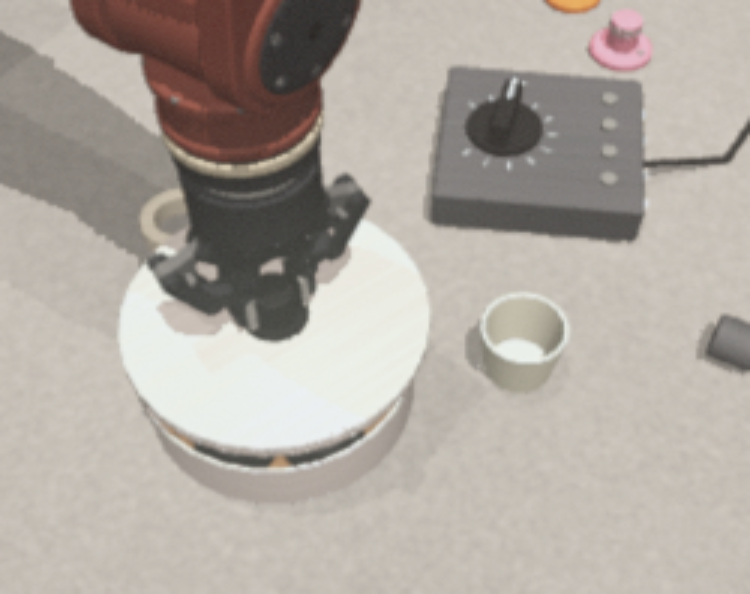

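step_arm(commands=[{"gripper": 0,"x": -0.22,"y": 0.8,"z": 0.11,"ax": 0,"ay": 0,"az": 0},{"gripper": 0,"x": 0,"y": 0.8,"z": 0,"ax": 0,"ay": 0,"az": 0},{"gripper": 0,"x": 0,"y": 0.8,"z": 0,"ax": 0,"ay": 0,"az": 0},{"gripper": 0,"x": 0,"y": 0,"z": 0,"ax": 0,"ay": 0,"az": 0},{"gripper": 0,"x": 0,"y": 0,"z": 0,"ax": 0,"ay": 0,"az": 0}])

```text
time_s: 78.65
tcp_pos: [0.5039, -0.1942, 0.1672]
ee_rot: [0.683, -0.683, -0.183, 0.184]
force: [-0.5, 0.2, -2.0]
opening: 0.331
```

step_arm(commands=[{"gripper": 0,"x": 0,"y": 0,"z": 0,"ax": 0,"ay": 0,"az": 0},{"gripper": 0,"x": 0,"y": 0,"z": 0,"ax": 0,"ay": 0,"az": 0},{"gripper": 0,"x": 0,"y": 0,"z": 0,"ax": 0,"ay": 0,"az": 0}])

```text
time_s: 78.95
tcp_pos: [0.5042, -0.1945, 0.1679]
ee_rot: [-0.683, 0.683, 0.184, -0.183]
force: [-0.3, 0.1, -2.0]
opening: 0.329
```

```bash
python3 plan.py .5045 -.1943 .1423 30
```

```text
t 78.95 tcp [ 0.5042 -0.1945  0.1679] psi 30.08 tilt [ 0.02  0.   -0.02] op 0.329 F [-0.3  0.1 -2. ] j1,j6 [-35.  25.]
ay first 0.001 =rows 0.0
then cm: x 0.03  z 0.00  (n=0.0)   y(down) 2.56
```

step_arm(commands=[{"gripper": 0,"x": 0.03,"y": 0.5,"z": 0,"ax": 0,"ay": 0,"az": 0},{"gripper": 0,"x": 0,"y": 0.4,"z": 0,"ax": 0,"ay": 0,"az": 0},{"gripper": 0,"x": 0,"y": 0.3,"z": 0,"ax": 0,"ay": 0,"az": 0},{"gripper": 0,"x": 0,"y": 0.3,"z": 0,"ax": 0,"ay": 0,"az": 0},{"gripper": 0,"x": 0,"y": 0,"z": 0,"ax": 0,"ay": 0,"az": 0}])

```text
time_s: 79.45
tcp_pos: [0.5041, -0.194, 0.152]
ee_rot: [0.683, -0.683, -0.183, 0.184]
force: [0.1, 0.2, -1.7]
opening: 0.329
```

step_arm(commands=[{"gripper": 0,"x": 0,"y": 0.3,"z": 0,"ax": 0,"ay": 0,"az": 0},{"gripper": 0,"x": 0,"y": 0.3,"z": 0,"ax": 0,"ay": 0,"az": 0},{"gripper": 0,"x": 0,"y": 0.2,"z": 0,"ax": 0,"ay": 0,"az": 0},{"gripper": 0,"x": 0,"y": 0,"z": 0,"ax": 0,"ay": 0,"az": 0},{"gripper": 0,"x": 0,"y": 0,"z": 0,"ax": 0,"ay": 0,"az": 0}])

```text
time_s: 79.95
tcp_pos: [0.5043, -0.1942, 0.1446]
ee_rot: [0.683, -0.683, -0.184, 0.183]
force: [-0.0, -0.2, -1.9]
opening: 0.331
```

No contact with the rim; the skirt is over it. Last 2.5 mm.

step_arm(commands=[{"gripper": 0,"x": 0,"y": 0.15,"z": 0,"ax": 0,"ay": 0,"az": 0},{"gripper": 0,"x": 0,"y": 0.1,"z": 0,"ax": 0,"ay": 0,"az": 0},{"gripper": 0,"x": 0,"y": 0.03,"z": 0,"ax": 0,"ay": 0,"az": 0},{"gripper": 0,"x": 0,"y": 0,"z": 0,"ax": 0,"ay": 0,"az": 0},{"gripper": 0,"x": 0,"y": 0,"z": 0,"ax": 0,"ay": 0,"az": 0}])

```text
time_s: 80.45
tcp_pos: [0.5044, -0.1943, 0.1423]
ee_rot: [-0.683, 0.683, 0.184, -0.183]
force: [-3.1, 2.0, 5.6]
opening: 0.333
```

Seated at the expected height (0.1423) with contact force. Release.

step_arm(commands=[{"gripper": 0.55,"x": 0,"y": 0,"z": 0,"ax": 0,"ay": 0,"az": 0},{"gripper": 0.55,"x": 0,"y": 0,"z": 0,"ax": 0,"ay": 0,"az": 0},{"gripper": 0.55,"x": 0,"y": 0,"z": 0,"ax": 0,"ay": 0,"az": 0},{"gripper": 0.55,"x": 0,"y": -1,"z": 0,"ax": 0,"ay": 0,"az": 0},{"gripper": 0.55,"x": 0,"y": -2,"z": 0,"ax": 0,"ay": 0,"az": 0}])

```text
time_s: 80.95
tcp_pos: [0.5036, -0.1937, 0.1712]
ee_rot: [0.684, -0.682, -0.183, 0.184]
force: [-0.0, 0.1, -1.1]
opening: 0.547
```

step_arm(commands=[{"gripper": 0.55,"x": 0,"y": -3,"z": 0,"ax": 0,"ay": 0,"az": 0},{"gripper": 0.55,"x": 0,"y": -4,"z": 0,"ax": 0,"ay": 0,"az": 0},{"gripper": 0.55,"x": 0,"y": -3,"z": -1,"ax": 0,"ay": 0,"az": 0},{"gripper": 0.55,"x": 0,"y": 0,"z": -1,"ax": 0,"ay": 0,"az": 0},{"gripper": 0.55,"x": 0,"y": 0,"z": -1,"ax": 0,"ay": 0,"az": 0}])

```text
time_s: 81.45
tcp_pos: [0.52, -0.2209, 0.273]
ee_rot: [-0.682, 0.683, 0.184, -0.183]
force: [-0.1, 0.6, -0.8]
opening: 0.548
```

step_arm(commands=[{"gripper": 0.55,"x": 0,"y": 0,"z": 0,"ax": 0,"ay": 0,"az": 0},{"gripper": 0.55,"x": 0,"y": 0,"z": 0,"ax": 0,"ay": 0,"az": 0},{"gripper": 0.55,"x": 0,"y": 0,"z": 0,"ax": 0,"ay": 0,"az": 0},{"gripper": 0.55,"x": 0,"y": 0,"z": 0,"ax": 0,"ay": 0,"az": 0}])

```text
time_s: 81.85
tcp_pos: [0.5191, -0.2197, 0.2713]
ee_rot: [0.683, -0.683, -0.183, 0.184]
force: [0.2, -0.4, -1.0]
opening: 0.546
```

```bash
python3 plan.py .5045 -.1943 .1423 30; python3 wr.py wL5;python3 - <<'E'
from h import *
n='wL5';c=dict(np.load(f'pics/{n}.npz')); im=cv2.imread(f'pics/{n}.png');s=1.25
big=cv2.resize(im,None,fx=s,fy=s,interpolation=cv2.INTER_CUBIC)
def dr(c,big,s,X,col,o=(0,0)): cv2.polylines(big,[np.round((proj(c,X)-o)*s).astype(int)],True,col,1)
T=(.5047,-.1942)
dr(c,big,s,circ(*T,.063,.0985),(0,255,0)); dr(c,big,s,circ(*T,.063,.022),(255,0,255))
cv2.imwrite(f'pics/{n}v.png',big)
for k in('side','scene'):
    c=arm.camera_info(k);im=arm.snapshot(k)[:,:,::-1].copy();u,v=proj(c,[[*T,.04]])[0].astype(int);a,b=u-70,max(0,v-55)
    cr=cv2.resize(im[b:b+110,a:a+140],None,fx=5,fy=5,interpolation=cv2.INTER_CUBIC)
    dr(c,cr,5,circ(*T,.063,.0985),(0,255,0),(a,b));dr(c,cr,5,circ(*T,.05,.0985),(0,0,255),(a,b));dr(c,cr,5,circ(*T,.0,.0925),(0,255,255),(a,b))
    dr(c,cr,5,circ(*T,.097,.015),(255,0,255),(a,b))
    cv2.imwrite(f'pics/{n}{k}.png',cr)
    cv2.imwrite(f'pics/{n}{k}f.png',cv2.resize(im,(800,500)))
E
```

```text
t 81.85 tcp [ 0.5191 -0.2197  0.2713] psi 30.1 tilt [-0.02  0.    0.06] op 0.546 F [ 0.2 -0.4 -1. ] j1,j6 [-36.  24.]
ay first 0.002 =rows 0.0
then cm: x 0.01  z 2.93  (n=0.6)   y(down) 12.90
```

View pics/wL5v.png

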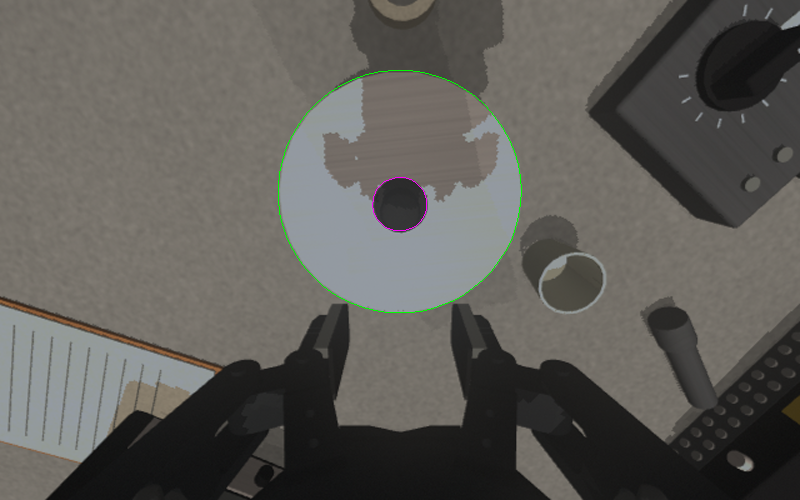

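View pics/wL5side.png

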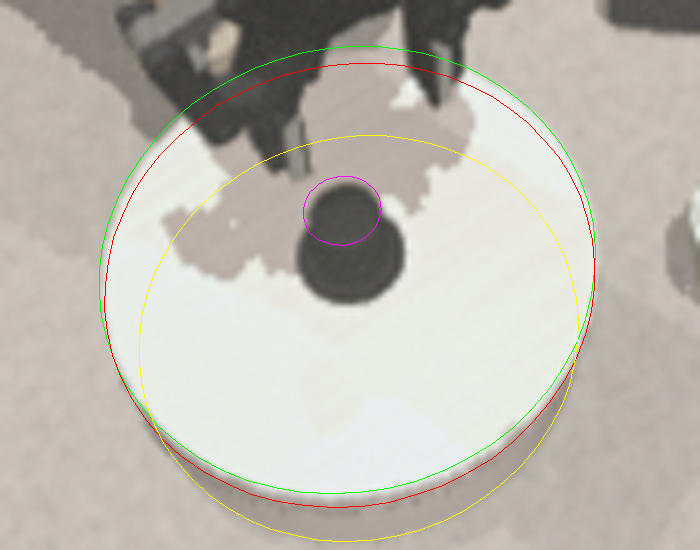

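View pics/wL5scene.png

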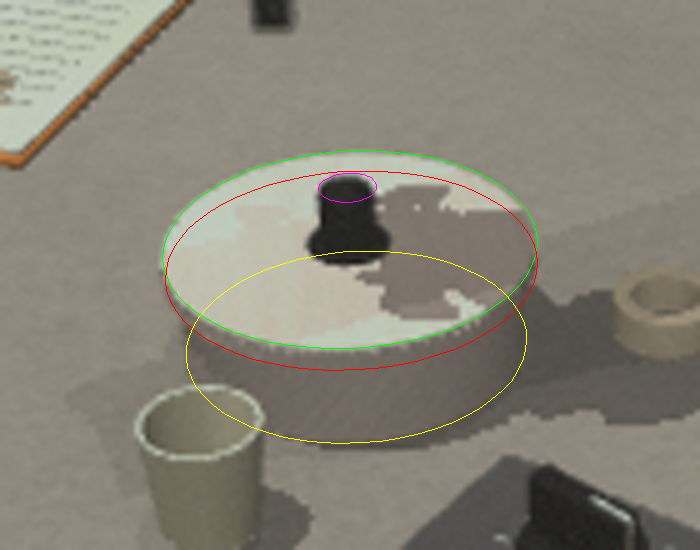

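View pics/wL5scenef.png

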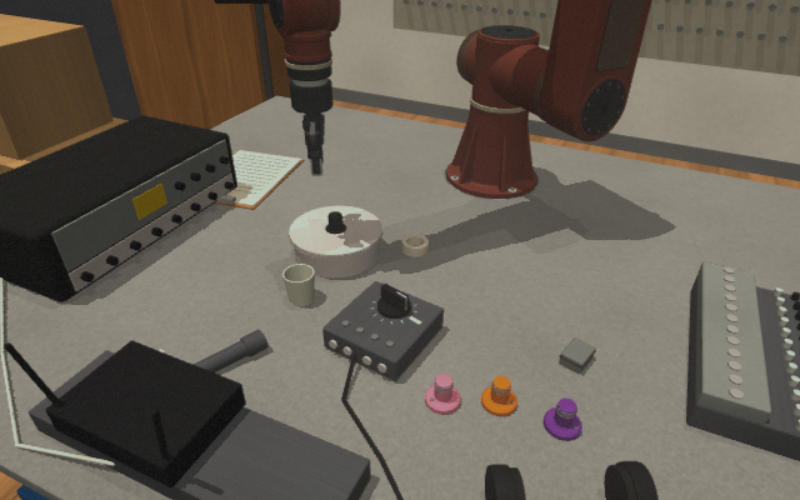

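View pics/wL5sidef.png

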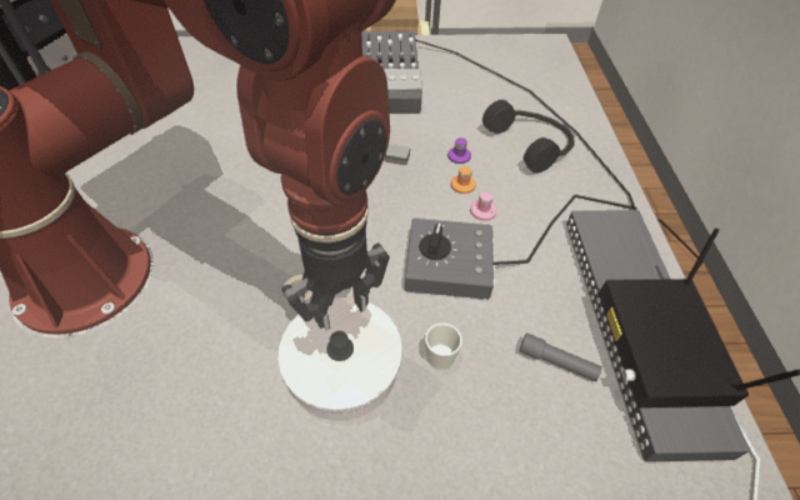

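```bash
python3 -c "
from station import arm
print(arm.finish_job())"
```

```text
the job is handed in; nothing more can be done
None
```

I turned the level knob down to the tape first, then packed all seven microphones in the tin, put the lid on and handed the job in at about 82 s.

**Knob:** the wrist view taken after turning showed the pointer on the tape at the third tick (about 0.94 rad). In the last overview pictures it still looked to be there.

**Microphones:** one is in the middle and six are around it. The wrist view before closing put all spacings at 58–60 mm.

**Lid:** it reached its seated height (tool at 0.1423 m, the predicted value) with about 6 N of contact. The wrist and scene overlays showed it level and centred. The side-camera overlay was about 1.5 pixels off, which fits the calibration error.

**Bystanders:** the tape roll, battery box and cup looked unmoved, and no microphones were left on the table. Before handing in, the arm was about 13 cm above its release height and touching nothing.

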